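Fish the fallen cross-bars out from behind the condiment rail and reset them

ROBOT

A 6-joint arm with a two-finger parallel gripper is mounted at the origin on the work surface. World frame = base frame: x ahead of the robot, y to its left, z up, the work surface at z = 0. Lengths are in mm, angles in rad, forces in N, time in s.
With the tool pointing down it reaches from about 350 to 975 mm from the base axis. Payload 7.1 kg.
Tool frame: the origin (TCP) lies on the centre line of the jaws, within the pads' length; the fingertips stand 17 mm ahead of it and the grasp point (between the pads) lies 2 mm behind it; z points along the fingers, y is the direction in which the jaws open and shut (so a half turn about z gives the same grasp; the last joint's range is limited). The gripper opens to 88 mm and grips with 3 to 60 N. Pads are 20 mm wide; open, the fingers measure 115 mm over their backs; the gripper's body (75 mm by 178 mm) begins 61 mm behind the grasp point.
Start: joints at [1.265, 0.423, 1.63, -0, 1.089, -0.019], TCP at [176.771, 599.464, 204.575] pointing down, gripper open.
Joint ranges: [-3, 3], [-0.9, 2.11], [0.09, 2.58], [-1.31, 4.45], [0.11, 2.69], [-2.54, 2.54]. Speed limits (rad/s): [2.39, 2.39, 3.01, 3.14, 3.14, 3.14].

INTERFACE

Orientations are given as a rotation vector (axis times angle).
In Python, from workcell import ctrl, imaging, workorder gives the robot as it stands. The module is installed in compiled form; this text tells all that it offers.
- The arm moves only by the shell command python3 -m crank 'ROWS' [OPENING]. ROWS is JSON, a list of rows, each an object with "travel": the shift along the tool's x, y, z as a fraction of full scale, a list of three; "turn": the turn about the tool's z as a fraction of full scale. In form: [{"travel": [dx, dy, dz], "turn": turn}, ...]. A call has 1 to 20 rows; each row shifts and turns the pose as measured when the row begins, along the tool's axes as they then stand; what a row does not reach is not made up. Full scale, the value 1, is 5 cm for a shift and 0.1 rad for a turn. A row lasts 1/10 s, in which the tool goes at most 50 mm and 8.59 degrees, less where a joint would pass 70% of its speed; a pose out of reach is approached as far as the arm can. A call with a number of a shift or a turn outside -1 to 1 is refused whole. A call with a gripper value outside its range is refused whole. OPENING is the gripper command: -1 is shut, 1 is fully open, values between are in proportion, set as the call begins (- or left out, the last holds). The fingers move at their own pace and stop on an object; the grip force is fixed at half the most. Time passes only in rows, so rows that do not move let the fingers close. It gives the time, the measured TCP pose, the force and the opening at its end, in the units of the state.
- ctrl.get_obs(): the state, without advancing time (a new reading comes with each control period).
- imaging.get_image(name): name is "scene" or "side" or "wrist"; returns the picture (384x512x3 uint8, blue, green, red); there is no depth.
- imaging.camera_info(name): a dict with "camera_matrix" (3x3 intrinsics, pixels), "k1" (the pictures are not rectified: a ray, as slopes to the right and down, at radius r is drawn at 1 + k1 r^2 times it, then the intrinsics apply), "rvec" (rotation vector, rad) and "tvec" (3), from world to camera coordinates, as OpenCV has them. Camera axes: x right, y down, z forward; pixel columns grow to the right and rows downward; lengths in mm; the calibration is good to about 2 mm. A picture is of the moment at which its call begins: read the wrist's pose just before it. camera_info takes no time and is no camera call; for the wrist camera it gives the pose at the moment of the call.
- workorder.close_job(): hands the job in, once; it reports no verdict.
The state is a dict: "t": time; "qpos": joint angles; "qvel": joint speeds; "joint_torque": joint torques, N m; "ee_pos": TCP position; "orientation": TCP orientation; "ft_force": force on the tool from outside, world axes, zero at the start; "moment": the same for the moment, N m; "width": finger opening in mm.
Only numpy, scipy, OpenCV 4.12 (cv2) and the standard library are available. Lean on these libraries where they do the work, as an engineer would, in place of code of your own. Each camera call takes 0.05 s, during which the arm holds its last target.

TASK

The condiment rail needs resetting: its three or four short steel cross-bars are out of their notches, one or two of them fallen into the narrow gap between the rail and the bain-marie, the rest on the bain-marie's lid. Move the lidded tub off the rail onto its drip tray, pushed square and flush into the corner of the two upstands, draw the fallen bars out of the gap with the hook, and lay every bar flat across the rail's well with both ends down in a facing pair of notches, one bar to a pair, any pairs. Put the hook back with its handle lying level on top of the riser and leave the sauce bottle and the stack of inserts where they stand.

Things in the scene. Friction and masses are not known exactly. Their poses are not given: they have to be found in the camera images.
- rail: Fixed steel condiment rail, an open trough 140 (x) x 320 (y) x 113 mm high. Origin: centre of underside, on the counter; x away from the robot, y left along it. Well 94 (x) x 290 mm, floor 70 mm up. Each long side: 16 mm wide strip with four notches 34 mm wide, 8 mm deep, their ledges 105 mm up, 47 to 63 mm off the centre line; outside them a 7 mm wall stops the bar endways (126 mm between walls).
- notch0 (a point): Point in the middle of the rail's well (over its centre line), half-way between the facing pair of notches number 0 (0 is the rail's right end, -y), at the height of the notch ledges. Pairs are 70 mm apart; a seated bar lies along the rail's x with its centre 10 mm above this point.
- notch1 (a point): Point in the middle of the rail's well (over its centre line), half-way between the facing pair of notches number 1 (0 is the rail's right end, -y), at the height of the notch ledges. Pairs are 70 mm apart; a seated bar lies along the rail's x with its centre 10 mm above this point.
- notch2 (a point): Point in the middle of the rail's well (over its centre line), half-way between the facing pair of notches number 2 (0 is the rail's right end, -y), at the height of the notch ledges. Pairs are 70 mm apart; a seated bar lies along the rail's x with its centre 10 mm above this point.
- notch3 (a point): Point in the middle of the rail's well (over its centre line), half-way between the facing pair of notches number 3 (0 is the rail's right end, -y), at the height of the notch ledges. Pairs are 70 mm apart; a seated bar lies along the rail's x with its centre 10 mm above this point.
- bain: Fixed bain-marie, steel box with flat shut lids, 500 (x) x 320 (y) x 125 mm high. Origin: foot of the middle of its front face; axes as the rail's. It stands square behind the rail: the gap between the rail's back (rail x = 70 mm) and this face is 45 to 52 mm wide, 320 mm long, open above and at both ends (rail y = +-160 mm), its floor the counter. Clear counter beyond both ends.
- bar1_mid (a point): Centre (half-way up) of cross-bar 1: a straight steel channel, 116 (its x) x 24 (y) x 20 mm (z), 110 g, mass varies. Starts on the counter inside the gap, in its left half, lying roughly along the gap. May be absent. All bars are alike.
- bar2_mid (a point): Centre (half-way up) of cross-bar 2: a straight steel channel, 116 (its x) x 24 (y) x 20 mm (z), 110 g, mass varies. Starts on the counter inside the gap, in its right half, lying roughly along the gap. May be absent. All bars are alike.
- bar3_mid (a point): Centre (half-way up) of cross-bar 3: a straight steel channel, 116 (its x) x 24 (y) x 20 mm (z), 110 g, mass varies. Starts on the flat lid of the bain-marie (125 mm above the counter) near its front. May be absent. All bars are alike.
- bar4_mid (a point): Centre (half-way up) of cross-bar 4: a straight steel channel, 116 (its x) x 24 (y) x 20 mm (z), 110 g, mass varies. Starts on the flat lid of the bain-marie (125 mm above the counter) near its front. May be absent. All bars are alike.
- riser: Fixed stainless riser, a small bridge-shaped shelf with a bare flat top 130 (x) x 110 (y) mm, 175 mm above the counter. Origin: centre of its footprint on the counter. Stands to the left or the right of the rail.
- hook_grip (a point): Grip point of the hook: black handle 120 (x) x 22 (y) x 28 mm (z) with an 8 mm steel rod. Point: half-way up the handle, 15 mm from its middle towards the rod. x along the handle to the rod, z up. 80 mm ahead (x) the rod turns straight down and ends 164 mm below. 220 g, centre of mass about 20 mm ahead of and below the point. Starts lying on the riser, leg hanging over the riser's +x edge.
- hook_tip (a point): Lower end of the hook's leg (8 mm round rod), 80 mm ahead of and 164 mm below hook_grip in the hook's own axes.
- tub_grip (a point): Lidded clear food tub, 120 (x) x 140 (y) x 76 mm high with its lid (the lid juts out 2 mm all round, above 66 mm), 500 g. On the lid's middle stands a grip bar 20 (x) x 70 (y) x 24 mm (z); this point is the bar's centre, 88 mm above the tub's underside. Starts on top of the rail, across the well, its underside 113 mm above the counter.
- tub_corner (a point): Corner of the tub's underside, at +x and +y (60 mm and 70 mm from its middle).
- tray: Fixed metal drip tray where the tub belongs: flat 150 (x) x 170 (y) x 4 mm plate on the counter with upstands 4 mm thick and 34 mm high along its far (+x) and left (+y) edges, which meet in a corner. Origin: centre of its underside. Stands on the other side of the rail from the riser.
- tray_corner (a point): Inside corner of the tray's two upstands, on the plate's top (4 mm above the counter): the tub's corner belongs here.
- sauce: Bystander: sauce bottle 60 mm across, 170 mm tall; origin at the centre of its underside.
- inserts: Bystander: stack of steel condiment inserts, 86 x 118 x 86 mm; origin at the centre of its underside.
Not all that is in view belongs to the job. Several things look just like the tray: the one meant starts farthest from the robot's base. Leave any red look-alike of the part that bears bar3_mid alone.

How it is judged (in metres and radians):
On the way:
1. a bar is moved with the hook (((contact force between hook and bar1 above 0.05 N and distance of bar1_mid from where it was at the start of the episode above 0.01 m) or (contact force between hook and bar2 above 0.05 N and distance of bar2_mid from where it was at the start of the episode above 0.01 m) or (contact force between hook and bar3 above 0.05 N and distance of bar3_mid from where it was at the start of the episode above 0.01 m) or (contact force between hook and bar4 above 0.05 N and distance of bar4_mid from where it was at the start of the episode above 0.01 m))), for 0.05 s.
At the end, for the whole second after the job is handed in: Every bar lies level on the ledges of a notch pair, centre within 13 mm, square within 0.12 rad; the hook's handle lies level on the riser; the tub stands on the tray, its corner within 6 mm of the upstands' corner, square within 0.06 rad; all at rest ((horizontal distance between bar1_mid and notch0 below 0.013 m or horizontal distance between bar1_mid and notch1 below 0.013 m or horizontal distance between bar1_mid and notch2 below 0.013 m or horizontal distance between bar1_mid and notch3 below 0.013 m) and z of bar1_mid in the frame of rail between 0.11 and 0.119 m and angle between each of bar1_mid, bar2_mid, bar3_mid, bar4_mid, tub_grip's own z axis and vertical below 0.08 rad and angle between the x axis of each of bar1_mid, bar2_mid, bar3_mid, bar4_mid and the x axis of rail, either way round below 0.12 rad and (horizontal distance between bar2_mid and notch0 below 0.013 m or horizontal distance between bar2_mid and notch1 below 0.013 m or horizontal distance between bar2_mid and notch2 below 0.013 m or horizontal distance between bar2_mid and notch3 below 0.013 m) and z of bar2_mid in the frame of rail between 0.11 and 0.119 m and (horizontal distance between bar3_mid and notch0 below 0.013 m or horizontal distance between bar3_mid and notch1 below 0.013 m or horizontal distance between bar3_mid and notch2 below 0.013 m or horizontal distance between bar3_mid and notch3 below 0.013 m) and z of bar3_mid in the frame of rail between 0.11 and 0.119 m and (horizontal distance between bar4_mid and notch0 below 0.013 m or horizontal distance between bar4_mid and notch1 below 0.013 m or horizontal distance between bar4_mid and notch2 below 0.013 m or horizontal distance between bar4_mid and notch3 below 0.013 m) and z of bar4_mid in the frame of rail between 0.11 and 0.119 m and linear speed of each of bar1, bar2, bar3, bar4, hook, tub below 0.02 m/s and angular speed of each of bar1, bar2, bar3, bar4, hook, tub below 0.2 rad/s and z of hook_grip in the frame of riser between 0.181 and 0.198 m and x of hook_grip in the frame of riser between -0.085 and 0.085 m and y of hook_grip in the frame of riser between -0.075 and 0.075 m and angle between hook_grip's own z axis and vertical below 0.12 rad and x of tub_corner in the frame of tray_corner between -0.006 and 0.004 m and y of tub_corner in the frame of tray_corner between -0.006 and 0.004 m and z of tub_corner in the frame of tray_corner below 0.006 m and angle between the x axis of tub_grip and the x axis of tray, either way round below 0.06 rad); the robot touches nothing.
It fails at once if the sauce bottle is shifted more than 30 mm or tipped (distance of sauce from where it was at the start of the episode above 0.03 m or angle between sauce's own z axis and vertical above 0.3 rad).
It fails at once if the stack of inserts is shifted more than 30 mm or tipped (distance of inserts from where it was at the start of the episode above 0.03 m or angle between inserts's own z axis and vertical above 0.3 rad).
Of bar1, bar2, bar3, bar4 only 3 to 4 are there at a start; the rules pass over those that are not, and their reading is None.
At some moment in a run one of bar1, bar2, bar3, bar4 may be knocked a few centimetres aside while the robot is not near it.
It also fails if it takes over 210 s, if anything falls off the work surface, if the arm or the gripper's body presses on something with over 40 N, if the wrist force passes 120 N, or if a joint passes its speed limit or range.

## Working session

There is one attempt and no reset: what is moved stays moved. The work goes in short steps, Python scripts to look and compute and a shell command to move; the robot and the scene stay as the last step left them, time stands still between calls to the robot, and variables do not carry over. Pictures are saved under pics/ and viewed, and the job is handed in when it is done.

```bash
ls; mkdir -p pics
python3 - <<'E'
from workcell import ctrl, imaging
import cv2
print(ctrl.get_obs())
for n in ("scene","side","wrist"):
    print(n,imaging.camera_info(n))
    cv2.imwrite(f"pics/{n}0.png",imaging.get_image(n))
E
```

```text
pics
{'t': 0.0, 'qpos': array([ 1.26497944e+00,  4.23805999e-01,  1.63068972e+00, -3.98062218e-05,
        1.08860780e+00, -1.89991328e-02]), 'qvel': array([-3.90794249e-04,  1.72942589e-04,  1.33762887e-05, -8.84126330e-04,
        1.27826907e-04,  9.25792771e-04]), 'joint_torque': array([-1.89442013e-03, -5.44635057e+01, -2.73670095e+01,  6.43750001e-02,
        2.26214557e-02, -1.35433875e-04]), 'ee_pos': array([176.62274555, 598.91311955, 203.82358636]), 'orientation': array([-4.48930773e-01, -3.10913874e+00,  2.35083132e-03]), 'ft_force': array([ 0.16140198, -0.39447194, -0.52672222]), 'moment': array([-0.00119193, -0.00048149, -0.03241425]), 'width': 87.71659016174127}
scene {'camera_matrix': array([[410.87404617,   0.        , 258.58205804],
       [  0.        , 410.87404617, 189.01888161],
       [  0.        ,   0.        ,   1.        ]]), 'k1': -0.09965189416723343, 'rvec': array([ 0.86347465,  2.43907313, -1.14882636]), 'tvec': array([ 372.74094305,  -94.75673185, 1596.60953685])}
side {'camera_matrix': array([[414.9215036 ,   0.        , 253.16805781],
       [  0.        , 414.9215036 , 191.97876428],
       [  0.        ,   0.        ,   1.        ]]), 'k1': -0.150113281835385, 'rvec': array([ 2.07557001, -0.65586029,  0.38664398]), 'tvec': array([-391.83596568,  266.67053037, 1214.53964198])}
wrist {'camera_matrix': array([[337.83636387,   0.        , 252.61517853],
       [  0.        , 337.83636387, 193.23511097],
       [  0.        ,   0.        ,   1.        ]]), 'k1': -0.09949706881618896, 'rvec': array([-2.32062773, -1.73394343, -0.24942492]), 'tvec': array([-623.35002073,  -35.34788811,  392.07643526])}
```

View pics/scene0.png

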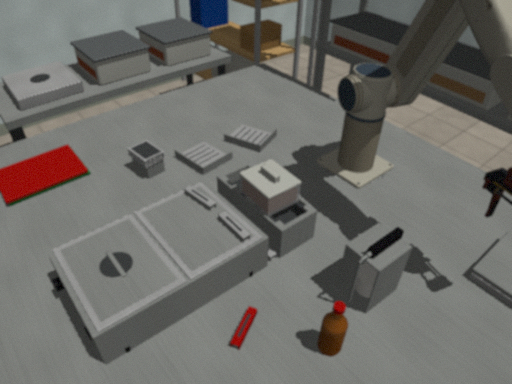

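View pics/side0.png

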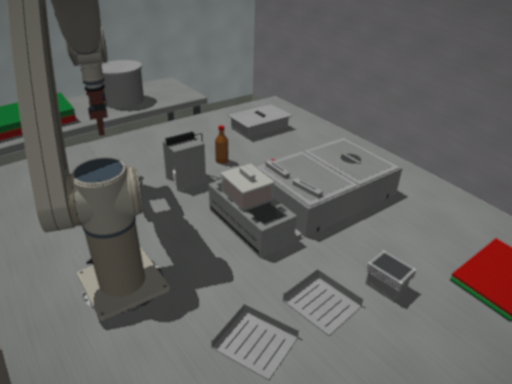

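View pics/wrist0.png

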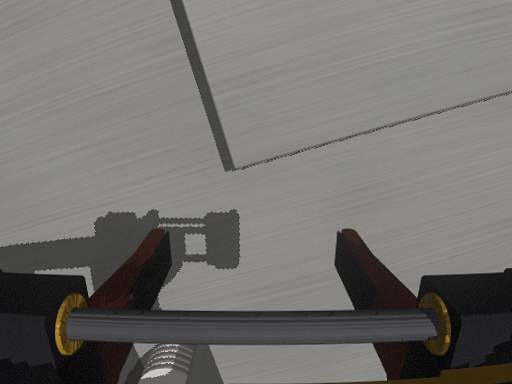

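```bash
cat > h.py <<'E'
import numpy as np, cv2
from scipy.spatial.transform import Rotation as R
def cam(name,info=None):
    from workcell import imaging
    i=info or imaging.camera_info(name)
    return i['camera_matrix'],np.array([i['k1'],0,0,0.]),i['rvec'],i['tvec']
def proj(c,P):
    K,d,r,t=c
    return cv2.projectPoints(np.array(P,float).reshape(-1,1,3),r,t,K,d)[0].reshape(-1,2)
def ray(c,uv):
    K,d,r,t=c
    uv=np.array(uv,float).reshape(-1,1,2)
    n=cv2.undistortPoints(uv,K,d).reshape(-1,2)
    M=R.from_rotvec(r).as_matrix()
    D=np.c_[n,np.ones(len(n))]@M
    return -M.T@t,D
def onz(c,uv,z):
    o,D=ray(c,uv)
    return o+D*((z-o[2])/D[:,2])[:,None]
def crop(src,dst,x0,y0,x1,y1,s):
    im=cv2.imread(src) if isinstance(src,str) else src
    im=cv2.resize(im[y0:y1,x0:x1],None,fx=s,fy=s,interpolation=cv2.INTER_CUBIC)
    for x in range((x0+9)//10*10,x1,10):
        cv2.line(im,((x-x0)*s,0),((x-x0)*s,4 if x%50 else 12),(0,255,255),1)
        if x%50==0: cv2.putText(im,str(x),((x-x0)*s,22),0,.4,(0,255,255),1)
    for y in range((y0+9)//10*10,y1,10):
        cv2.line(im,(0,(y-y0)*s),(4 if y%50 else 12,(y-y0)*s),(0,255,255),1)
        if y%50==0: cv2.putText(im,str(y),(14,(y-y0)*s+4),0,.4,(0,255,255),1)
    cv2.imwrite(dst,im)
E
python3 -c "
from h import *
crop('pics/scene0.png','pics/sc1.png',120,110,320,260,4)
crop('pics/side0.png','pics/si1.png',150,120,350,270,4)
crop('pics/scene0.png','pics/sc2.png',220,210,420,360,4)
crop('pics/side0.png','pics/si2.png',190,210,390,360,4)
"
```

```text
(no output)
```

View pics/sc1.png

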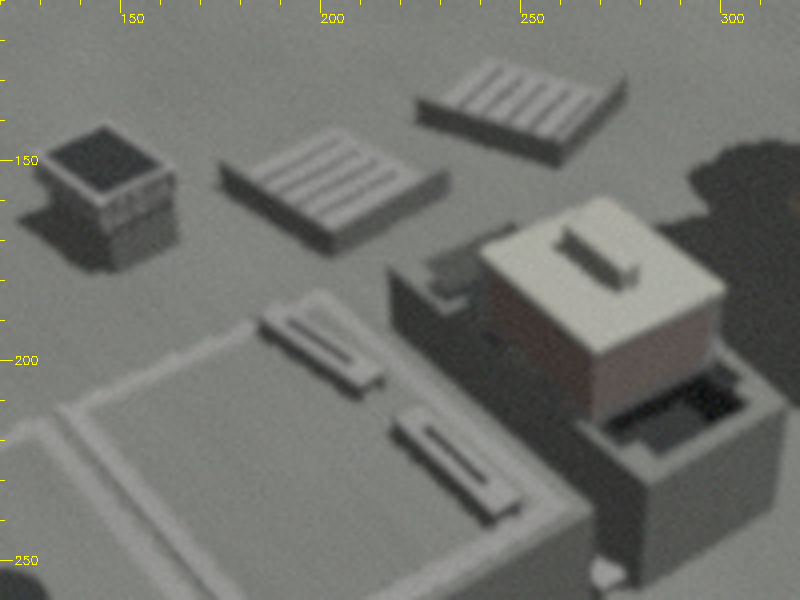

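View pics/si1.png

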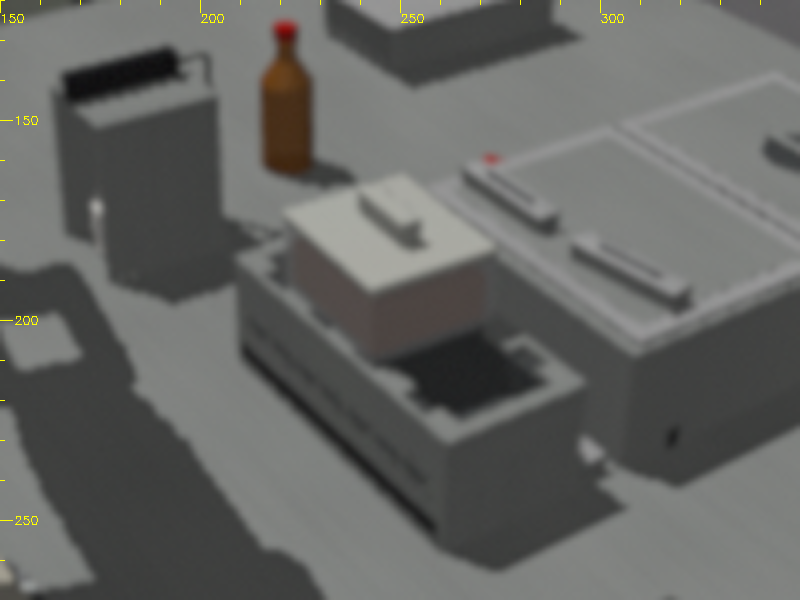

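View pics/sc2.png

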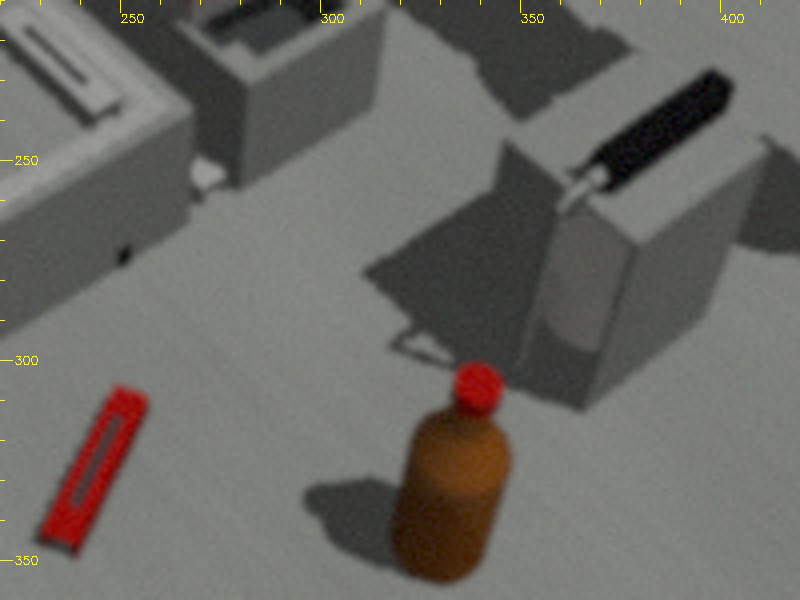

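View pics/si2.png

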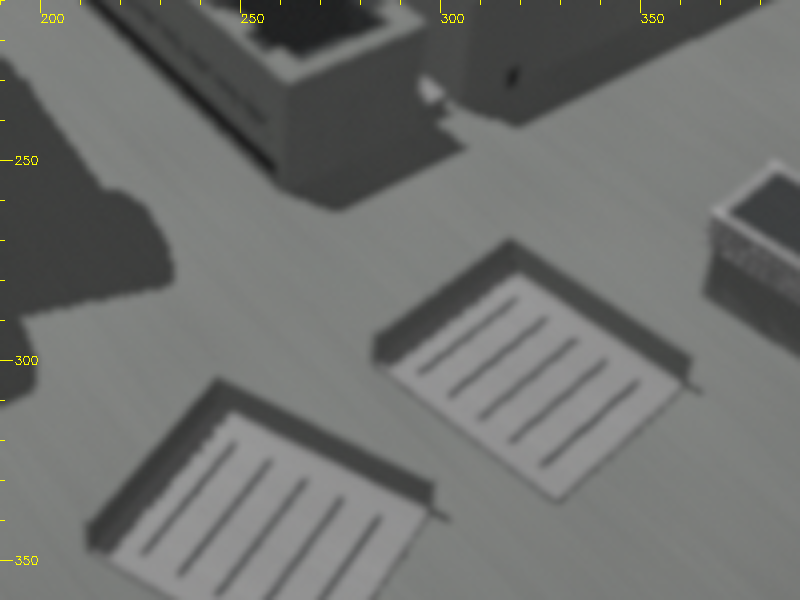

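```bash
cat > fit0.py <<'E'
from h import *
from scipy.optimize import least_squares
S=cam('scene');D=cam('side')
def fit(obs,x0,full=False):
    # obs: list (cam, uv, local xyz)
    def f(p):
        c,s=np.cos(p[2]),np.sin(p[2])
        out=[]
        for cm,uv,l in obs:
            P=[p[0]+c*l[0]-s*l[1],p[1]+s*l[0]+c*l[1],l[2]]
            out+=list((proj(cm,P)[0]-uv))
        return out
    r=least_squares(f,x0,loss='soft_l1',x_scale=[10,10,.1])
    return r.x,np.round(np.array(r.fun).reshape(-1,2),1).tolist()
if __name__=='__main__':
    for n,uv,z in [('railc',(267,200),113)]: print(onz(S,[uv],z))
    print('rail',fit([(S,(217,177),(70,-160,113)),(S,(281,232),(70,160,113)),(S,(316,211),(-70,160,113)),(S,(280,257),(70,160,0)),
      (D,(210,186),(-70,160,113)),(D,(261,231),(-70,-160,113)),(D,(296,216),(70,-160,113)),(D,(260,257),(-70,-160,0))],[500,0,0]))
    print('bain',fit([(S,(199,182),(0,-160,125)),(S,(268,237),(0,160,125)),(D,(309,208),(0,-160,125)),(D,(257,167),(0,160,125)),(D,(318,241),(0,-160,0))],[620,0,0]))
    print('tray',fit([(S,(203,167),(75,85,38)),(S,(203,174),(75,85,0)),(S,(175,150),(75,-85,38)),(S,(232,153),(-75,85,38)),
      (D,(317,270),(75,85,38)),(D,(283,293),(-75,85,38)),(D,(362,300),(75,-85,38)),(D,(329,335),(-75,-85,0))],[400,-300,0]))
    print('riser',fit([(S,(379,271),(65,55,175)),(S,(345,245),(65,-55,175)),(S,(410,246),(-65,55,175)),(S,(365,313),(65,55,0)),
      (D,(163,143),(-65,55,175)),(D,(176,152),(-65,-55,175)),(D,(203,144),(65,-55,175)),(D,(179,190),(-65,-55,0))],[500,350,0]))
    print('tub',fit([(S,(267,198),(62,72,189)),(S,(240,173),(62,-72,189)),(S,(300,182),(-62,72,189)),(S,(271,159),(-62,-72,189)),
      (D,(221,172),(-62,72,189)),(D,(243,192),(-62,-72,189)),(D,(273,180),(62,-72,189)),(D,(250,163),(62,72,189))],[500,0,0]))
    for n,uv in dict(sauce=[(331,351)],red=[(243,327)],ins=[(146,160)]).items(): print(n,onz(S,uv,5))
    # bars on lid, top z=145
    print('barA',onz(S,[(186,187),(214,206)],145),'barB',onz(S,[(221,213),(248,237)],145))
    print('side barA/B',onz(D,[(294,180),(320,192)],145), onz(D,[(267,162),(287,174)],145))
    print('hook',onz(S,[(368,255),(397,230)],203),onz(D,[(166,141),(193,134)],203))
E
python3 fit0.py
```

```text
[[493.41774366  47.99518099 113.        ]]
rail (array([ 4.76554551e+02,  1.40313270e+01, -1.28180407e-02]), [[-0.8, -1.4], [0.0, -1.1], [0.5, -0.6], [-1.1, 0.9], [-1.8, -3.0], [-0.0, -1.0], [0.3, -1.1], [-0.3, 0.7]])
bain (array([ 6.05514845e+02,  6.73606294e+00, -2.37094239e-03]), [[0.3, -3.2], [-4.0, -1.3], [3.0, -1.3], [-2.6, -1.2], [-9.8, -4.5]])
tray (array([ 4.32125131e+02, -4.02877762e+02,  1.33092163e-01]), [[-0.2, -1.1], [0.5, 0.1], [-0.9, -2.0], [0.1, -3.4], [-0.2, -3.0], [-0.4, -0.9], [1.6, -2.2], [-0.6, 1.8]])
riser (array([4.36105198e+02, 4.06736709e+02, 1.51404489e-02]), [[0.2, -0.1], [-1.0, -0.2], [-0.1, -0.9], [-0.0, 0.4], [-0.8, -2.7], [-0.8, -1.0], [2.0, -1.8], [-0.4, 0.3]])
tub (array([ 4.79739990e+02,  3.82500978e+01, -4.77003564e-02]), [[0.6, -0.4], [-1.9, -0.8], [1.2, -0.3], [-0.3, -0.5], [-1.0, -1.2], [-0.5, -1.1], [1.7, 0.2], [0.9, -1.3]])
sauce [[652.69395482 480.83309712   5.        ]]
red [[777.37468598 293.07240679   5.        ]]
ins [[ 624.08800073 -516.83090696    5.        ]]
barA [[ 672.08788356 -121.30237537  145.        ]
 [ 654.97264747    2.07661263  145.        ]] barB [[656.47450216  38.53926527 145.        ]
 [655.13582973 158.61566196 145.        ]]
side barA/B [[ 641.65590134  -17.97954406  145.        ]
 [ 664.85050522 -125.0414738   145.        ]] [[640.9343895  136.04458739 145.        ]
 [647.38413327  27.10003366 145.        ]]
hook [[505.65138965 425.86304583 203.        ]
 [380.21182726 419.26933316 203.        ]] [[357.28658091 393.82060887 203.        ]
 [471.34766465 390.96818476 203.        ]]
```

```bash
cat > go.py <<'E'
import sys,numpy as np
from scipy.spatial.transform import Rotation as R
from workcell import ctrl
np.set_printoptions(suppress=True,precision=2)
# usage: go.py x y z [jawdeg]  jawdeg: world angle of tool x axis (or None)
o=ctrl.get_obs(); M=R.from_rotvec(o['orientation']).as_matrix()
a=np.degrees(np.arctan2(M[1,0],M[0,0]))
print('t',round(o['t'],2),'pos',o['ee_pos'],'toolx deg',round(a,2),'z',M[:,2],'F',o['ft_force'],'w',round(o['width'],1),'q6',round(o['qpos'][5],2))
def q(s,c): return c if s=='-' else float(s)
if len(sys.argv)>1:
    v=sys.argv[1:]+['-']*4
    p=np.array([q(v[i],o['ee_pos'][i]) for i in range(3)])
    b=q(v[3],a)
    d=(p-o['ee_pos']); da=np.radians(((b-a+180)%360)-180)
    # tool pointing down: +turn about tool z = -world yaw
    n=max(1,int(np.ceil(max(np.abs(M.T@d).max()/50,abs(da)/.1))))
    print('total tool shift/50',(M.T@d)/50,'turn/0.1',-da/.1,'world d',d)
E
python3 go.py
python3 - <<'E'
from h import *
from workcell import ctrl
o=ctrl.get_obs();M=R.from_rotvec(o['orientation']).as_matrix();print(M)
c=cam('wrist');Mc=R.from_rotvec(c[2]).as_matrix()
print('cam in tool',M.T@(-Mc.T@c[3]-o['ee_pos']),'\ncam axes in tool\n',M.T@Mc.T)
E
```

```text
t 0.15 pos [176.66 599.05 204.  ] toolx deg 163.57 z [-0. -0. -1.] F [-0.59  0.73 -0.59] w 87.9 q6 -0.02
[[-9.59144396e-01  2.82916767e-01 -3.61900491e-04]
 [ 2.82916997e-01  9.59143762e-01 -1.10274568e-03]
 [ 3.51293555e-05 -1.16008014e-03 -9.99999326e-01]]
cam in tool [ 7.75757173e+01 -5.48197289e-02 -1.79903359e+02] 
cam axes in tool
 [[-1.03501833e-03 -9.58223556e-01 -2.86018434e-01]
 [ 9.99997753e-01 -4.62591900e-04 -2.06892102e-03]
 [ 1.85017905e-03 -2.86019933e-01  9.58221882e-01]]
```

```bash
python3 -m crank '[{"travel":[0,0,-1],"turn":1},{"travel":[0,0,-1],"turn":1},{"travel":[0,0,-1],"turn":1},{"travel":[0,0,-1],"turn":1},{"travel":[0,0,0],"turn":1},{"travel":[0,0,0],"turn":1},{"travel":[0,0,0],"turn":1},{"travel":[0,0,0],"turn":1},{"travel":[0,0,0],"turn":1},{"travel":[0,0,0],"turn":1},{"travel":[0,0,0],"turn":1},{"travel":[0,0,0],"turn":1},{"travel":[0,0,0],"turn":0.8}]' 1; python3 go.py 480 0 400 90
```

```text
t: 1.45
ee_pos: [176.0, 597.0, 407.9]
orientation: [2.271, 2.164, -0.014]
ft_force: [0.8, 0.5, -0.2]
width: 88.1
t 1.45 pos [175.99 597.04 407.9 ] toolx deg 87.24 z [-0.   -0.01 -1.  ] F [ 0.84  0.48 -0.23] w 88.1 q6 1.31
total tool shift/50 [-11.63   6.65   0.25] turn/0.1 -0.4819430373368054 world d [ 304.01 -597.04   -7.9 ]
```

```bash
python3 -m crank '[{"travel":[-0.97,0.55,0],"turn":-0.5},{"travel":[-0.97,0.55,0],"turn":0},{"travel":[-0.97,0.55,0],"turn":0},{"travel":[-0.97,0.55,0],"turn":0},{"travel":[-0.97,0.55,0],"turn":0},{"travel":[-0.97,0.55,0],"turn":0},{"travel":[-0.97,0.55,0],"turn":0},{"travel":[-0.97,0.55,0],"turn":0},{"travel":[-0.97,0.55,0],"turn":0},{"travel":[-0.97,0.55,0],"turn":0},{"travel":[-0.97,0.55,0],"turn":0},{"travel":[-0.97,0.55,0],"turn":0},{"travel":[0,0,0],"turn":0}]'; python3 go.py 480 0 400 90
python3 - <<'E'
from h import *
from workcell import imaging
crop(imaging.get_image('wrist'),'pics/w1.png',0,0,512,384,1)
E
```

```text
t: 2.75
ee_pos: [471.3, 67.3, 408.9]
orientation: [2.211, 2.222, -0.02]
ft_force: [-0.7, 0.4, -0.3]
width: 88.1
t 2.75 pos [471.28  67.31 408.9 ] toolx deg 90.3 z [-0.   -0.01 -1.  ] F [-0.69  0.39 -0.26] w 88.1 q6 0.12
total tool shift/50 [-1.34  0.17  0.2 ] turn/0.1 0.052213911153658844 world d [  8.72 -67.31  -8.9 ]
```

View pics/w1.png

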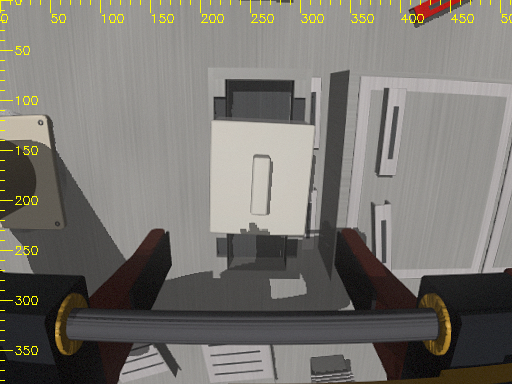

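```bash
python3 -m crank '[{"travel":[-0.5,0.8,-0.5],"turn":0},{"travel":[-0.5,0.8,-0.5],"turn":0},{"travel":[-0.5,0.5,0],"turn":0},{"travel":[0,0,0],"turn":0}]'; python3 go.py
python3 - <<'E'
from h import *
from workcell import imaging
import pickle
pickle.dump(imaging.camera_info('wrist'),open('w2.pkl','wb'))
im=imaging.get_image('wrist')
cv2.imwrite('pics/w2raw.png',im)
crop(im,'pics/w2.png',170,40,430,240,3)
E
```

```text
t: 3.2
ee_pos: [571.3, -0.1, 455.4]
orientation: [-2.209, -2.233, 0.026]
ft_force: [-0.1, 0.3, -0.6]
width: 87.7
t 3.2 pos [571.35  -0.12 455.43] toolx deg 90.6 z [-0.01 -0.01 -1.  ] F [-0.1   0.27 -0.63] w 87.7 q6 -0.02
```

View pics/w2.png

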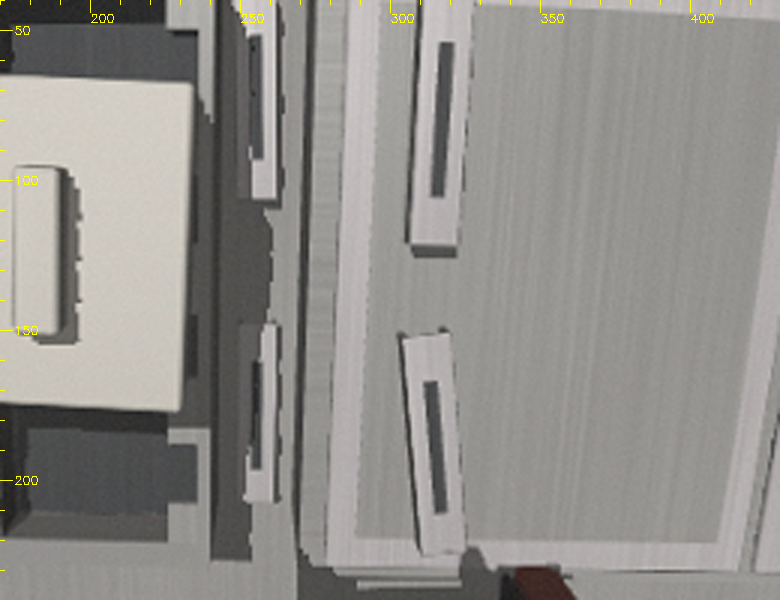

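```bash
python3 - <<'E'
from h import *
import pickle
np.set_printoptions(suppress=True,precision=1)
c=cam('wrist',pickle.load(open('w2.pkl','rb')))
print('gap R bar: corners', onz(c,[(259,148),(252,207),(259,207)],20), 'slot',onz(c,[(253.5,160),(253,196)],20))
print('gap L bar: corners', onz(c,[(250,107),(259.5,107)],20), 'slot',onz(c,[(251.5,51),(253.5,93)],20))
print('lid L slot ',onz(c,[(316.5,54),(313.3,105)],145),'lid R slot',onz(c,[(310.5,167),(315.5,211)],145))
print('bain front edge',onz(c,[(274,40),(268,215)],125),'rail back edge',onz(c,[(240,227)],113),'(-47 side) ',onz(c,[(174,220)],113))
print('tub bar top',onz(c,[(175,95),(189,97),(190,150),(174,150)],201), 'lid corners',onz(c,[(235,67),(230,177)],189))
E
python3 -c "
from h import *
crop('pics/w2raw.png','pics/w2b.png',200,0,330,90,6)"
```

```text
gap R bar: corners [[ 578.3  -25.4   20. ]
 [ 566.5 -140.3   20. ]
 [ 580.  -140.1   20. ]] slot [[ 568.5  -47.9   20. ]
 [ 568.2 -117.9   20. ]]
gap L bar: corners [[561.3  48.   20. ]
 [578.1  48.2  20. ]] slot [[563.1 142.7  20. ]
 [567.3  72.3  20. ]]
lid L slot  [[654.2 127.5 145. ]
 [653.3  58.7 145. ]] lid R slot [[ 654.3  -31.2  145. ]
 [ 666.2 -100.6  145. ]]
bain front edge [[ 596.6  147.3  125. ]
 [ 593.7 -115.9  125. ]] rail back edge [[ 547.8 -142.7  113. ]] (-47 side)  [[ 437.1 -132.   113. ]]
tub bar top [[470.9  72.  201. ]
 [488.6  69.5 201. ]
 [487.2   2.3 201. ]
 [466.1   2.2 201. ]] lid corners [[545.6 106.3 189. ]
 [538.2 -36.6 189. ]]
```

View pics/w2b.png

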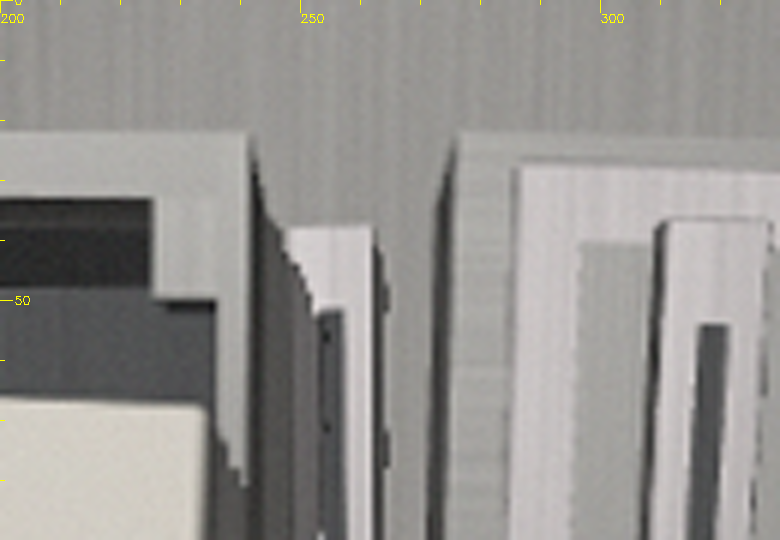

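```bash
python3 go.py 478 36.5 240 87
```

```text
t 3.25 pos [570.28   1.14 455.87] toolx deg 90.64 z [-0.01 -0.01 -1.  ] F [-0.3   1.65 -0.85] w 87.6 q6 -0.02
total tool shift/50 [ 0.77 -1.79  4.33] turn/0.1 0.6353566639105616 world d [ -92.28   35.36 -215.87]
```

```bash
python3 -m crank '[{"travel":[0.25,-0.6,0.85],"turn":0.6},{"travel":[0.25,-0.6,0.85],"turn":0},{"travel":[0.25,-0.6,0.85],"turn":0},{"travel":[0,0,0.85],"turn":0},{"travel":[0,0,0.85],"turn":0},{"travel":[0,0,0],"turn":0}]'; python3 go.py 478 36.5 208 87
```

```text
t: 3.85
ee_pos: [473.3, 47.7, 245.6]
orientation: [-2.267, -2.172, 0.02]
ft_force: [-0.0, 0.4, -0.1]
width: 87.9
t 3.85 pos [473.32  47.65 245.61] toolx deg 87.56 z [-0.01 -0.01 -1.  ] F [-0.02  0.41 -0.06] w 87.9 q6 0.13
total tool shift/50 [-0.21  0.11  0.75] turn/0.1 0.09737376332739725 world d [  4.68 -11.15 -37.61]
```

```bash
python3 -m crank '[{"travel":[-0.2,0.1,0.25],"turn":0.1},{"travel":[0,0,0.25],"turn":0},{"travel":[0,0,0.25],"turn":0},{"travel":[0,0,0],"turn":0}]'; python3 go.py 478 36.5 208 87
```

```text
t: 4.25
ee_pos: [480.1, 38.5, 210.4]
orientation: [2.276, 2.162, -0.011]
ft_force: [0.4, -0.5, 1.1]
width: 87.7
t 4.25 pos [480.11  38.53 210.44] toolx deg 87.07 z [-0.   -0.01 -1.  ] F [ 0.42 -0.53  1.09] w 87.7 q6 0.11
total tool shift/50 [-0.04 -0.04  0.05] turn/0.1 0.0126339609694617 world d [-2.11 -2.03 -2.44]
```

```bash
python3 -m crank '[{"travel":[0,0,0],"turn":0},{"travel":[0,0,0],"turn":0},{"travel":[0,0,0],"turn":0},{"travel":[0,0,0],"turn":0},{"travel":[0,0,0],"turn":0},{"travel":[0,0,0],"turn":0},{"travel":[0,0,0],"turn":0},{"travel":[0,0,0],"turn":0}]' -1; python3 go.py 478 36.5 208 87
```

```text
t: 5.05
ee_pos: [482.4, 38.4, 213.0]
orientation: [2.275, 2.159, -0.005]
ft_force: [-0.1, -0.6, -0.1]
width: 27.4
t 5.05 pos [482.37  38.39 212.99] toolx deg 87.01 z [ 0.   -0.01 -1.  ] F [-0.07 -0.58 -0.09] w 27.4 q6 0.12
total tool shift/50 [-0.04 -0.09  0.1 ] turn/0.1 0.0025002138366403315 world d [-4.37 -1.89 -4.99]
```

```bash
python3 -m crank '[{"travel":[0,-0.05,0.1],"turn":0},{"travel":[0,0,0],"turn":0},{"travel":[0,0,0],"turn":0},{"travel":[0,0,0],"turn":0},{"travel":[0,0,0],"turn":0},{"travel":[0,0,0],"turn":0}]' -1; python3 go.py 478 36.5 208 87
```

```text
t: 5.65
ee_pos: [479.4, 38.5, 207.2]
orientation: [2.275, 2.159, -0.006]
ft_force: [0.3, -0.9, 0.8]
width: 0.8
t 5.65 pos [479.38  38.53 207.25] toolx deg 87.02 z [ 0.   -0.01 -1.  ] F [ 0.31 -0.86  0.79] w 0.8 q6 0.12
total tool shift/50 [-0.04 -0.03 -0.01] turn/0.1 0.0030180895115543877 world d [-1.38 -2.03  0.75]
```

Run:
```python
from h import *
from workcell import imaging
a=imaging.get_image('wrist');b=imaging.get_image('side');s=imaging.get_image('scene')
cv2.imwrite('pics/w3.png',a)
crop(b,'pics/s3.png',150,80,350,230,4)
crop(s,'pics/c3.png',170,100,370,250,4)
```

```text
(no output)
```

View pics/w3.png

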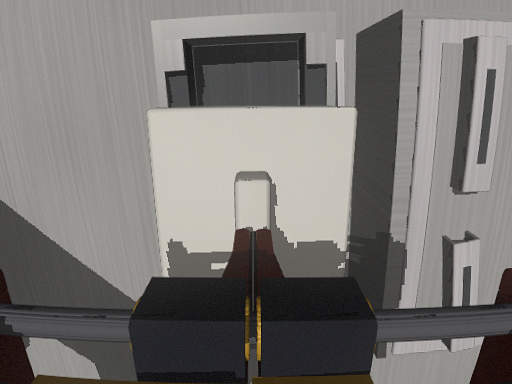

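View pics/s3.png

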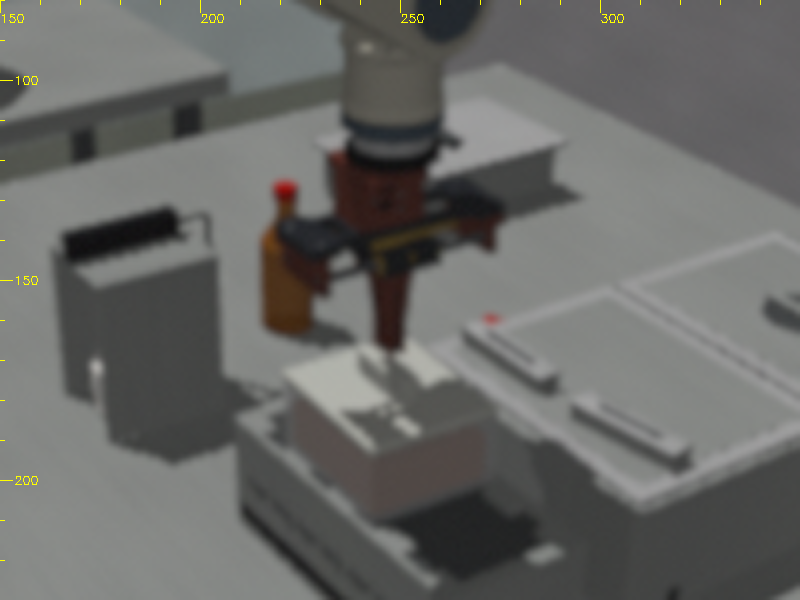

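View pics/c3.png

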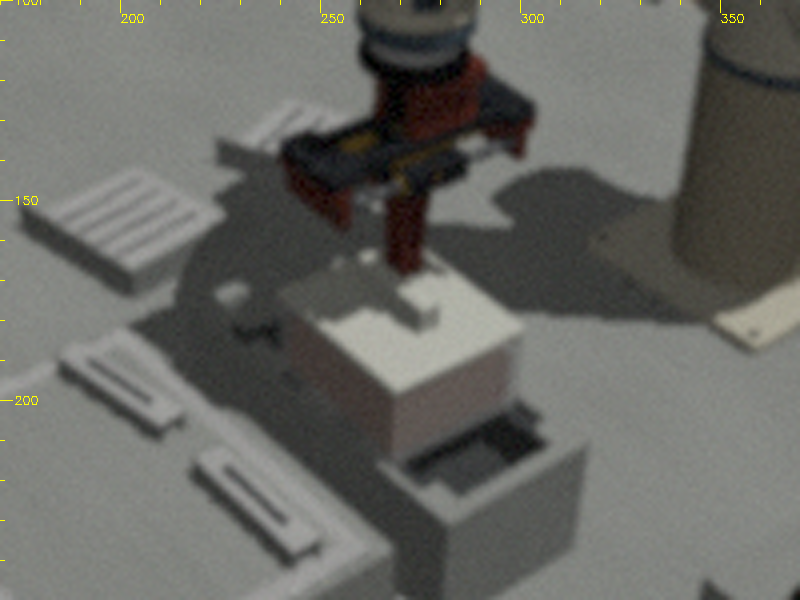

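Run:
```python
from h import *
from workcell import ctrl
o=ctrl.get_obs();M=R.from_rotvec(o['orientation']).as_matrix();p=o['ee_pos'];print(p,M[:,2])
for n in('scene','side','wrist'):
    print(n,proj(cam(n),[p,p+17*M[:,2],p-60*M[:,2]]).round(1))
```

```text
[479.4013509   38.49071601 207.26451738] [ 7.51505917e-04 -6.28607778e-03 -9.99979960e-01]
scene [[269.6 171.9]
 [269.4 176.5]
 [270.6 155. ]]
side [[246.9 170.7]
 [246.8 175.1]
 [247.1 154.5]]
wrist [[251.  233.6]
 [251.1 222.7]
 [250.1 292.2]]
```

Run:
```python
from h import *
p=np.array([176.6,599,203.9])
for n in('scene','side'):
    print(n,proj(cam(n),[p,p-[0,0,17],p+[0,0,15],p+[0,0,60]]).round(1))
crop('pics/scene0.png','pics/a1.png',460,160,512,230,8)
crop('pics/side0.png','pics/a2.png',60,40,140,150,6)
```

```text
scene [[498.5 232.7]
 [496.  237.3]
 [500.7 228.6]
 [507.6 215.7]]
side [[102.1 133.2]
 [102.7 137.1]
 [101.5 129.7]
 [ 99.7 119.1]]
```

View pics/a1.png

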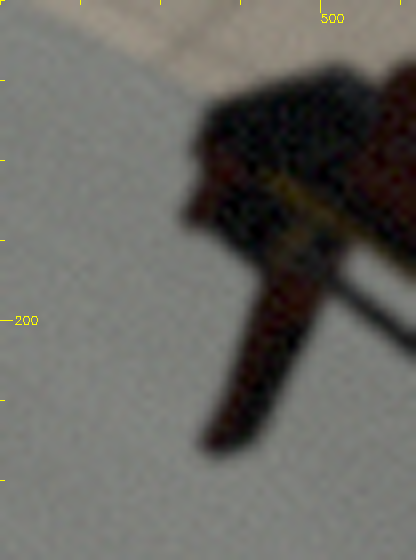

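View pics/a2.png

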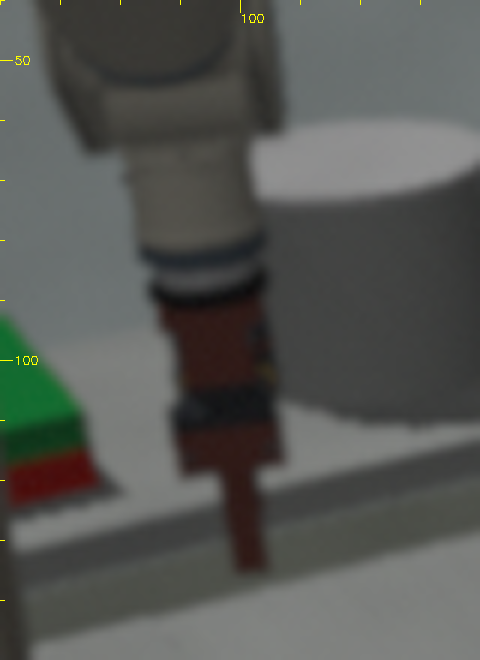

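```bash
python3 go.py
python3 - <<'E'
from h import *
c=cam('wrist')
print('cam',-R.from_rotvec(c[2]).as_matrix().T@c[3])
for z in (189,165): print(onz(c,[(150,110),(355,108)],z))
c=cam('scene'); print(onz(c,[(270.5,167)],213)); print(onz(cam('side'),[(247,167)],213))
# triangulate tip
o1,d1=ray(cam('scene'),[(270.5,167)]);o2,d2=ray(cam('side'),[(247,167)])
A=np.c_[d1[0],-d2[0]];s=np.linalg.lstsq(A,o2-o1,rcond=None)[0];print(o1+s[0]*d1[0],o2+s[1]*d2[0])
from workcell import ctrl; print(ctrl.get_obs()['qpos'],ctrl.get_obs()['joint_torque'])
E
```

```text
t 5.8 pos [479.4   38.49 207.26] toolx deg 87.02 z [ 0.   -0.01 -1.  ] F [-0.19  1.17 -0.17] w 0.3 q6 0.12
cam [484.6569525  118.00252129 386.69834795]
[[424.83241822 110.55610535 189.        ]
 [543.04033218 105.40788851 189.        ]]
[[417.5698951  109.65213228 165.        ]
 [550.12790336 103.878937   165.        ]]
[[466.71226831  27.28682327 213.        ]]
[[487.9236399   50.07155221 213.        ]]
[476.10216885  37.52108607 223.08009134] [477.89523837  36.0853908  222.86744825]
[ 0.05967947  0.20695866  1.9381219  -0.00752905  0.99614977  0.1158062 ] [ 1.38770625e-03 -3.89485753e+01 -2.54161513e+01  4.17855789e-02
  5.37901433e-03 -1.28565212e-06]
```

```bash
python3 -m crank '[{"travel":[0,0,-0.5],"turn":0},{"travel":[0,0,-0.5],"turn":0},{"travel":[0,0,0],"turn":0},{"travel":[0,0,0],"turn":0},{"travel":[0,0,0],"turn":0},{"travel":[0,0,0],"turn":0},{"travel":[0,0,0],"turn":0},{"travel":[0,0,0],"turn":0}]' 1
python3 - <<'E'
from h import *
from workcell import imaging,ctrl
o=ctrl.get_obs();M=R.from_rotvec(o['orientation']).as_matrix();p=o['ee_pos'];print(o['t'],p,o['width'])
b=imaging.get_image('side');s=imaging.get_image('scene');w=imaging.get_image('wrist')
for n,im in(('side',b),('scene',s),('wrist',w)):
    for sg in(1,-1):
        q=proj(cam(n),[p+17*M[:,2]+sg*44*M[:,1],p-45*M[:,2]+sg*44*M[:,1],p+17*M[:,2]+sg*57*M[:,1]]);print(n,q.round(1).tolist())
crop(b,'pics/s4.png',200,60,300,180,6)
crop(s,'pics/c4.png',220,90,320,210,6)
cv2.imwrite('pics/w4.png',w)
p=np.array([176.6,599,203.9]);y=np.array([.283,.959,0])
print(proj(cam('scene'),[p-44*y-[0,0,17],p-57*y-[0,0,17]]))
E
```

```text
t: 6.6
ee_pos: [477.2, 38.7, 255.1]
orientation: [2.278, 2.162, -0.013]
ft_force: [0.2, -0.0, 0.8]
width: 61.1
6.6 [477.15837519  38.66227806 255.09094387] 61.12388070427968
side [[257.7, 159.5], [258.3, 142.5], [261.0, 158.5]]
side [[234.8, 166.0], [234.8, 148.7], [231.3, 167.0]]
scene [[258.4, 168.3], [258.9, 150.1], [254.7, 169.9]]
scene [[282.5, 158.0], [283.8, 140.2], [285.9, 156.6]]
wrist [[320.8, 222.3], [346.4, 272.5], [341.2, 222.2]]
wrist [[180.9, 222.4], [153.8, 272.5], [160.6, 222.3]]
[[483.74238667 226.52847353]
 [480.21179281 223.43723888]]
```

View pics/s4.png

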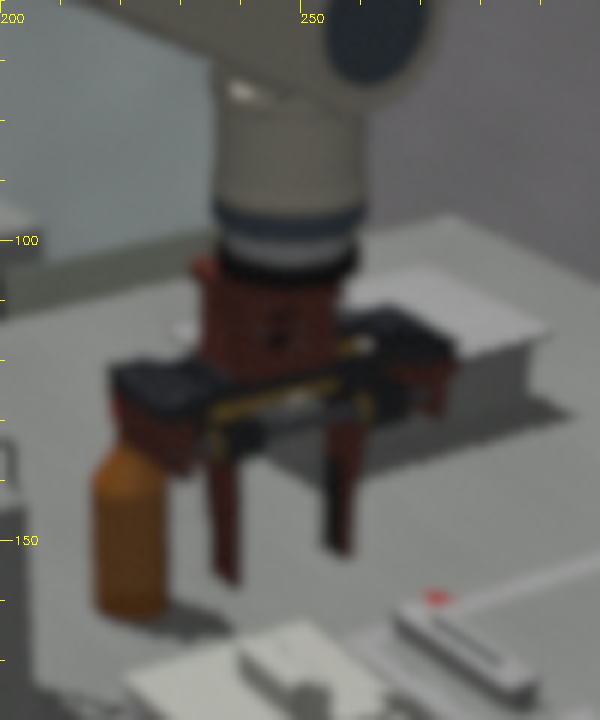

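View pics/c4.png

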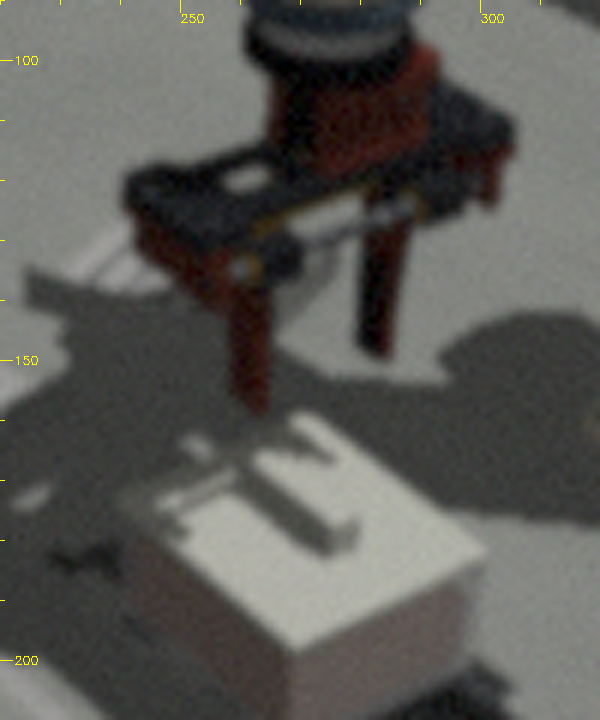

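View pics/w4.png

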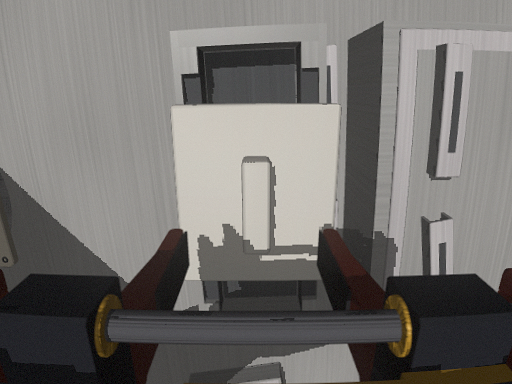

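```bash
python3 -m crank '[{"travel":[0,0,0.3],"turn":0},{"travel":[0,0,0.3],"turn":0},{"travel":[0,0,0.3],"turn":0},{"travel":[0,0,0],"turn":0},{"travel":[0,0,0],"turn":0}]' 1; python3 go.py 478 36.5 190;  python3 -m crank '[{"travel":[0,0,0.15],"turn":0},{"travel":[0,0,0],"turn":0}]' 1;  python3 go.py 478 36.5 190
```

```text
t: 7.25
ee_pos: [478.1, 38.4, 209.9]
orientation: [2.277, 2.161, -0.01]
ft_force: [0.1, -0.7, 0.5]
width: 87.8
t 7.25 pos [478.11  38.42 209.88] toolx deg 87.02 z [-0.   -0.01 -1.  ] F [ 0.14 -0.67  0.54] w 87.8 q6 0.12
total tool shift/50 [-0.04  0.    0.4 ] turn/0.1 -0.0 world d [ -0.11  -1.92 -19.88]
t: 7.45
ee_pos: [478.8, 38.4, 203.0]
orientation: [2.276, 2.16, -0.008]
ft_force: [0.3, 0.5, 0.7]
width: 87.5
t 7.45 pos [478.81  38.44 203.02] toolx deg 87.01 z [-0.   -0.01 -1.  ] F [0.26 0.48 0.73] w 87.5 q6 0.12
total tool shift/50 [-0.04 -0.01  0.26] turn/0.1 -0.0 world d [ -0.81  -1.94 -13.02]
```

```bash
for i in 1 2; do :; done; python3 -m crank '[{"travel":[0,0,0.1],"turn":0},{"travel":[0,0,0],"turn":0}]' | egrep 'pos|force';  python3 -m crank '[{"travel":[0,0,0.1],"turn":0},{"travel":[0,0,0],"turn":0}]' | egrep 'pos|force';python3 -m crank '[{"travel":[0,0,0.1],"turn":0},{"travel":[0,0,0],"turn":0}]' | egrep 'pos|force'
```

```text
ee_pos: [479.3, 38.4, 198.3]
ft_force: [-0.6, -0.3, 0.7]
ee_pos: [479.5, 38.4, 193.1]
ft_force: [0.4, -0.7, 0.2]
ee_pos: [479.5, 38.4, 187.7]
ft_force: [0.8, 0.3, -0.1]
```

Run:
```python
from h import *
from workcell import imaging,ctrl
b=imaging.get_image('side');s=imaging.get_image('scene')
im=np.hstack([cv2.resize(b[100:200,200:300],None,fx=4,fy=4,interpolation=2),cv2.resize(s[110:210,220:320],None,fx=4,fy=4,interpolation=2)])
cv2.imwrite('pics/x5.png',im)
```

```text
(no output)
```

View pics/x5.png

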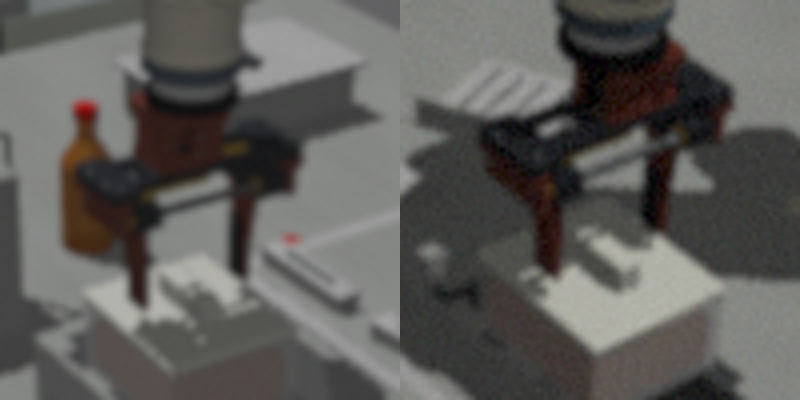

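```bash
python3 -m crank '[{"travel":[0,0,0.06],"turn":0},{"travel":[0,0,0],"turn":0},{"travel":[0,0,0],"turn":0},{"travel":[0,0,0],"turn":0},{"travel":[0,0,0],"turn":0},{"travel":[0,0,0],"turn":0},{"travel":[0,0,0],"turn":0},{"travel":[0,0,0],"turn":0},{"travel":[0,0,0],"turn":0},{"travel":[0,0,0],"turn":0},{"travel":[0,0,0],"turn":0},{"travel":[0,0,0],"turn":0}]' -1; python3 go.py
```

```text
t: 9.35
ee_pos: [480.0, 38.4, 185.4]
orientation: [2.274, 2.159, -0.004]
ft_force: [-0.2, -0.4, 0.1]
width: 19.7
t 9.35 pos [479.96  38.43 185.38] toolx deg 87.01 z [ 0.   -0.01 -1.  ] F [-0.16 -0.44  0.08] w 19.7 q6 0.12
```

```bash
python3 -m crank '[{"travel":[0,0,-0.3],"turn":0},{"travel":[0,0,-0.5],"turn":0},{"travel":[0,0,-0.8],"turn":0},{"travel":[0,0,-0.8],"turn":0},{"travel":[0,0,-0.8],"turn":0},{"travel":[0,0,-0.8],"turn":0},{"travel":[0,0,0],"turn":0}]'; python3 go.py 480 -460 370 94.5
```

```text
t: 10.05
ee_pos: [475.2, 39.4, 386.2]
orientation: [-2.275, -2.16, 0.024]
ft_force: [0.7, -0.2, -4.8]
width: 19.8
t 10.05 pos [475.25  39.37 386.16] toolx deg 87.02 z [-0.01 -0.01 -1.  ] F [ 0.71 -0.22 -4.79] w 19.8 q6 0.12
total tool shift/50 [-9.97  0.62  0.39] turn/0.1 -1.3048508087803905 world d [   4.75 -499.37  -16.16]
```

```bash
python3 -m crank '[{"travel":[-0.5,0.05,0],"turn":-0.3},{"travel":[-0.8,0.05,0],"turn":-0.5},{"travel":[-0.9,0.05,0],"turn":-0.5},{"travel":[-0.9,0.0,0],"turn":0},{"travel":[-0.9,0.0,0],"turn":0},{"travel":[-0.9,0.0,0],"turn":0},{"travel":[-0.9,0.0,0],"turn":0},{"travel":[-0.9,0,0],"turn":0},{"travel":[-0.9,0,0],"turn":0},{"travel":[-0.7,0,0],"turn":0},{"travel":[-0.5,0,0],"turn":0},{"travel":[0,0,0],"turn":0},{"travel":[0,0,0],"turn":0}]'; python3 go.py 480 -460 370 97.6;  python3 - <<'E'
from h import *
from workcell import imaging
import pickle
pickle.dump(imaging.camera_info('wrist'),open('w6.pkl','wb'))
im=imaging.get_image('wrist')
cv2.imwrite('pics/w6raw.png',im)
crop(im,'pics/w6.png',0,0,512,384,1)
E
```

```text
t: 11.35
ee_pos: [499.7, -411.7, 352.7]
orientation: [-2.09, -2.281, 0.035]
ft_force: [0.3, 0.6, -4.8]
width: 19.5
t 11.35 pos [ 499.68 -411.74  352.67] toolx deg 94.96 z [-0.05  0.02 -1.  ] F [ 0.26  0.57 -4.78] w 19.5 q6 -0.78
total tool shift/50 [-0.92 -0.49 -0.34] turn/0.1 -0.4599787276475995 world d [-19.68 -48.26  17.33]
```

View pics/w6.png

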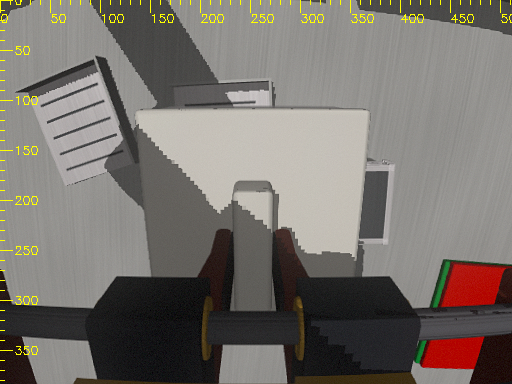

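```bash
python3 go.py; python3 -m crank '[{"travel":[0,0,0],"turn":0},{"travel":[0,0,0],"turn":0}]' >/dev/null; python3 go.py
```

```text
t 11.4 pos [ 499.54 -411.49  352.45] toolx deg 94.99 z [-0.05  0.02 -1.  ] F [-0.21  0.41 -5.59] w 19.9 q6 -0.78
t 11.6 pos [ 499.27 -409.35  351.  ] toolx deg 95.08 z [-0.05  0.02 -1.  ] F [-0.69 -0.08 -4.16] w 19.9 q6 -0.78
```

Run:
```python
from h import *
import pickle
crop('pics/w6raw.png','pics/w6b.png',130,50,330,150,4)
c=cam('wrist',pickle.load(open('w6.pkl','rb')))
print(onz(c,[(272,80),(172,86)],38))
for dz in(10,):
    K,d,r,t=c; t2=t-R.from_rotvec(r).as_matrix()@np.array([0,0,dz]); print(onz((K,d,r,t2),[(272,80),(172,86)],38))
print(proj(c,[[496,-309,38]]))
```

```text
[[ 503.09609536 -309.3723991    38.        ]
 [ 360.74063645 -328.839676     38.        ]]
[[ 503.09394201 -308.82868013   38.        ]
 [ 357.86766717 -328.6885445    38.        ]]
[[267.00066985  79.27676361]]
```

View pics/w6b.png

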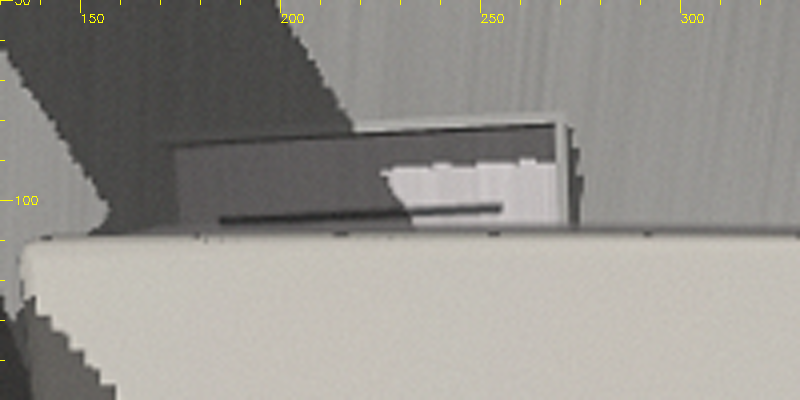

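```bash
python3 go.py 434 -399 300 97.6
```

```text
t 11.6 pos [ 499.27 -409.35  351.  ] toolx deg 95.08 z [-0.05  0.02 -1.  ] F [-0.69 -0.08 -4.16] w 19.9 q6 -0.78
total tool shift/50 [ 0.3  -1.23  1.09] turn/0.1 -0.4402193571709236 world d [-65.27  10.35 -51.  ]
```

```bash
python3 -m crank '[{"travel":[0.3,-0.62,0],"turn":-0.4},{"travel":[0,-0.62,0],"turn":0},{"travel":[0,0,0],"turn":0}]'>/dev/null; python3 go.py 434 -399 200 97.6
```

```text
t 11.9 pos [ 435.88 -397.94  354.17] toolx deg 97.74 z [-0.05  0.02 -1.  ] F [ 0.41  0.52 -4.18] w 19.8 q6 -0.88
total tool shift/50 [-0.09  0.11  3.08] turn/0.1 0.02521533147612707 world d [  -1.88   -1.06 -154.17]
```

```bash
python3 -m crank '[{"travel":[-0.04,0.05,0.8],"turn":0},{"travel":[0,0.05,0.8],"turn":0},{"travel":[0,0,0.8],"turn":0},{"travel":[0,0,0.8],"turn":0},{"travel":[0,0,0.6],"turn":0},{"travel":[0,0,0],"turn":0}]'>/dev/null; python3 go.py 434 -399 90 97.6
```

```text
t 12.5 pos [ 437.75 -395.14  164.81] toolx deg 97.95 z [-0.04  0.01 -1.  ] F [ 0.25  0.34 -4.46] w 19.8 q6 -0.87
total tool shift/50 [-0.09 -0.03  1.5 ] turn/0.1 0.0614695572279483 world d [ -3.75  -3.86 -74.81]
```

```bash
python3 -m crank '[{"travel":[-0.09,-0.05,0.5],"turn":0},{"travel":[0,0,0.3],"turn":0},{"travel":[0,0,0],"turn":0}]'>/dev/null; python3 go.py 434 -399 90 97.6
python3 - <<'E'
from h import *
from workcell import imaging,ctrl
b=imaging.get_image('side');s=imaging.get_image('scene')
im=np.hstack([cv2.resize(b[220:350,250:380],None,fx=3,fy=3,interpolation=2),cv2.resize(s[90:220,150:280],None,fx=3,fy=3,interpolation=2)])
cv2.imwrite('pics/x7.png',im)
E
```

```text
t 12.8 pos [ 438.23 -400.56  128.03] toolx deg 98.05 z [-0.03  0.   -1.  ] F [ 0.11  0.34 -4.01] w 20.1 q6 -0.87
total tool shift/50 [ 0.04 -0.05  0.76] turn/0.1 0.07916017838551549 world d [ -4.23   1.56 -38.03]
```

View pics/x7.png

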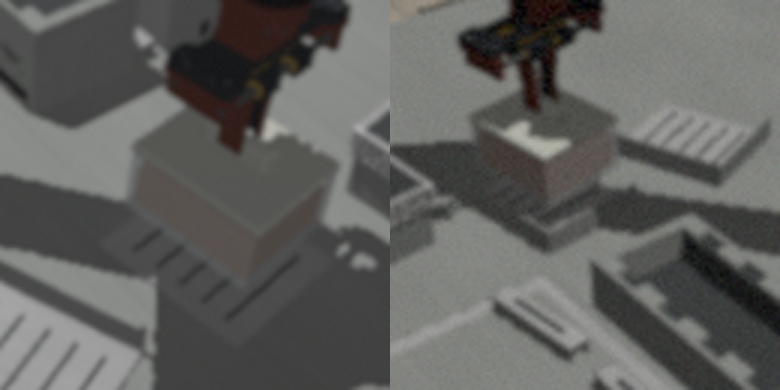

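```bash
python3 -m crank '[{"travel":[0,-0.08,0.4],"turn":0},{"travel":[0,0,0.3],"turn":0},{"travel":[0,0,0.15],"turn":0},{"travel":[0,0,0],"turn":0}]'>/dev/null; python3 go.py 434 -399 76 97.6; python3 -m crank '[{"travel":[0,0,0.08],"turn":0},{"travel":[0,0,0],"turn":0}]'>/dev/null; python3 go.py 434 -399 76 97.6
```

```text
t 13.3 pos [ 437.69 -404.68   91.9 ] toolx deg 98.08 z [-0.03 -0.   -1.  ] F [ 0.25 -0.02 -5.25] w 19.7 q6 -0.88
total tool shift/50 [ 0.12 -0.05  0.32] turn/0.1 0.08340533715476214 world d [ -3.69   5.68 -15.9 ]
t 13.5 pos [ 438.41 -405.21   88.68] toolx deg 98.08 z [-0.02 -0.01 -1.  ] F [ 0.04  0.53 -4.88] w 20.0 q6 -0.88
total tool shift/50 [ 0.14 -0.06  0.25] turn/0.1 0.08323622924246997 world d [ -4.41   6.21 -12.68]
```

```bash
python3 -m crank '[{"travel":[0,-0.05,0.1],"turn":0},{"travel":[0,0,0],"turn":0}]'>/dev/null; python3 go.py;  python3 -m crank '[{"travel":[0,-0.05,0.1],"turn":0},{"travel":[0,0,0],"turn":0}]'>/dev/null; python3 go.py; python3 -m crank '[{"travel":[0,0,0.08],"turn":0},{"travel":[0,0,0],"turn":0}]'>/dev/null; python3 go.py 434 -399 76 97.6
```

```text
t 13.7 pos [ 436.11 -405.92   84.1 ] toolx deg 98.09 z [-0.02 -0.01 -1.  ] F [ 0.35 -0.22 -5.47] w 19.9 q6 -0.88
t 13.9 pos [ 433.31 -406.46   78.99] toolx deg 98.08 z [-0.02 -0.01 -1.  ] F [-0.82 -0.02 -5.2 ] w 19.8 q6 -0.88
t 14.1 pos [ 431.86 -407.68   76.92] toolx deg 98.13 z [-0.03 -0.01 -1.  ] F [ 0.05 -0.34 -5.26] w 20.2 q6 -0.88
total tool shift/50 [0.17 0.07 0.02] turn/0.1 0.09332004777693387 world d [ 2.14  8.68 -0.92]
```

```bash
python3 -m crank '[{"travel":[0.05,0,0.06],"turn":0},{"travel":[0,0,0],"turn":0}]'>/dev/null; python3 go.py;  python3 -m crank '[{"travel":[0,0,0.06],"turn":0},{"travel":[0,0,0],"turn":0}]'>/dev/null; python3 go.py 434 -399 76 97.6
```

```text
t 14.3 pos [ 432.12 -408.09   76.91] toolx deg 98.16 z [-0.02 -0.01 -1.  ] F [-0.28  0.24 -5.22] w 19.8 q6 -0.88
t 14.5 pos [ 432.89 -408.8    76.66] toolx deg 98.15 z [-0.02 -0.02 -1.  ] F [-0.68  0.22 -4.98] w 19.7 q6 -0.88
total tool shift/50 [0.19 0.05 0.01] turn/0.1 0.09607017332776033 world d [ 1.11  9.8  -0.66]
```

```bash
python3 -m crank '[{"travel":[0.1,0,0.15],"turn":0}]'>/dev/null; python3 go.py;  python3 -m crank '[{"travel":[0.1,0,0],"turn":0}]'>/dev/null; python3 go.py 434 -399 76 97.6
```

```text
t 14.6 pos [ 433.19 -407.8    73.05] toolx deg 98.24 z [-0.02 -0.02 -1.  ] F [-17.34  -7.77  45.76] w 19.8 q6 -0.87
t 14.7 pos [ 433.14 -404.27   73.92] toolx deg 98.22 z [-0.02 -0.03 -1.  ] F [ 0.06 -0.43 -5.53] w 19.8 q6 -0.87
total tool shift/50 [ 0.1   0.03 -0.04] turn/0.1 0.10858017265719437 world d [0.86 5.27 2.08]
```

```bash
python3 -m crank '[{"travel":[0.1,0.08,0],"turn":-0.06}]'>/dev/null; python3 go.py;  python3 -m crank '[{"travel":[0.1,0.08,0],"turn":0}]'>/dev/null; python3 go.py 444.3 -387.6 74 97.6
```

```text
t 14.8 pos [ 436.18 -398.55   73.53] toolx deg 98.53 z [-0.02 -0.03 -1.  ] F [-1.09 -0.63 -5.11] w 19.6 q6 -0.86
t 14.9 pos [ 439.48 -392.44   72.79] toolx deg 98.53 z [-0.02 -0.02 -1.  ] F [-2.29 -2.47  1.89] w 19.9 q6 -0.85
total tool shift/50 [ 0.08  0.11 -0.03] turn/0.1 0.16298779864118978 world d [4.82 4.84 1.21]
```

```bash
python3 -m crank '[{"travel":[0.05,0.06,-0.02],"turn":0.15}]'>/dev/null; python3 go.py;  python3 -m crank '[{"travel":[0.06,0.06,0],"turn":0}]'>/dev/null; python3 go.py 444.3 -387.6 74 97.6
```

```text
t 15.0 pos [ 442.24 -388.56   73.07] toolx deg 97.67 z [-0.02 -0.02 -1.  ] F [-0.25 -0.41 -3.34] w 19.6 q6 -0.83
t 15.1 pos [ 445.15 -384.9    72.81] toolx deg 97.66 z [-0.02 -0.02 -1.  ] F [-3.06 -3.03  4.68] w 20.0 q6 -0.82
total tool shift/50 [-0.05 -0.02 -0.02] turn/0.1 0.010377021424941955 world d [-0.85 -2.7   1.19]
```

```bash
python3 -m crank '[{"travel":[0.06,0.06,0],"turn":0}]'>/dev/null; python3 go.py;  python3 -m crank '[{"travel":[0.06,0.06,0],"turn":0}]'>/dev/null; python3 go.py
python3 - <<'E'
from h import *
from workcell import imaging,ctrl
b=imaging.get_image('side');s=imaging.get_image('scene')
im=np.hstack([cv2.resize(b[220:350,250:380],None,fx=3,fy=3,interpolation=2),cv2.resize(s[90:220,150:280],None,fx=3,fy=3,interpolation=2)])
cv2.imwrite('pics/x8.png',im)
E
```

```text
t 15.2 pos [ 447.4  -383.82   73.78] toolx deg 97.81 z [-0.02 -0.03 -1.  ] F [-17.34 -17.52  16.28] w 19.3 q6 -0.81
t 15.3 pos [ 447.98 -383.54   74.51] toolx deg 97.99 z [-0.02 -0.03 -1.  ] F [-21.13 -22.34   3.38] w 19.8 q6 -0.8
```

View pics/x8.png

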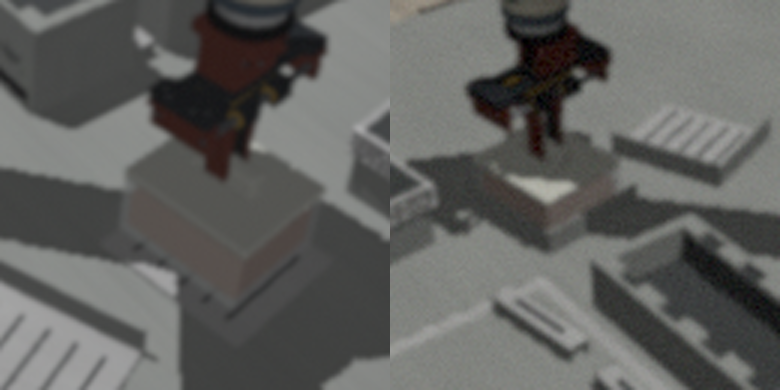

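```bash
python3 -m crank '[{"travel":[0.03,0.03,0.06],"turn":0},{"travel":[0,0,0.02],"turn":0}]'>/dev/null; python3 go.py;  python3 -m crank '[{"travel":[0,0,0],"turn":0},{"travel":[0,0,0],"turn":0},{"travel":[0,0,0],"turn":0},{"travel":[0,0,0],"turn":0},{"travel":[0,0,0],"turn":0}]' 1 >/dev/null; python3 go.py
```

```text
t 15.6 pos [ 446.51 -384.77   73.35] toolx deg 97.95 z [-0.03 -0.04 -1.  ] F [ 0.31  2.38 -1.59] w 19.8 q6 -0.8
t 16.1 pos [ 448.25 -383.84   73.19] toolx deg 97.99 z [-0.03 -0.04 -1.  ] F [ 0.22  0.06 -0.47] w 56.4 q6 -0.8
```

```bash
python3 -m crank '[{"travel":[0,0,-0.3],"turn":0},{"travel":[0,0,-1],"turn":0},{"travel":[0,0,-1],"turn":0},{"travel":[0,0,-1],"turn":0},{"travel":[0,0,-1],"turn":0},{"travel":[0,0,0],"turn":0}]' 1 >/dev/null; python3 go.py
python3 - <<'E'
from h import *
from workcell import imaging
import pickle
pickle.dump(imaging.camera_info('wrist'),open('w9.pkl','wb'))
im=imaging.get_image('wrist')
cv2.imwrite('pics/w9raw.png',im)
crop(im,'pics/w9.png',0,0,512,384,1)
E
```

```text
t 16.7 pos [ 454.01 -374.69  295.78] toolx deg 98.03 z [-0.03 -0.04 -1.  ] F [-0.33 -0.01  0.02] w 87.9 q6 -0.81
```

View pics/w9.png

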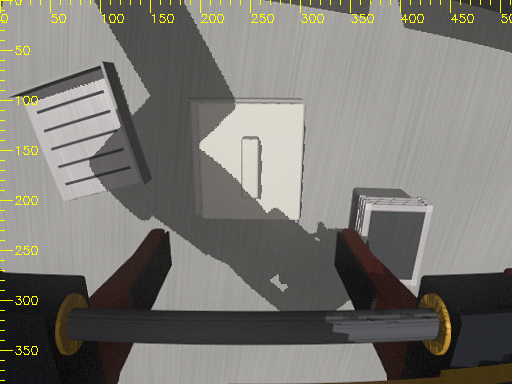

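Run:
```python
from h import *
im=cv2.imread('pics/w9raw.png')
im=cv2.convertScaleAbs(im,alpha=1.5,beta=20)
crop(im,'pics/w9b.png',170,80,330,240,5)
```

```text
(no output)
```

View pics/w9b.png

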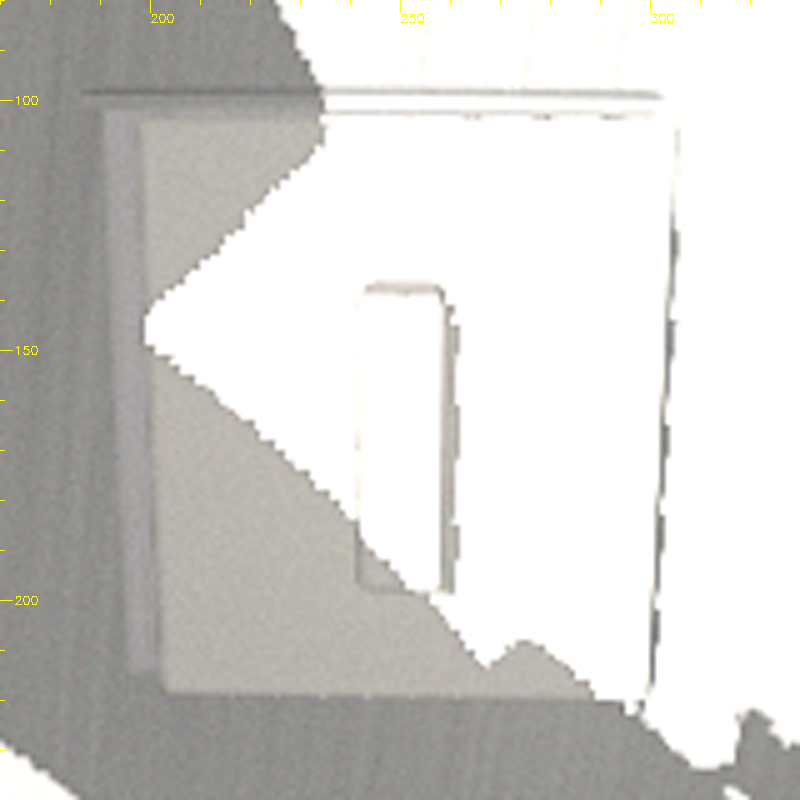

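```bash
python3 -m crank '[{"travel":[0,0,-0.8],"turn":-0.5},{"travel":[0,0,-0.8],"turn":-1},{"travel":[0,0,0],"turn":-1},{"travel":[0,0,0],"turn":-1},{"travel":[0,0,0],"turn":-1},{"travel":[0,0,0],"turn":-1},{"travel":[0,0,0],"turn":-1},{"travel":[0,0,0],"turn":-1},{"travel":[0,0,0],"turn":-1},{"travel":[0,0,0],"turn":-1},{"travel":[0,0,0],"turn":-1},{"travel":[0,0,0],"turn":-1},{"travel":[0,0,0],"turn":-1},{"travel":[0,0,0],"turn":-1},{"travel":[0,0,0],"turn":-0.5},{"travel":[0,0,0],"turn":0}]' 1 >/dev/null; python3 go.py 400 350 380 180
```

```text
t 18.35 pos [ 445.7  -362.42  358.46] toolx deg -178.34 z [-0.06 -0.01 -1.  ] F [-0.1   0.25  0.01] w 88.0 q6 -2.27
total tool shift/50 [ 0.52 14.27 -0.52] turn/0.1 0.29032391210131153 world d [-45.7  712.42  21.54]
```

```bash
python3 -m crank '[{"travel":[0,0.6,0],"turn":0.3},{"travel":[0,0.9,0],"turn":0},{"travel":[0,0.9,0],"turn":0},{"travel":[0,0.9,0],"turn":0},{"travel":[0,0.9,0],"turn":0},{"travel":[0,0.9,0],"turn":0},{"travel":[0,0.9,0],"turn":0},{"travel":[0.2,0.9,0],"turn":0},{"travel":[0.2,0.9,0],"turn":0},{"travel":[0.1,0.9,0],"turn":0},{"travel":[0,0.9,0],"turn":0},{"travel":[0,0.9,0],"turn":0},{"travel":[0,0.9,0],"turn":0},{"travel":[0,0.9,0],"turn":0},{"travel":[0,0.7,0],"turn":0},{"travel":[0,0,0],"turn":0}]' 1 >/dev/null; python3 go.py 400 380 380 180
```

```text
t 19.95 pos [420.14 312.35 343.87] toolx deg 178.04 z [-0.07 -0.01 -1.  ] F [-0.14 -0.59 -0.4 ] w 88.0 q6 -0.95
total tool shift/50 [ 0.5   1.33 -0.7 ] turn/0.1 -0.3421561223202917 world d [-20.14  67.65  36.13]
```

```bash
sed -i "s/precision=2/precision=3/" go.py; z='{"travel":[0,0,0],"turn":0}'; g(){ python3 go.py|head -1|sed 's/F.*//'; }; g
python3 -m crank '[{"travel":[0,0,0],"turn":0},{"travel":[0,0,0],"turn":0},{"travel":[0,0,0],"turn":0}]' >/dev/null; g
python3 -m crank '[{"travel":[0.8,0,0],"turn":0},{"travel":[0.8,0,0],"turn":0}]' >/dev/null; g
python3 -m crank '[{"travel":[-0.8,0,0],"turn":0},{"travel":[-0.8,0,0],"turn":0}]' >/dev/null; g
python3 -m crank '[{"travel":[0,0,-0.8],"turn":0},{"travel":[0,0,-0.8],"turn":0}]' >/dev/null; g
python3 -m crank '[{"travel":[0,0,0.8],"turn":0},{"travel":[0,0,0.8],"turn":0}]' >/dev/null; g
python3 -m crank '[{"travel":[0,0,0],"turn":0.8},{"travel":[0,0,0],"turn":0.8}]' >/dev/null; g
python3 -m crank '[{"travel":[0,0,0],"turn":-0.8},{"travel":[0,0,0],"turn":-0.8}]' >/dev/null; g
```

```text
t 19.95 pos [420.144 312.346 343.866] toolx deg 178.04 z [-0.072 -0.007 -0.997] 
t 20.25 pos [419.02  310.457 342.293] toolx deg 177.94 z [-0.075 -0.01  -0.997] 
t 20.45 pos [341.135 311.122 347.361] toolx deg 177.48 z [-0.075 -0.011 -0.997] 
t 20.65 pos [414.198 305.745 343.036] toolx deg 177.76 z [-0.076 -0.01  -0.997] 
t 20.85 pos [421.386 302.286 418.752] toolx deg 177.41 z [-0.085 -0.017 -0.996] 
t 21.05 pos [421.705 302.032 348.934] toolx deg 177.16 z [-0.066 -0.005 -0.998] 
t 21.25 pos [419.993 297.973 344.761] toolx deg 167.46 z [-0.072 -0.009 -0.997] 
t 21.45 pos [420.005 295.059 344.439] toolx deg 176.49 z [-0.073 -0.009 -0.997]
```

```bash
g(){ python3 go.py|head -1|sed 's/F.*//'; };
python3 -m crank '[{"travel":[0,0,-0.5],"turn":0},{"travel":[0,0,-0.5],"turn":0},{"travel":[0,0,-0.5],"turn":0},{"travel":[0,0,-0.5],"turn":0}]' >/dev/null; g
python3 -m crank '[{"travel":[0,0,1],"turn":0},{"travel":[0,0,1],"turn":0}]' >/dev/null; g
python3 -m crank '[{"travel":[0,0,-1],"turn":0},{"travel":[0,0,-1],"turn":0}]' >/dev/null; g
python3 -m crank '[{"travel":[0,0,0.5],"turn":0},{"travel":[0,0,0.5],"turn":0},{"travel":[0,0,0.5],"turn":0},{"travel":[0,0,0.5],"turn":0}]' >/dev/null; g
```

```text
t 21.85 pos [426.187 289.46  443.926] toolx deg 176.12 z [-0.08  -0.014 -0.997] 
t 22.05 pos [424.966 289.239 353.871] toolx deg 175.91 z [-0.06  -0.001 -0.998] 
t 22.25 pos [417.791 278.708 432.207] toolx deg 175.56 z [-0.099 -0.026 -0.995] 
t 22.65 pos [412.559 273.275 339.617] toolx deg 175.1 z [-0.084 -0.017 -0.996]
```

```bash
g(){ python3 go.py|head -1|sed 's/F.*//'; };
python3 -m crank '[{"travel":[0,0,-0.4],"turn":0},{"travel":[0,0,-0.4],"turn":0},{"travel":[0,0,-0.4],"turn":0},{"travel":[0,0.2,-0.4],"turn":0},{"travel":[0,0,-0.4],"turn":0},{"travel":[0,0,1],"turn":0},{"travel":[0,0,1],"turn":0},{"travel":[0,0,-0.4],"turn":0},{"travel":[0,0.2,-0.4],"turn":0},{"travel":[0,0,-0.4],"turn":0},{"travel":[0,0.2,-0.4],"turn":0},{"travel":[0,0,-0.4],"turn":0},{"travel":[0,0,1],"turn":0},{"travel":[0,0,1],"turn":0}]' >/dev/null; g
python3 -m crank '[{"travel":[0,0,-0.3],"turn":0},{"travel":[0,0,-0.3],"turn":0},{"travel":[0,0,-0.3],"turn":0},{"travel":[0,0.2,-0.3],"turn":0},{"travel":[0,0,-0.3],"turn":0},{"travel":[0,0,1],"turn":0},{"travel":[0,0,-0.3],"turn":0},{"travel":[0,0.2,-0.3],"turn":0},{"travel":[0,0,-0.3],"turn":0},{"travel":[0,0.2,-0.3],"turn":0},{"travel":[0,0,-0.3],"turn":0},{"travel":[0,0,1],"turn":0}]' >/dev/null; g
```

```text
t 24.05 pos [417.248 285.794 343.661] toolx deg 173.37 z [-0.079 -0.013 -0.997] 
t 25.25 pos [431.065 308.304 433.599] toolx deg 172.39 z [-0.059  0.    -0.998]
```

```bash
g(){ python3 go.py|head -1|sed 's/F.*//'; };
g; for i in 1; do python3 -m crank '[{"travel":[0,0,0],"turn":0},{"travel":[0,0,0],"turn":0}]' >/dev/null; done; g
python3 -m crank '[{"travel":[0,0,0],"turn":0},{"travel":[0,0,0],"turn":0},{"travel":[0,0,0],"turn":0},{"travel":[0,0,0],"turn":0}]' >/dev/null; g
python3 -m crank '[{"travel":[0,0,1],"turn":0},{"travel":[0,0,1],"turn":0},{"travel":[0,0,0],"turn":0},{"travel":[0,0,0],"turn":0}]' >/dev/null; g
python3 -c "
from workcell import ctrl;o=ctrl.get_obs();print(o['qpos'].round(3),o['qvel'].round(3))"
```

```text
t 25.25 pos [431.065 308.304 433.599] toolx deg 172.39 z [-0.059  0.    -0.998] 
t 25.45 pos [429.583 305.835 435.065] toolx deg 172.27 z [-0.063 -0.002 -0.998] 
t 25.85 pos [433.139 307.066 444.468] toolx deg 172.22 z [-0.052  0.004 -0.999] 
t 26.25 pos [430.168 309.151 346.777] toolx deg 172.24 z [-0.046  0.008 -0.999] 
[ 0.581  0.16   1.659  0.033  1.357 -0.862] [ 0.001  0.021  0.036  0.    -0.003 -0.001]
```

```bash
g(){ python3 go.py|head -1|sed 's/F.*//'; };
python3 -m crank '[{"travel":[0,0,-0.5],"turn":0},{"travel":[0,0,-0.5],"turn":0},{"travel":[0,0,-0.5],"turn":0},{"travel":[0,0,-0.5],"turn":0},{"travel":[0,0,0],"turn":0},{"travel":[0,0,0],"turn":0}]' >/dev/null; g
python3 -m crank '[{"travel":[0,0,0],"turn":0},{"travel":[0,0,0],"turn":0},{"travel":[0,0,0],"turn":0},{"travel":[0,0,0],"turn":0}]' >/dev/null; g
python3 -m crank '[{"travel":[0,0,0],"turn":0},{"travel":[0,0,0],"turn":0},{"travel":[0,0,0],"turn":0},{"travel":[0,0,0],"turn":0}]' >/dev/null; g
python3 -c "
from workcell import ctrl;o=ctrl.get_obs();print(o['qpos'].round(3),o['qvel'].round(3))"
```

```text
t 26.85 pos [438.113 310.208 465.07 ] toolx deg 172.28 z [-0.033  0.016 -0.999] 
t 27.25 pos [437.482 309.817 463.901] toolx deg 172.28 z [-0.035  0.015 -0.999] 
t 27.65 pos [437.149 309.631 462.425] toolx deg 172.28 z [-0.038  0.014 -0.999] 
[ 0.575  0.105  1.476  0.032  1.585 -0.861] [ 0.    -0.     0.001  0.    -0.001  0.001]
```

```bash
g(){ python3 go.py|head -1|sed 's/F.*//'; };
python3 -m crank '[{"travel":[0,0.5,0],"turn":-0.7},{"travel":[0,0.5,0],"turn":-0.6},{"travel":[0,0.5,0],"turn":0},{"travel":[0,0.3,0],"turn":0},{"travel":[0,0,1],"turn":0},{"travel":[0,0,1],"turn":0},{"travel":[0,0,0],"turn":0},{"travel":[0,0,0],"turn":0}]' >/dev/null; python3 go.py 400 407 400 180
python3 - <<'E'
from h import *
from workcell import imaging
import pickle
pickle.dump(imaging.camera_info('wrist'),open('w10.pkl','wb'))
im=imaging.get_image('wrist')
cv2.imwrite('pics/w10raw.png',im)
crop(im,'pics/w10.png',0,0,512,384,1)
E
```

```text
t 28.45 pos [439.981 404.845 364.552] toolx deg 179.97 z [-0.033  0.016 -0.999] F [ 0.564 -0.772  0.956] w 87.9 q6 -0.87
total tool shift/50 [ 0.823  0.054 -0.681] turn/0.1 -0.004595349084273348 world d [-39.981   2.155  35.448]
```

View pics/w10.png

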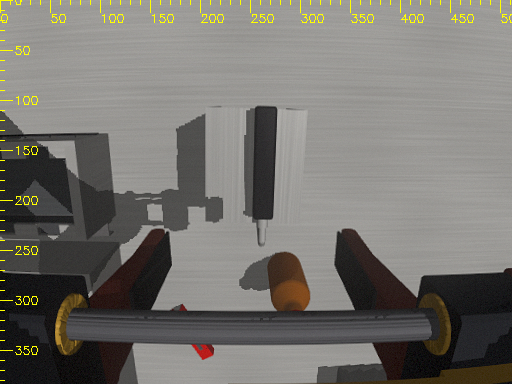

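Run:
```python
from h import *
import pickle
np.set_printoptions(suppress=True,precision=1)
crop('pics/w10raw.png','pics/w10b.png',190,90,330,260,4)
c=cam('wrist',pickle.load(open('w10.pkl','rb')))
K,d,r,t=c
for dz in(0,15,30):
    t2=t-R.from_rotvec(r).as_matrix()@np.array([0,0,dz]);c2=(K,d,r,t2)
    print(dz,'riser',onz(c2,[(205,107),(307,109),(206,222)],175).round(1).tolist(),'handle',onz(c2,[(254.5,107),(276.5,107),(253,218),(273,218)],203).round(1).tolist(),'leg',onz(c2,[(261,230)],190).round(1))
```

```text
0 riser [[369.9, 355.9, 175.0], [372.2, 465.8, 175.0], [500.2, 352.4, 175.0]] handle [[370.1, 408.5, 203.0], [370.1, 430.4, 203.0], [486.1, 406.8, 203.0], [486.2, 428.3, 203.0]] leg [[504.8 416.  190. ]]
15 riser [[370.0, 354.1, 175.0], [372.4, 468.4, 175.0], [505.5, 350.5, 175.0]] handle [[370.1, 408.8, 203.0], [370.1, 431.6, 203.0], [491.2, 407.0, 203.0], [491.4, 429.5, 203.0]] leg [[510.6 416.6 190. ]]
30 riser [[370.0, 352.2, 175.0], [372.5, 471.0, 175.0], [510.9, 348.5, 175.0]] handle [[370.2, 409.1, 203.0], [370.2, 432.9, 203.0], [496.3, 407.2, 203.0], [496.5, 430.6, 203.0]] leg [[516.3 417.2 190. ]]
```

View pics/w10b.png

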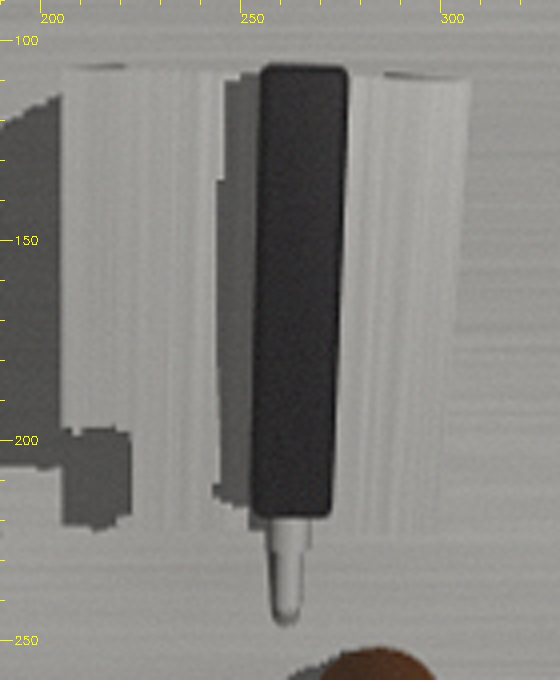

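```bash
python3 -m crank '[{"travel":[-0.08,0.27,0.5],"turn":0.15},{"travel":[0,0,0.8],"turn":0},{"travel":[0,0,0.8],"turn":0},{"travel":[0,0,0.5],"turn":0},{"travel":[0,0,0],"turn":0}]' >/dev/null; python3 go.py 444 418.2 167 179.1
```

```text
t 29.0 pos [448.375 426.565 247.209] toolx deg 178.97 z [-0.015  0.032 -0.999] F [-1.434 -0.856 -0.04 ] w 87.7 q6 -0.84
total tool shift/50 [ 0.06  -0.22   1.599] turn/0.1 -0.02211116705799701 world d [ -4.375  -8.365 -80.209]
```

```bash
python3 -m crank '[{"travel":[0.06,-0.22,0.5],"turn":0},{"travel":[0,0,0.5],"turn":0},{"travel":[0,0,0],"turn":0}]' >/dev/null; python3 go.py 444 418.2 167 179.1
```

```text
t 29.3 pos [449.934 420.931 205.845] toolx deg 178.93 z [-0.004  0.041 -0.999] F [-0.175  0.352  0.693] w 87.5 q6 -0.86
total tool shift/50 [ 0.114 -0.089  0.774] turn/0.1 -0.029058593319748634 world d [ -5.934  -2.731 -38.845]
```

```bash
python3 -m crank '[{"travel":[0.11,-0.09,0.3],"turn":0},{"travel":[0,0,0.2],"turn":0},{"travel":[0,0,0],"turn":0}]' >/dev/null; python3 go.py 444 418.2 167 179.1;python3 - <<'E'
from h import *
from workcell import imaging,ctrl
b=imaging.get_image('side');s=imaging.get_image('scene')
im=np.hstack([cv2.resize(b[80:210,130:260],None,fx=3,fy=3,interpolation=2),cv2.resize(s[190:320,310:440],None,fx=3,fy=3,interpolation=2)])
cv2.imwrite('pics/x11.png',im)
E
```

```text
t 29.6 pos [449.293 421.354 189.523] toolx deg 178.9 z [ 0.005  0.05  -0.999] F [-0.69  -0.013  0.392] w 87.6 q6 -0.86
total tool shift/50 [ 0.107 -0.087  0.446] turn/0.1 -0.03514061693099035 world d [ -5.293  -3.154 -22.523]
```

View pics/x11.png

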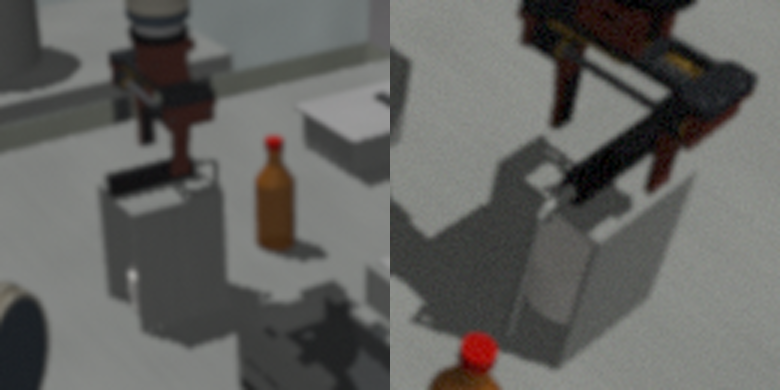

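```bash
python3 -m crank '[{"travel":[0.1,-0.1,0.3],"turn":0},{"travel":[0,0,0],"turn":0}]' >/dev/null; python3 go.py 444 418.2 167 179.1;python3 -m crank '[{"travel":[0.0,-0.06,0.15],"turn":0},{"travel":[0,0,0],"turn":0}]' >/dev/null; python3 go.py 444 418.2 167 179.1
```

```text
t 29.9 pos [446.096 418.716 177.487] toolx deg 178.9 z [ 0.009  0.053 -0.999] F [-0.634  0.354 -0.067] w 88.0 q6 -0.86
total tool shift/50 [ 0.043 -0.022  0.209] turn/0.1 -0.03540528043104639 world d [ -2.096  -0.516 -10.487]
t 30.1 pos [447.384 417.08  171.489] toolx deg 178.9 z [ 0.011  0.055 -0.998] F [-0.39   0.248  0.009] w 88.2 q6 -0.86
total tool shift/50 [0.069 0.016 0.09 ] turn/0.1 -0.03440217999092242 world d [-3.384  1.12  -4.489]
```

```bash
python3 -m crank '[{"travel":[0.07,0,0.1],"turn":0},{"travel":[0,0,0],"turn":0},{"travel":[0,0,0],"turn":0},{"travel":[0,0,0],"turn":0},{"travel":[0,0,0],"turn":0},{"travel":[0,0,0],"turn":0},{"travel":[0,0,0],"turn":0},{"travel":[0,0,0],"turn":0},{"travel":[0,0,0],"turn":0},{"travel":[0,0,0],"turn":0}]' -1 >/dev/null; python3 go.py
```

```text
t 31.1 pos [444.844 418.639 167.775] toolx deg 178.89 z [ 0.013  0.057 -0.998] F [0.445 0.086 0.726] w 22.0 q6 -0.86
```

```bash
python3 -m crank '[{"travel":[0,0,-0.3],"turn":0},{"travel":[0,0,-0.5],"turn":0},{"travel":[0,0,-0.5],"turn":0},{"travel":[0,0,-0.5],"turn":0},{"travel":[0,0,-0.5],"turn":0},{"travel":[0,0,-0.5],"turn":0},{"travel":[0,0,-0.5],"turn":0},{"travel":[0,0,0],"turn":0},{"travel":[0,0,0],"turn":0}]' >/dev/null; python3 go.py 492 100 310 180
```

```text
t 32.0 pos [440.162 405.875 341.753] toolx deg 178.89 z [ 0.009  0.052 -0.999] F [-0.245  0.118 -1.699] w 22.4 q6 -0.85
total tool shift/50 [-1.15  -6.121  0.327] turn/0.1 -0.1942378186040035 world d [  51.838 -305.875  -31.753]
```

```bash
python3 -m crank '[{"travel":[-0.1,-0.4,0],"turn":-0.2},{"travel":[-0.1,-0.6,0],"turn":0},{"travel":[-0.1,-0.6,0],"turn":0},{"travel":[-0.1,-0.6,0],"turn":0},{"travel":[-0.1,-0.6,0],"turn":0},{"travel":[-0.1,-0.6,0],"turn":0},{"travel":[-0.1,-0.6,0],"turn":0},{"travel":[-0.1,-0.6,0],"turn":0},{"travel":[-0.1,-0.6,0],"turn":0},{"travel":[-0.1,-0.6,0],"turn":0},{"travel":[-0.1,-0.6,0],"turn":0},{"travel":[0,-0.6,0],"turn":0},{"travel":[0,0,0],"turn":0},{"travel":[0,0,0],"turn":0}]' >/dev/null; python3 go.py 491 30 330 180
python3 - <<'E'
from h import *
from workcell import imaging,ctrl
b=imaging.get_image('side');s=imaging.get_image('scene');w=imaging.get_image('wrist')
cv2.imwrite('pics/b12.png',b);cv2.imwrite('pics/s12.png',s);cv2.imwrite('pics/w12.png',w)
im=np.hstack([cv2.resize(b[90:220,220:350],None,fx=3,fy=3,interpolation=2),cv2.resize(s[110:240,180:310],None,fx=3,fy=3,interpolation=2)])
cv2.imwrite('pics/x12.png',im)
E
```

```text
t 33.4 pos [485.081  40.011 301.985] toolx deg -179.78 z [-0.025  0.041 -0.999] F [-0.165  0.352 -2.67 ] w 22.0 q6 -1.56
total tool shift/50 [-0.104 -0.178 -0.571] turn/0.1 0.03824170633197606 world d [  5.919 -10.011  28.015]
```

View pics/x12.png

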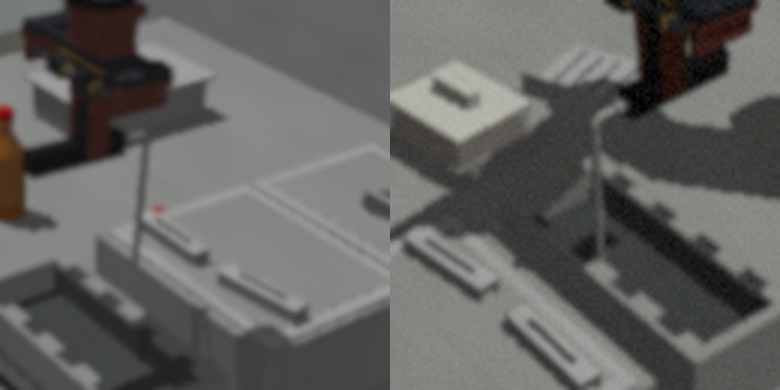

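View pics/w12.png

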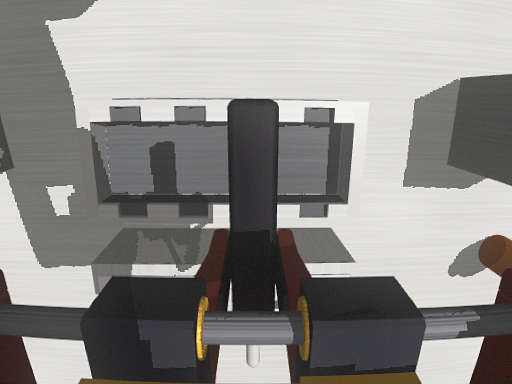

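```bash
cat > tri.py <<'E'
from h import *
def tri(s,b):
    o1,d1=ray(cam('scene'),[s]);o2,d2=ray(cam('side'),[b])
    A=np.c_[d1[0],-d2[0]];k=np.linalg.lstsq(A,o2-o1,rcond=None)[0]
    p,q=o1+k[0]*d1[0],o2+k[1]*d2[0]
    return ((p+q)/2).round(1),np.linalg.norm(p-q).round(1)
E
python3 -c "
from tri import *
crop('pics/s12.png','pics/s12b.png',220,130,290,210,8)
crop('pics/b12.png','pics/b12b.png',230,120,300,200,8)
print(tri((250,196.7),(265.3,176)))"
```

```text
(array([559.4,  43.7, 157.7]), np.float64(4.4))
```

View pics/s12b.png

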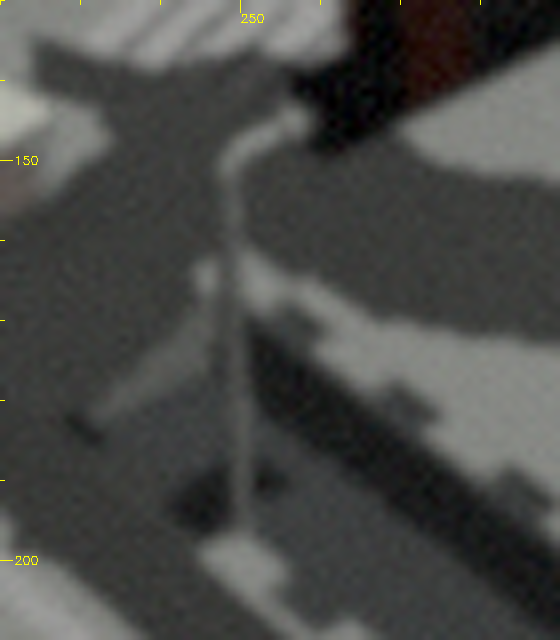

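View pics/b12b.png

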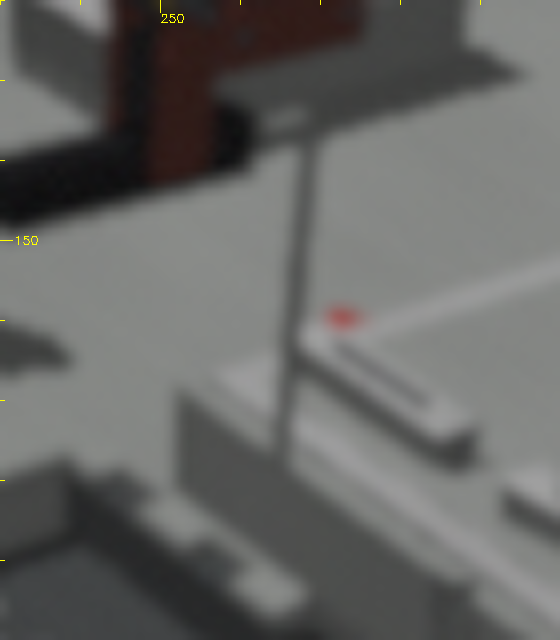

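```bash
cat >> go.py <<'E'
def mk(deg,z):
    z=np.array(z)/np.linalg.norm(z);x=np.array([np.cos(np.radians(deg)),np.sin(np.radians(deg)),0]);x-=z*(x@z);x/=np.linalg.norm(x)
    return np.c_[x,np.cross(z,x),z]
Rg=mk(178.89,[.013,.057,-.998]); v=Rg.T@np.array([79.2,-1.3,-142.8])
print('leg',o['ee_pos']+M@v,'hook tilt',(M@Rg.T@np.array([0,0,1.]))[:2])
E
python3 go.py
```

```text
t 33.55 pos [485.447  41.043 302.649] toolx deg -179.65 z [-0.024  0.041 -0.999] F [-0.143  0.284 -2.977] w 22.2 q6 -1.56
leg [559.509  39.4   157.121] hook tilt [0.036 0.017]
```

```bash
python3 -m crank '[{"travel":[-0.2,-0.2,0],"turn":0},{"travel":[0,-0.25,0],"turn":0},{"travel":[0,0,0],"turn":0}]' >/dev/null; python3 go.py; python3 -m crank '[{"travel":[0,0,0.3],"turn":0},{"travel":[0,0,0.3],"turn":0},{"travel":[0,0,0],"turn":0}]' >/dev/null; python3 go.py
```

```text
t 33.85 pos [496.719  18.979 301.362] toolx deg -179.4 z [-0.024  0.04  -0.999] F [-0.443  0.624 -0.986] w 22.1 q6 -1.61
leg [570.851  17.642 155.867] hook tilt [0.035 0.017]
t 34.15 pos [496.831  19.595 271.252] toolx deg -179.47 z [-0.022  0.041 -0.999] F [-0.654 -0.481 -1.897] w 21.9 q6 -1.61
leg [571.209  18.206 125.883] hook tilt [0.033 0.017]
```

```bash
python3 -m crank '[{"travel":[0,-0.05,0.5],"turn":0},{"travel":[0,-0.05,0.5],"turn":0},{"travel":[0,0,0],"turn":0}]' >/dev/null; python3 go.py;  python3 -m crank '[{"travel":[0,0,0.3],"turn":0.1},{"travel":[0,0,0.3],"turn":0},{"travel":[0,0,0],"turn":0}]' >/dev/null; python3 go.py
```

```text
t 34.45 pos [497.422  16.518 222.244] toolx deg -179.48 z [-0.019  0.041 -0.999] F [-0.032  0.2   -2.272] w 22.3 q6 -1.62
leg [572.318  15.156  77.14 ] hook tilt [0.03  0.017]
t 34.75 pos [499.447  17.853 195.691] toolx deg 179.91 z [-0.014  0.041 -0.999] F [-0.1   -0.15  -2.327] w 22.1 q6 -1.61
leg [574.866  15.699  50.869] hook tilt [0.026 0.016]
```

```bash
python3 -m crank '[{"travel":[0.08,0,0.3],"turn":0},{"travel":[0,0,0.25],"turn":0},{"travel":[0,0,0],"turn":0}]' >/dev/null; python3 go.py;  python3 -m crank '[{"travel":[0.03,0,0.15],"turn":0},{"travel":[0,0,0],"turn":0}]' >/dev/null; python3 go.py
python3 - <<'E'
from h import *
from workcell import imaging,ctrl
b=imaging.get_image('side');s=imaging.get_image('scene')
im=np.hstack([cv2.resize(b[120:250,220:350],None,fx=3,fy=3,interpolation=2),cv2.resize(s[140:270,180:310],None,fx=3,fy=3,interpolation=2)])
cv2.imwrite('pics/x13.png',im)
E
```

```text
t 35.05 pos [498.443  19.088 172.12 ] toolx deg 179.91 z [-0.008  0.041 -0.999] F [-0.545  0.107 -2.512] w 21.9 q6 -1.61
leg [574.768  16.953  27.773] hook tilt [0.02  0.016]
t 35.25 pos [498.09   19.439 165.719] toolx deg 179.92 z [-0.006  0.041 -0.999] F [-0.562 -0.952 -2.911] w 21.7 q6 -1.61
leg [574.735  17.312  21.541] hook tilt [0.018 0.016]
```

View pics/x13.png

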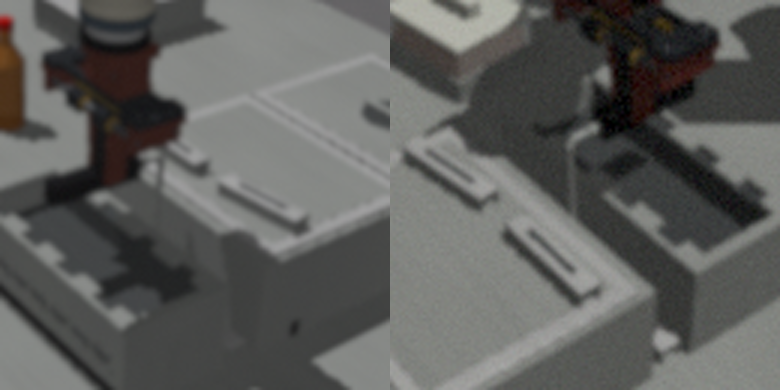

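```bash
python3 -m crank '[{"travel":[0.08,0,0.2],"turn":0},{"travel":[0,0,0.1],"turn":0},{"travel":[0,0,0],"turn":0}]' >/dev/null; python3 go.py; python3 -m crank '[{"travel":[0,0.4,0],"turn":0},{"travel":[0,0.4,0],"turn":0}]' >/dev/null; python3 go.py
```

```text
t 35.65 pos [495.04   20.049 150.958] toolx deg 179.91 z [-0.003  0.041 -0.999] F [-0.185 -0.305 -2.85 ] w 22.0 q6 -1.61
leg [572.119  17.91    7.012] hook tilt [0.015 0.016]
t 35.85 pos [494.803  59.073 151.976] toolx deg 179.73 z [-0.004  0.041 -0.999] F [ 1.19  -0.974 -2.396] w 22.1 q6 -1.53
leg [571.686  56.592   7.931] hook tilt [0.016 0.017]
```

```bash
python3 -m crank '[{"travel":[0,0.35,0.02],"turn":0},{"travel":[0,0.35,0.02],"turn":0},{"travel":[0,0.35,0.02],"turn":0},{"travel":[0,0.35,0.02],"turn":0}]' >/dev/null; python3 go.py
```

```text
t 36.25 pos [495.316 131.119 150.689] toolx deg 179.69 z [-0.004  0.039 -0.999] F [-0.066 -1.486 -0.504] w 22.1 q6 -1.39
leg [572.22  128.378   6.66 ] hook tilt [0.016 0.018]
```

```bash
python3 -m crank '[{"travel":[0,0.35,0.02],"turn":0},{"travel":[0,0.35,0.02],"turn":0},{"travel":[0,0.35,0.02],"turn":0},{"travel":[0,0.2,0.0],"turn":0}]' >/dev/null; python3 go.py
python3 - <<'E'
from h import *
from workcell import imaging,ctrl
b=imaging.get_image('side');s=imaging.get_image('scene')
cv2.imwrite('pics/b14.png',b);cv2.imwrite('pics/s14.png',s)
im=np.hstack([cv2.resize(b[120:250,180:310],None,fx=3,fy=3,interpolation=2),cv2.resize(s[170:300,240:370],None,fx=3,fy=3,interpolation=2)])
cv2.imwrite('pics/x14.png',im)
E
```

```text
t 36.65 pos [495.697 196.26  149.87 ] toolx deg 179.73 z [-0.004  0.038 -0.999] F [-0.58   0.149 -2.905] w 21.6 q6 -1.26
leg [572.595 193.377   5.841] hook tilt [0.016 0.019]
```

View pics/x14.png

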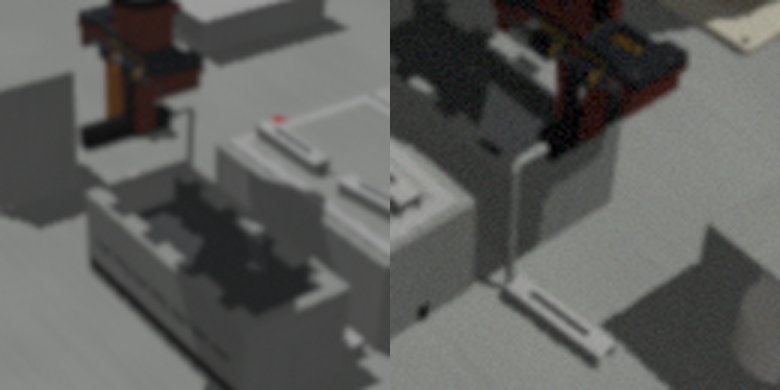

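```bash
python3 -m crank '[{"travel":[0,-0.4,0],"turn":0},{"travel":[0,-0.5,0],"turn":0},{"travel":[0,-0.5,0],"turn":0},{"travel":[0,-0.5,0],"turn":0},{"travel":[0,-0.5,0],"turn":0}]' >/dev/null; python3 go.py
```

```text
t 37.25 pos [495.112  72.784 145.198] toolx deg -179.93 z [-0.004  0.038 -0.999] F [-0.258  0.944 -1.704] w 21.7 q6 -1.51
leg [572.113  70.419   1.214] hook tilt [0.015 0.019]
```

```bash
python3 -m crank '[{"travel":[0.02,-0.4,-0.15],"turn":0},{"travel":[0,-0.4,-0.03],"turn":0},{"travel":[0,-0.4,-0.03],"turn":0},{"travel":[0,-0.4,-0.03],"turn":0}]' >/dev/null; python3 go.py
```

```text
t 37.65 pos [492.397 -14.589 154.253] toolx deg 179.92 z [-0.005  0.038 -0.999] F [ 0.277 -0.026 -2.72 ] w 21.7 q6 -1.68
leg [569.213 -17.249  10.175] hook tilt [0.017 0.02 ]
```

```bash
python3 -m crank '[{"travel":[0,-0.3,0.02],"turn":0},{"travel":[0,-0.35,-0.01],"turn":0},{"travel":[0,-0.35,-0.01],"turn":0},{"travel":[0,-0.35,-0.01],"turn":0},{"travel":[0,-0.35,-0.01],"turn":0}]' >/dev/null; python3 go.py
```

```text
t 38.15 pos [ 489.918 -106.145  152.42 ] toolx deg 179.73 z [-0.005  0.039 -0.999] F [ 0.442  0.075 -1.199] w 22.0 q6 -1.86
leg [ 566.681 -108.87     8.315] hook tilt [0.017 0.018]
```

```bash
python3 -m crank '[{"travel":[-0.03,-0.35,-0.01],"turn":0},{"travel":[0,-0.35,-0.01],"turn":0},{"travel":[0,-0.35,-0.01],"turn":0},{"travel":[0,-0.25,-0.01],"turn":0},{"travel":[0,0,0],"turn":0}]' >/dev/null; python3 go.py;  python3 - <<'E'
from h import *
from workcell import imaging,ctrl
b=imaging.get_image('side');s=imaging.get_image('scene')
cv2.imwrite('pics/b15.png',b);cv2.imwrite('pics/s15.png',s)
im=np.hstack([cv2.resize(b[150:280,250:380],None,fx=3,fy=3,interpolation=2),cv2.resize(s[100:230,150:280],None,fx=3,fy=3,interpolation=2)])
cv2.imwrite('pics/x15.png',im)
E
```

```text
t 38.65 pos [ 488.329 -177.665  151.855] toolx deg 179.47 z [-0.006  0.04  -0.999] F [ 0.424  1.284 -2.451] w 21.7 q6 -1.98
leg [ 564.903 -180.572    7.654] hook tilt [0.018 0.017]
```

View pics/x15.png

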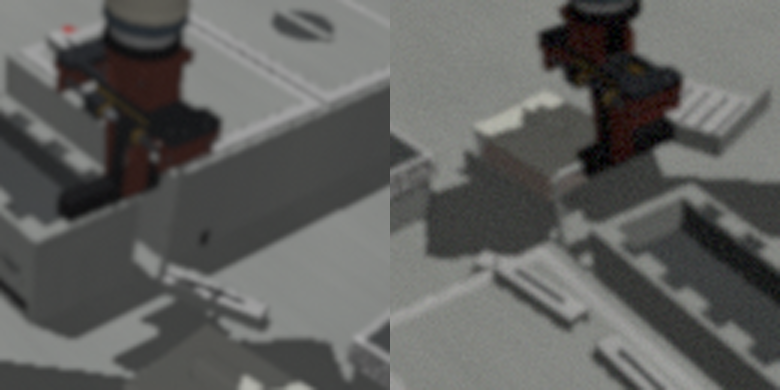

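```bash
python3 -m crank '[{"travel":[0,0.1,-0.3],"turn":0},{"travel":[0,0.05,-0.5],"turn":0},{"travel":[0,0,-0.5],"turn":0},{"travel":[0,0,-0.5],"turn":0},{"travel":[0,0,-0.5],"turn":0},{"travel":[0,0,-0.5],"turn":0},{"travel":[0,0,-0.5],"turn":0},{"travel":[0,0,-0.2],"turn":0},{"travel":[0,0,0],"turn":0}]' >/dev/null; python3 go.py 450 405 320 179.5
```

```text
t 39.65 pos [ 487.193 -168.335  331.303] toolx deg 179.92 z [-0.012  0.044 -0.999] F [ 0.306 -0.328 -2.33 ] w 21.5 q6 -1.96
total tool shift/50 [ 0.757 11.444  0.737] turn/0.1 0.07362830337587566 world d [-37.193 573.335 -11.303]
leg [ 562.896 -170.095  186.623] hook tilt [0.024 0.013]
```

```bash
python3 -m crank '[{"travel":[0,0.4,0.0],"turn":0},{"travel":[0,0.6,0.03],"turn":0},{"travel":[0,0.6,0.03],"turn":0},{"travel":[0,0.6,0.03],"turn":0},{"travel":[0,0.6,0.03],"turn":0},{"travel":[0,0.6,0.03],"turn":0},{"travel":[0,0.6,0.03],"turn":0},{"travel":[0,0.6,0.03],"turn":0},{"travel":[0,0.6,0.03],"turn":0},{"travel":[0,0.6,0.03],"turn":0}]' >/dev/null; python3 go.py 450 405 320 179.5
```

```text
t 40.65 pos [479.206 132.718 314.536] toolx deg 179.73 z [-0.034  0.044 -0.998] F [ 0.572  0.1   -2.732] w 21.7 q6 -1.37
total tool shift/50 [0.613 5.441 0.15 ] turn/0.1 0.04045963860414666 world d [-29.206 272.282   5.464]
leg [551.765 130.732 168.257] hook tilt [0.046 0.013]
```

```bash
python3 -m crank '[{"travel":[0.1,0.55,0.0],"turn":0},{"travel":[0.1,0.55,0],"turn":0},{"travel":[0.1,0.55,0],"turn":0},{"travel":[0.1,0.55,0],"turn":0},{"travel":[0.1,0.55,0],"turn":0},{"travel":[0.1,0.55,0],"turn":0},{"travel":[0,0.55,0],"turn":0},{"travel":[0,0.55,0],"turn":0},{"travel":[0,0.55,0],"turn":0},{"travel":[0,0.5,0],"turn":0},{"travel":[0,0,0],"turn":0},{"travel":[0,0,0],"turn":0}]' >/dev/null; python3 go.py 446 418 250 179
```

```text
t 41.85 pos [435.289 417.656 303.248] toolx deg -179.82 z [-0.062  0.028 -0.998] F [ 1.34  -0.301 -0.553] w 21.9 q6 -0.88
total tool shift/50 [-0.28  -0.023  1.049] turn/0.1 0.20669199372951436 world d [ 10.711   0.344 -53.248]
leg [503.768 413.935 155.049] hook tilt [0.074 0.03 ]
```

```bash
python3 -m crank '[{"travel":[-0.4,0,-0.1],"turn":0.2},{"travel":[-0.1,0,0.0],"turn":0},{"travel":[0,0,0],"turn":0}]' >/dev/null; python3 go.py 446 418 250 179;  python3 -m crank '[{"travel":[0,0,0.5],"turn":0},{"travel":[0,0,0.5],"turn":0},{"travel":[0,0,0],"turn":0}]' >/dev/null; python3 go.py 446 418 180 179
```

```text
t 42.15 pos [459.188 414.696 303.553] toolx deg 178.99 z [-0.067  0.024 -0.998] F [-0.035 -0.492 -2.346] w 22.1 q6 -0.89
total tool shift/50 [0.193 0.037 1.088] turn/0.1 -0.001425492083295433 world d [-13.188   3.304 -53.553]
leg [526.808 408.804 155.031] hook tilt [0.079 0.033]
t 42.45 pos [454.73  413.756 252.422] toolx deg 178.91 z [-0.067  0.024 -0.997] F [-0.004 -0.303 -2.02 ] w 22.1 q6 -0.89
total tool shift/50 [0.078 0.049 1.458] turn/0.1 -0.015946953580732354 world d [ -8.73    4.244 -72.422]
leg [522.259 407.778 103.861] hook tilt [0.08  0.033]
```

```bash
python3 -m crank '[{"travel":[0,0.1,0.5],"turn":0},{"travel":[0,0,0.5],"turn":0},{"travel":[0,0,0],"turn":0}]' >/dev/null; python3 go.py 446 418 180 179; python3 -m crank '[{"travel":[0,0,0.25],"turn":0},{"travel":[0,0,0],"turn":0}]' >/dev/null; python3 go.py 446 418 175 179
```

```text
t 42.75 pos [451.39  419.557 204.369] toolx deg 178.88 z [-0.066  0.025 -0.998] F [-0.362 -0.355 -1.409] w 22.1 q6 -0.88
total tool shift/50 [ 0.075 -0.045  0.492] turn/0.1 -0.0202684356113863 world d [ -5.39   -1.557 -24.369]
leg [519.109 413.763  55.888] hook tilt [0.079 0.032]
t 42.95 pos [451.156 420.247 193.729] toolx deg 178.88 z [-0.064  0.027 -0.998] F [ 0.264 -0.358 -1.641] w 21.8 q6 -0.89
total tool shift/50 [ 0.078 -0.057  0.379] turn/0.1 -0.020275447101776353 world d [ -5.156  -2.247 -18.729]
leg [519.124 414.687  45.352] hook tilt [0.077 0.03 ]
```

```bash
python3 -m crank '[{"travel":[0,0,0.25],"turn":0},{"travel":[0,0,0],"turn":0}]' >/dev/null; python3 go.py; python3 -m crank '[{"travel":[0,0,0.15],"turn":0}]' >/dev/null; python3 go.py 446 418 175 179
```

```text
t 43.15 pos [451.262 421.231 182.436] toolx deg 178.88 z [-0.062  0.029 -0.998] F [-1.08  -0.064 -2.503] w 21.5 q6 -0.89
leg [519.581 415.966  34.21 ] hook tilt [0.075 0.028]
t 43.25 pos [451.831 422.242 176.156] toolx deg 178.88 z [-0.059  0.031 -0.998] F [ 0.893 -0.639 -1.42 ] w 21.9 q6 -0.89
total tool shift/50 [ 0.113 -0.088  0.027] turn/0.1 -0.020695947040178502 world d [-5.831 -4.242 -1.156]
leg [520.507 417.267  28.085] hook tilt [0.072 0.026]
```

```bash
python3 -m crank '[{"travel":[0,0,0.1],"turn":0}]' >/dev/null; python3 go.py; python3 -m crank '[{"travel":[0,0,0.1],"turn":0}]' >/dev/null; python3 go.py 446 418 175 179;python3 -m crank '[{"travel":[0,0,0.1],"turn":0}]' >/dev/null; python3 go.py 446 418 175 179
```

```text
t 43.35 pos [451.259 422.238 170.633] toolx deg 178.88 z [-0.06   0.031 -0.998] F [-4.084 -1.779  6.091] w 21.7 q6 -0.89
leg [519.859 417.215  22.528] hook tilt [0.073 0.026]
t 43.45 pos [450.94  422.946 167.137] toolx deg 178.88 z [-0.06   0.032 -0.998] F [-10.481  -7.861  45.376] w 21.7 q6 -0.89
total tool shift/50 [ 0.106 -0.096 -0.154] turn/0.1 -0.021562895546513045 world d [-4.94  -4.946  7.863]
leg [519.545 418.076  19.029] hook tilt [0.073 0.025]
t 43.55 pos [451.386 423.045 166.66 ] toolx deg 178.93 z [-0.058  0.032 -0.998] F [ -6.647 -16.809  43.841] w 22.4 q6 -0.89
total tool shift/50 [ 0.115 -0.098 -0.163] turn/0.1 -0.012426566352930164 world d [-5.386 -5.045  8.34 ]
leg [520.226 418.237  18.659] hook tilt [0.071 0.025]
```

```bash
python3 -m crank '[{"travel":[0,0,-0.05],"turn":0},{"travel":[0,0,0],"turn":0},{"travel":[0,0,0],"turn":0},{"travel":[0,0,0],"turn":0},{"travel":[0,0,0],"turn":0},{"travel":[0,0,0],"turn":0},{"travel":[0,0,0],"turn":0},{"travel":[0,0,0],"turn":0}]' 1 >/dev/null; python3 go.py; python3 -m crank '[{"travel":[0,0,-0.3],"turn":0},{"travel":[0,0,-0.5],"turn":0},{"travel":[0,0,-0.5],"turn":0},{"travel":[0,0,-0.5],"turn":0},{"travel":[0,0,-0.5],"turn":0},{"travel":[0,0,-0.3],"turn":0},{"travel":[0,0,0],"turn":0},{"travel":[0,0,0],"turn":0}]' >/dev/null; python3 go.py 571 250 300
python3 - <<'E'
from h import *
from workcell import imaging,ctrl
b=imaging.get_image('side');s=imaging.get_image('scene');w=imaging.get_image('wrist')
cv2.imwrite('pics/w16.png',w)
im=np.hstack([cv2.resize(b[110:240,140:270],None,fx=3,fy=3,interpolation=2),cv2.resize(s[200:330,280:410],None,fx=3,fy=3,interpolation=2)])
cv2.imwrite('pics/x16.png',im)
E
```

```text
t 44.35 pos [452.434 423.685 169.844] toolx deg 178.94 z [-0.056  0.034 -0.998] F [ 0.485 -0.011  0.149] w 82.6 q6 -0.89
leg [521.597 419.128  21.986] hook tilt [0.069 0.024]
t 45.15 pos [460.437 419.026 311.162] toolx deg 178.93 z [-0.053  0.035 -0.998] F [-0.984  0.281  0.259] w 87.8 q6 -0.88
total tool shift/50 [-2.282 -3.34  -0.015] turn/0.1 -0.0 world d [ 110.563 -169.026  -11.162]
leg [529.979 414.728 163.474] hook tilt [0.066 0.022]
```

View pics/x16.png

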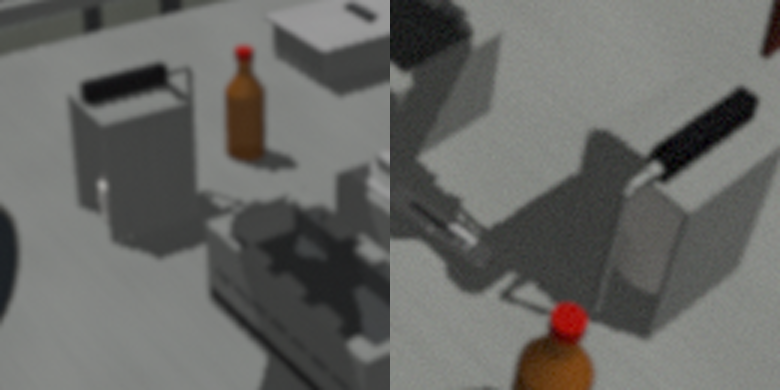

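View pics/w16.png

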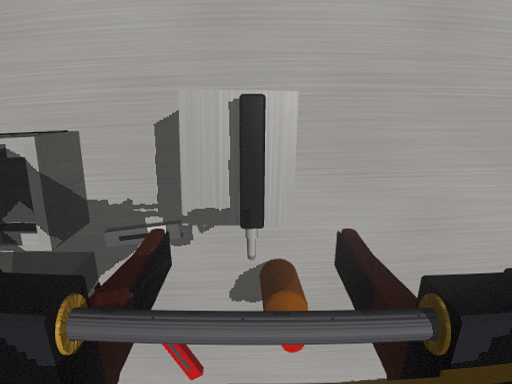

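```bash
python3 -m crank '[{"travel":[-0.4,-0.7,0],"turn":0},{"travel":[-0.5,-0.7,0],"turn":0},{"travel":[-0.5,-0.7,0],"turn":0},{"travel":[-0.5,-0.7,0],"turn":0},{"travel":[-0.4,-0.6,0],"turn":1},{"travel":[0,0,0],"turn":1},{"travel":[0,0,0],"turn":1},{"travel":[0,0,0],"turn":1},{"travel":[0,0,0],"turn":1},{"travel":[0,0,0],"turn":1},{"travel":[0,0,0],"turn":1},{"travel":[0,0,0],"turn":1},{"travel":[0,0,0],"turn":1},{"travel":[0,0,0],"turn":1},{"travel":[0,0,0],"turn":1},{"travel":[0,0,0],"turn":1},{"travel":[0,0,0],"turn":1},{"travel":[0,0,0],"turn":1},{"travel":[0,0,0],"turn":1},{"travel":[0,0,0],"turn":0.5}]' >/dev/null; python3 go.py 571 230 300 90
python3 - <<'E'
from h import *
from workcell import imaging
import pickle
pickle.dump(imaging.camera_info('wrist'),open('w17.pkl','wb'))
im=imaging.get_image('wrist')
cv2.imwrite('pics/w17raw.png',im)
crop(im,'pics/w17.png',0,0,512,384,1)
E
```

```text
t 47.3 pos [563.859 235.982 269.706] toolx deg 86.37 z [-0.098  0.017 -0.995] F [ 0.273 -0.476 -0.155] w 87.7 q6 0.4
total tool shift/50 [-0.104  0.089 -0.619] turn/0.1 -0.6333079440958068 world d [ 7.141 -5.982 30.294]
leg [536.987 161.605 126.835] hook tilt [ 0.154 -0.033]
```

View pics/w17.png

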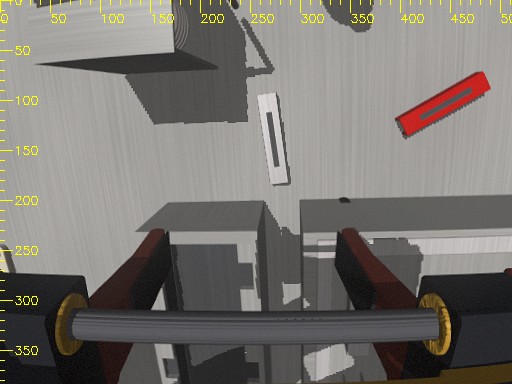

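```bash
python3 - <<'E'
from h import *
import pickle
np.set_printoptions(suppress=True,precision=1)
c=cam('wrist',pickle.load(open('w17.pkl','rb')))
print(onz(c,[(257,95),(275,93),(271,185),(290,183)],20), 'slot',onz(c,[(268,113),(277,166)],20))
E
for i in 1 2; do python3 -m crank '[{"travel":[0,0,-0.5],"turn":0},{"travel":[0,0,-0.5],"turn":0},{"travel":[0,0,-0.5],"turn":0},{"travel":[0,0,-0.5],"turn":0},{"travel":[0,0,0],"turn":0},{"travel":[0,0,0],"turn":0}]' >/dev/null; python3 go.py|head -1
python3 -m crank '[{"travel":[0,0,1],"turn":0},{"travel":[0,0,1],"turn":0},{"travel":[0,0,0],"turn":0},{"travel":[0,0,0],"turn":0}]' >/dev/null; python3 go.py|head -1; done
```

```text
[[550.1 315.2  20. ]
 [572.4 316.2  20. ]
 [561.6 199.7  20. ]
 [586.5 201.5  20. ]] slot [[562.5 292.5  20. ]
 [570.6 224.8  20. ]]
t 47.95 pos [571.085 233.476 364.383] toolx deg 86.68 z [-0.112  0.012 -0.994] F [ 0.445 -0.039 -0.682] w 87.9 q6 0.39
t 48.35 pos [558.344 234.316 260.903] toolx deg 86.8 z [-0.115  0.011 -0.993] F [0.599 0.733 1.707] w 87.8 q6 0.39
t 48.95 pos [572.816 233.765 372.863] toolx deg 86.86 z [-0.108  0.013 -0.994] F [ 0.053  0.346 -1.474] w 87.7 q6 0.39
t 49.35 pos [563.027 235.493 273.795] toolx deg 86.88 z [-0.103  0.015 -0.995] F [ 1.028  0.604 -0.049] w 87.7 q6 0.39
```

```bash
python3 -m crank '[{"travel":[0,0,0.5],"turn":0},{"travel":[0,0,0.5],"turn":0},{"travel":[0,0,0.5],"turn":0},{"travel":[0,0,0.5],"turn":0},{"travel":[0,0,0.5],"turn":0},{"travel":[0,0,0.5],"turn":0},{"travel":[0,0,0],"turn":0}]' >/dev/null; python3 go.py|head -1
python3 -m crank '[{"travel":[0,0,-0.5],"turn":0},{"travel":[0,0,-0.5],"turn":0},{"travel":[0,0,-0.5],"turn":0},{"travel":[0,0,-0.5],"turn":0},{"travel":[0,0,0],"turn":0}]' >/dev/null; python3 go.py|head -1
```

```text
t 50.05 pos [560.327 242.246 136.949] toolx deg 86.89 z [-0.082  0.023 -0.996] F [-1.333 -0.674 -0.455] w 87.6 q6 0.38
t 50.55 pos [575.182 241.753 253.364] toolx deg 86.9 z [-0.07   0.028 -0.997] F [-0.139  0.503  0.278] w 87.6 q6 0.39
```

```bash
python3 go.py 567 258 60 96.8 | head -2
python3 -m crank '[{"travel":[0.33,-0.16,0.5],"turn":-0.9},{"travel":[0,0,0.5],"turn":-0.8},{"travel":[0,0,0.5],"turn":0},{"travel":[0,0,0.5],"turn":0},{"travel":[0,0,0.5],"turn":0},{"travel":[0,0,0.5],"turn":0},{"travel":[0,0,0],"turn":0}]' 0.4 >/dev/null;  python3 go.py 567 258 30 96.8
```

```text
t 50.55 pos [575.182 241.753 253.364] toolx deg 86.9 z [-0.07   0.028 -0.997] F [-0.139  0.503  0.278] w 87.6 q6 0.39
total tool shift/50 [0.223 0.096 3.877] turn/0.1 -1.727806089538384 world d [  -8.182   16.247 -193.364]
t 51.25 pos [566.066 266.759 112.548] toolx deg 97.06 z [-0.052  0.035 -0.998] F [-0.009 -1.016 -0.102] w 61.4 q6 0.23
total tool shift/50 [-0.244  0.074  1.641] turn/0.1 0.04466497139803812 world d [  0.934  -8.759 -82.548]
leg [560.293 193.954 -33.507] hook tilt [ 0.11 -0.04]
```

```bash
python3 -m crank '[{"travel":[-0.2,0.07,0.5],"turn":0},{"travel":[0,0,0.5],"turn":0},{"travel":[0,0,0.4],"turn":0},{"travel":[0,0,0],"turn":0}]' 0.4 >/dev/null;  python3 go.py 567 258 5 96.8
python3 - <<'E'
from h import *
from workcell import imaging
im=imaging.get_image('wrist')
s=imaging.get_image('scene')
cv2.imwrite('pics/x18.png',np.hstack([im,cv2.resize(s[200:296,230:358],None,fx=4,fy=4,interpolation=2)])[:, :].copy() if False else cv2.resize(np.hstack([im,cv2.resize(s[200:296,230:358],(512,384),interpolation=2)]),(800,300)))
E
```

```text
t 51.65 pos [572.848 261.56   47.34 ] toolx deg 97.08 z [-0.043  0.039 -0.998] F [-0.584  0.067  0.278] w 61.4 q6 0.21
total tool shift/50 [-0.093 -0.093  0.848] turn/0.1 0.048630898846184406 world d [ -5.848  -3.56  -42.34 ]
leg [568.323 189.283 -99.022] hook tilt [ 0.101 -0.043]
```

View pics/x18.png

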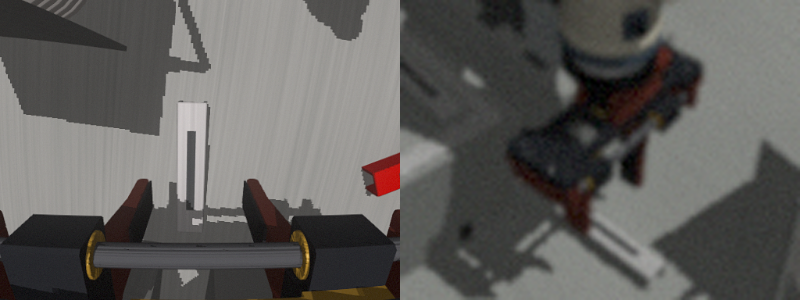

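```bash
python3 -m crank '[{"travel":[-0.09,-0.09,0.4],"turn":0},{"travel":[0,0,0.35],"turn":0},{"travel":[0,0,0],"turn":0}]' 0.4 >/dev/null;  python3 go.py 567 258 -8 96.8|head -2; python3 -m crank '[{"travel":[0,-0.05,0.15],"turn":0},{"travel":[0,0,0],"turn":0}]' >/dev/null;  python3 go.py 567 258 -8 96.8|head -2
```

```text
t 52.05 pos [574.021 260.776  17.333] toolx deg 97.11 z [-0.03   0.044 -0.999] F [-0.375  0.152 -0.642] w 61.4 q6 0.2
total tool shift/50 [-0.062 -0.134  0.508] turn/0.1 0.05463499302683865 world d [ -7.021  -2.776 -25.333]
t 52.25 pos [572.505 261.521  11.104] toolx deg 97.12 z [-0.028  0.045 -0.999] F [-0.073 -0.03   0.546] w 61.8 q6 0.2
total tool shift/50 [-0.075 -0.11   0.381] turn/0.1 0.05611176196914111 world d [ -5.505  -3.521 -19.104]
```

```bash
python3 -m crank '[{"travel":[-0.07,-0.1,0.2],"turn":0},{"travel":[0,0,0],"turn":0}]' >/dev/null;  python3 go.py 567 258 -8 96.8|head -2; python3 -m crank '[{"travel":[0,-0.03,0.15],"turn":0},{"travel":[0,0,0],"turn":0}]' >/dev/null;  python3 go.py 567 258 -8 96.8|head -2
```

```text
t 52.45 pos [567.933 258.068   1.234] toolx deg 97.14 z [-0.027  0.046 -0.999] F [-1.7    0.352  0.411] w 61.6 q6 0.2
total tool shift/50 [-0.008 -0.015  0.185] turn/0.1 0.0599620762963682 world d [-0.933 -0.068 -9.234]
t 52.65 pos [566.156 258.164  -6.667] toolx deg 97.13 z [-0.026  0.046 -0.999] F [-1.244 -0.167  0.394] w 61.5 q6 0.2
total tool shift/50 [-0.007  0.017  0.026] turn/0.1 0.05832232263573293 world d [ 0.844 -0.164 -1.333]
```

```bash
python3 -m crank '[{"travel":[0,0,0],"turn":0},{"travel":[0,0,0],"turn":0},{"travel":[0,0,0],"turn":0},{"travel":[0,0,0],"turn":0},{"travel":[0,0,0],"turn":0},{"travel":[0,0,0],"turn":0},{"travel":[0,0,0],"turn":0}]' -1 >/dev/null;  python3 go.py|head -1
```

```text
t 53.35 pos [566.593 258.36   -6.445] toolx deg 97.14 z [-0.026  0.046 -0.999] F [-0.037  0.767 -0.23 ] w 23.5 q6 0.2
```

```bash
python3 -m crank '[{"travel":[0,0,-0.4],"turn":0},{"travel":[0,0,-0.5],"turn":0},{"travel":[0,0,-0.5],"turn":0},{"travel":[0,0,-0.5],"turn":0},{"travel":[0,0,-0.5],"turn":0},{"travel":[0,0,-0.5],"turn":-0.5},{"travel":[0,0,-0.5],"turn":-1},{"travel":[0,0,-0.5],"turn":-1},{"travel":[0,0,0],"turn":-1},{"travel":[0,0,0],"turn":-1},{"travel":[0,0,0],"turn":-1},{"travel":[0,0,0],"turn":-1},{"travel":[0,0,0],"turn":-1},{"travel":[0,0,0],"turn":-1},{"travel":[0,0,0],"turn":-1},{"travel":[0,0,0],"turn":-1},{"travel":[0,0,0],"turn":-1},{"travel":[0,0,0],"turn":-1},{"travel":[0,0,0],"turn":-1},{"travel":[0,0,0],"turn":-0.8}]' >/dev/null;  python3 go.py 477 120 220 180|head -2
```

```text
t 55.35 pos [567.801 247.163 193.664] toolx deg -177.5 z [-0.033  0.043 -0.999] F [-0.056 -0.047 -0.948] w 24.1 q6 -1.28
total tool shift/50 [ 1.94  -2.439 -0.575] turn/0.1 0.43546717964504367 world d [ -90.801 -127.163   26.336]
```

```bash
python3 -m crank '[{"travel":[0.5,-0.6,-0.2],"turn":0.4},{"travel":[0.5,-0.6,-0.2],"turn":0},{"travel":[0.5,-0.6,-0.2],"turn":0},{"travel":[0.4,-0.6,0],"turn":0},{"travel":[0,0,0],"turn":0}]' >/dev/null;  python3 go.py 477 120 220 180|head -2;  python3 - <<'E'
from h import *
from workcell import imaging
import pickle
pickle.dump(imaging.camera_info('wrist'),open('w19.pkl','wb'))
im=imaging.get_image('wrist')
cv2.imwrite('pics/w19raw.png',im)
crop(im,'pics/w19.png',0,0,512,384,1)
E
```

```text
t 55.85 pos [470.895 121.254 220.348] toolx deg -179.59 z [-0.035  0.042 -0.999] F [ 0.544  0.514 -0.429] w 23.6 q6 -1.41
total tool shift/50 [-0.122 -0.026  0.002] turn/0.1 0.07230689653354512 world d [ 6.105 -1.254 -0.348]
```

View pics/w19.png

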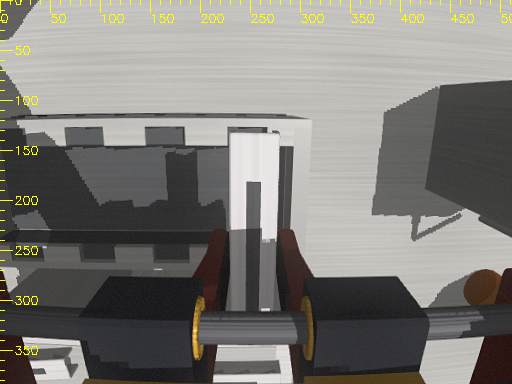

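Run:
```python
from h import *
import pickle
np.set_printoptions(suppress=True,precision=1)
crop('pics/w19raw.png','pics/w19b.png',40,105,320,265,3)
c=cam('wrist',pickle.load(open('w19.pkl','rb')))
print('rail corner',onz(c,[(311,118)],113))
print('notch edges z113 row~128', onz(c,[(64.5,128),(103,128),(145,128),(183.5,128),(228,128)],113))
print('wall inner/strip inner x', onz(c,[(120,127),(120,146)],113))
print('bar end', onz(c,[(231,133),(279,133)],246.7))
```

```text
rail corner [[409.2 174.2 113. ]]
notch edges z113 row~128 [[416.4 -36.6 113. ]
 [417.1  -2.6 113. ]
 [417.6  33.5 113. ]
 [417.8  66.2 113. ]
 [418.  103.7 113. ]]
wall inner/strip inner x [[416.5  12.2 113. ]
 [432.6  10.9 113. ]]
bar end [[411.8 109.3 246.7]
 [411.7 131.3 246.7]]
```

View pics/w19b.png

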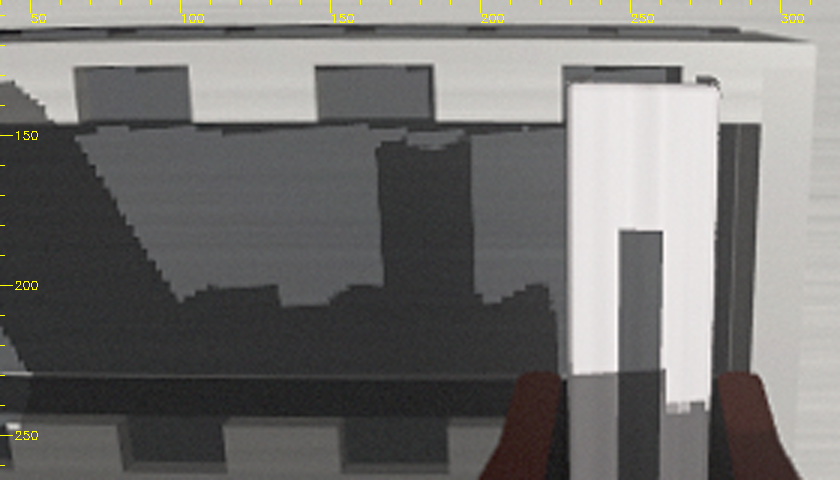

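```bash
python3 -m crank '[{"travel":[-0.2,-0.02,0.4],"turn":0.2},{"travel":[0,0,0.5],"turn":0},{"travel":[0,0,0.5],"turn":0},{"travel":[0,0,0.3],"turn":0},{"travel":[0,0,0],"turn":0}]' >/dev/null;  python3 go.py 480.8 120.4 118 179.35|head -2
```

```text
t 56.4 pos [485.851 128.837 134.428] toolx deg 179.21 z [-0.025  0.045 -0.999] F [ 0.177 -0.612 -0.844] w 23.6 q6 -1.4
total tool shift/50 [ 0.09  -0.185  0.323] turn/0.1 -0.02472046481284499 world d [ -5.051  -8.437 -16.428]
```

```bash
python3 -m crank '[{"travel":[0.09,-0.18,0.2],"turn":0},{"travel":[0,0,0.1],"turn":0},{"travel":[0,0,0],"turn":0}]' >/dev/null;  python3 go.py 480.8 120.4 112 179.35|head -2;python3 - <<'E'
from h import *
from workcell import imaging
import pickle
pickle.dump(imaging.camera_info('wrist'),open('w20.pkl','wb'))
im=imaging.get_image('wrist')
cv2.imwrite('pics/w20raw.png',im)
crop(im,'pics/w20.png',0,0,512,384,1)
E
```

```text
t 56.7 pos [482.232 121.13  118.92 ] toolx deg 179.28 z [-0.023  0.046 -0.999] F [-0.281 -0.286 -0.509] w 24.0 q6 -1.41
total tool shift/50 [ 0.025 -0.021  0.138] turn/0.1 -0.013033154185283884 world d [-1.432 -0.73  -6.92 ]
```

View pics/w20.png

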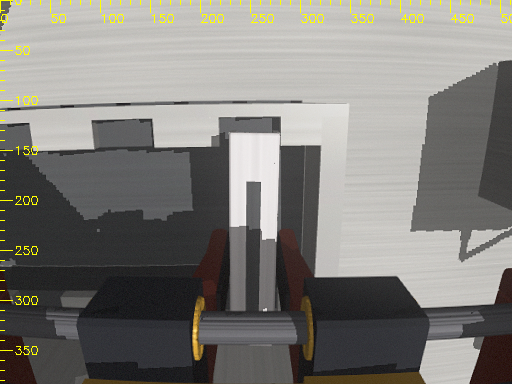

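Run:
```python
from h import *
import pickle
np.set_printoptions(suppress=True,precision=1)
c=cam('wrist',pickle.load(open('w20.pkl','rb')))
print('notch', onz(c,[(219,118),(280.5,118),(91.5,121),(152,121)],113),'wall/strip',onz(c,[(240,117),(305,146)],113))
z=118.9+26.4
print('bar end', onz(c,[(230.5,133),(279.5,133)],z),'corner',onz(c,[(348,104)],113))
```

```text
notch [[417.1 103.3 113. ]
 [417.7 136.9 113. ]
 [416.6  33.3 113. ]
 [417.8  66.8 113. ]] wall/strip [[416.8 114.7 113. ]
 [433.3 150.8 113. ]]
bar end [[422.5 110.  145.3]
 [422.9 132.4 145.3]] corner [[410.4 174.4 113. ]]
```

```bash
python3 -m crank '[{"travel":[0,-0.02,0.2],"turn":0},{"travel":[0,0,0.1],"turn":0},{"travel":[0,0,0],"turn":0}]' >/dev/null;  python3 go.py 482 120.2 100 179.35|head -2
```

```text
t 57.05 pos [482.993 120.907 104.213] toolx deg 179.26 z [-0.02   0.046 -0.999] F [ 0.859 -0.225  0.003] w 23.8 q6 -1.42
total tool shift/50 [ 0.018 -0.018  0.084] turn/0.1 -0.01614815125135844 world d [-0.993 -0.707 -4.213]
```

```bash
python3 -m crank '[{"travel":[0.02,-0.02,0.12],"turn":0}]' >/dev/null;  python3 go.py|head -1; python3 -m crank '[{"travel":[0.0,0,0.08],"turn":0}]' >/dev/null;  python3 go.py|head -1
```

```text
t 57.15 pos [482.819 120.548  98.625] toolx deg 179.24 z [-0.018  0.047 -0.999] F [-2.051  9.288 26.14 ] w 23.7 q6 -1.42
t 57.25 pos [483.606 121.366  96.745] toolx deg 179.23 z [-0.017  0.048 -0.999] F [-10.391  -3.381  48.086] w 24.0 q6 -1.42
```

```bash
python3 -m crank '[{"travel":[0,0,-0.03],"turn":0},{"travel":[0,0,0],"turn":0},{"travel":[0,0,0],"turn":0},{"travel":[0,0,0],"turn":0},{"travel":[0,0,0],"turn":0}]' 0.4 >/dev/null;  python3 go.py|head -1;python3 -m crank '[{"travel":[0,0,-0.3],"turn":0},{"travel":[0,0,-0.5],"turn":0},{"travel":[0,0,-0.5],"turn":0},{"travel":[0,0,-0.5],"turn":0},{"travel":[0,0,0],"turn":0}]' >/dev/null;  python3 go.py|head -1
python3 - <<'E'
from h import *
from workcell import imaging
import pickle
pickle.dump(imaging.camera_info('wrist'),open('w21.pkl','wb'))
im=imaging.get_image('wrist')
cv2.imwrite('pics/w21raw.png',im)
crop(im,'pics/w21.png',0,0,512,384,1)
E
```

```text
t 57.75 pos [484.321 121.48   98.632] toolx deg 179.24 z [-0.015  0.049 -0.999] F [-0.309 -0.396 -0.095] w 59.3 q6 -1.42
t 58.25 pos [484.106 116.586 189.186] toolx deg 179.24 z [-0.02   0.047 -0.999] F [ 0.438 -0.411 -0.223] w 61.8 q6 -1.41
```

View pics/w21.png

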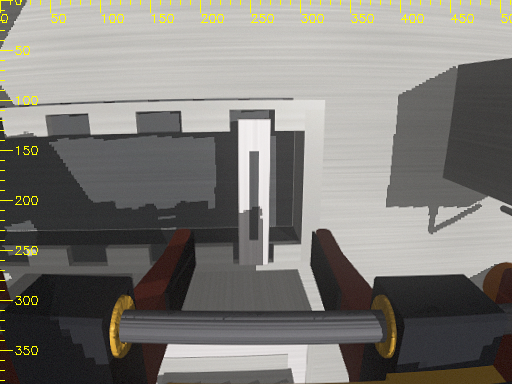

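```bash
python3 -m crank '[{"travel":[-0.3,0,-0.5],"turn":0.5},{"travel":[-0.5,0,-0.5],"turn":1},{"travel":[0,0,-0.5],"turn":1},{"travel":[0,0,-0.3],"turn":1},{"travel":[0,0,0],"turn":1},{"travel":[0,0,0],"turn":1},{"travel":[0,0,0],"turn":1},{"travel":[0,0,0],"turn":1},{"travel":[0,0,0],"turn":1},{"travel":[0,0,0],"turn":1},{"travel":[0,0,0],"turn":1},{"travel":[0,0,0],"turn":1},{"travel":[0,0,0],"turn":1},{"travel":[0,0,0],"turn":1},{"travel":[0,0,0],"turn":1},{"travel":[0,0,0],"turn":1},{"travel":[0,0,0],"turn":0.3}]' 0.4 >/dev/null;  python3 go.py 640 60 250 90|head -2
```

```text
t 60.0 pos [513.691 108.699 249.515] toolx deg 84.76 z [-0.066  0.04  -0.997] F [-0.184 -0.051 -0.301] w 61.4 q6 0.22
total tool shift/50 [-0.738  2.596 -0.216] turn/0.1 -0.9145504262073811 world d [126.309 -48.699   0.485]
```

```bash
python3 -m crank '[{"travel":[-0.25,0.65,0],"turn":-0.8},{"travel":[-0.25,0.65,0],"turn":0},{"travel":[-0.25,0.65,0],"turn":0},{"travel":[0,0.65,0],"turn":0},{"travel":[0,0,0],"turn":0},{"travel":[0,0,0],"turn":0}]' 0.4 >/dev/null;  python3 go.py 653 93 150 90|head -2
python3 - <<'E'
from h import *
from workcell import imaging
import pickle
pickle.dump(imaging.camera_info('wrist'),open('w22.pkl','wb'))
im=imaging.get_image('wrist')
cv2.imwrite('pics/w22raw.png',im)
crop(im,'pics/w22.png',0,0,512,384,1)
E
```

```text
t 60.6 pos [640.382  66.134 225.792] toolx deg 89.48 z [-0.083  0.039 -0.996] F [0.169 0.93  0.347] w 61.5 q6 0.05
total tool shift/50 [0.481 0.375 1.51 ] turn/0.1 -0.09064510869931468 world d [ 12.618  26.866 -75.792]
```

View pics/w22.png

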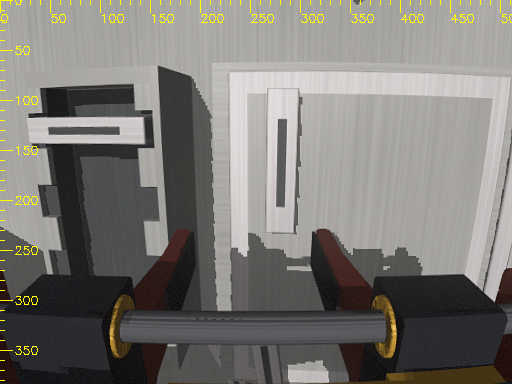

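Run:
```python
from h import *
import pickle
np.set_printoptions(suppress=True,precision=1)
c=cam('wrist',pickle.load(open('w22.pkl','rb')))
p=onz(c,[(267,88),(298,89),(266.5,233),(297,232)],145);print(p,p.mean(0)); print('slot',onz(c,[(282,119),(281.5,207)],145))
```

```text
[[645.9 151.  145. ]
 [669.1 150.1 145. ]
 [645.8  35.2 145. ]
 [671.   36.7 145. ]] [657.9  93.2 145. ]
slot [[657.3 127.9 145. ]
 [657.9  58.  145. ]]
```

```bash
python3 go.py 657 93 150 90.3|head -2;python3 -m crank '[{"travel":[0.48,0.45,0.3],"turn":-0.1},{"travel":[0,0,0.5],"turn":0},{"travel":[0,0,0.5],"turn":0},{"travel":[0,0,0],"turn":0}]' 0.4 >/dev/null;  python3 go.py 657 93 119 90.3|head -2
```

```text
t 60.65 pos [640.125  66.222 225.761] toolx deg 89.49 z [-0.083  0.039 -0.996] F [-0.541  0.092 -1.177] w 61.6 q6 0.05
total tool shift/50 [0.48  0.459 1.502] turn/0.1 -0.14111399520864412 world d [ 16.875  26.778 -75.761]
t 61.05 pos [653.573  94.259 157.894] toolx deg 90.14 z [-0.085  0.039 -0.996] F [-1.336 -0.132  0.035] w 61.5 q6 0.07
total tool shift/50 [-0.056  0.134  0.768] turn/0.1 -0.02764649007813533 world d [  3.427  -1.259 -38.894]
```

```bash
python3 -m crank '[{"travel":[-0.05,0.13,0.4],"turn":0},{"travel":[0,0,0.2],"turn":0},{"travel":[0,0,0],"turn":0}]' 0.4 >/dev/null;  python3 go.py 657 93 119 90.3|head -2
python3 - <<'E'
from h import *
from workcell import imaging
cv2.imwrite('pics/w23.png',imaging.get_image('wrist'))
E
```

```text
t 61.35 pos [656.321  93.681 129.284] toolx deg 90.2 z [-0.084  0.039 -0.996] F [ 0.354  0.312 -0.252] w 61.6 q6 0.07
total tool shift/50 [-0.022  0.031  0.203] turn/0.1 -0.016688591281783557 world d [  0.679  -0.681 -10.284]
```

View pics/w23.png

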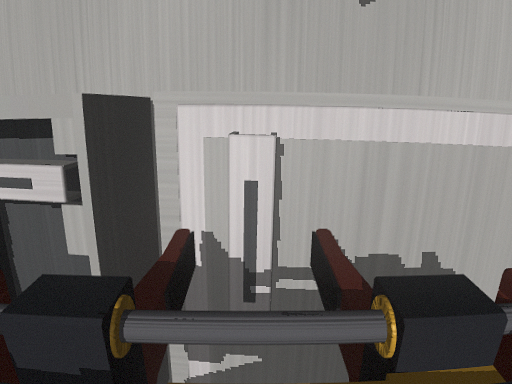

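```bash
python3 -m crank '[{"travel":[-0.02,0.03,0.2],"turn":0},{"travel":[0,0,0],"turn":0},{"travel":[0,0,0],"turn":0},{"travel":[0,0,0],"turn":0}]' 0.4 >/dev/null;  python3 go.py 657 93 119 90.3|head -2
```

```text
t 61.8 pos [658.844  93.141 122.668] toolx deg 90.21 z [-0.079  0.04  -0.996] F [-0.29  -0.665 -0.436] w 61.2 q6 0.07
total tool shift/50 [-0.006 -0.031  0.076] turn/0.1 -0.015624029381820864 world d [-1.844 -0.141 -3.668]
```

```bash
python3 -m crank '[{"travel":[0,0,0],"turn":0},{"travel":[0,0,0],"turn":0},{"travel":[0,0,0],"turn":0},{"travel":[0,0,0.05],"turn":0},{"travel":[0,0,0],"turn":0},{"travel":[0,0,0],"turn":0},{"travel":[0,0,0],"turn":0},{"travel":[0,0,0],"turn":0},{"travel":[0,0,0],"turn":0},{"travel":[0,0,0],"turn":0}]' 0.4 >/dev/null;  python3 go.py 657 93 119 90.3|head -2
```

```text
t 62.8 pos [659.052  93.269 120.665] toolx deg 90.21 z [-0.078  0.04  -0.996] F [ 0.896 -0.82  -0.295] w 61.4 q6 0.07
total tool shift/50 [-0.007 -0.038  0.036] turn/0.1 -0.01640117008899156 world d [-2.052 -0.269 -1.665]
```

```bash
python3 -m crank '[{"travel":[0,-0.03,0.04],"turn":0},{"travel":[0,0,0],"turn":0},{"travel":[0,0,0],"turn":0},{"travel":[0,0,0],"turn":0},{"travel":[0,0,0],"turn":0},{"travel":[0,0,0],"turn":0},{"travel":[0,0,0],"turn":0}]' -1 >/dev/null;  python3 go.py |head -1
python3 -m crank '[{"travel":[0,0,-0.3],"turn":0},{"travel":[0,0,-0.5],"turn":0},{"travel":[0,0,-0.5],"turn":0},{"travel":[0,0,-0.5],"turn":-0.5},{"travel":[0,0,0],"turn":-1},{"travel":[0,0,0],"turn":-1},{"travel":[0,0,0],"turn":-1},{"travel":[0,0,0],"turn":-1},{"travel":[0,0,0],"turn":-1},{"travel":[0,0,0],"turn":-1},{"travel":[0,0,0],"turn":-1},{"travel":[0,0,0],"turn":-1},{"travel":[0,0,0],"turn":-1},{"travel":[0,0,0],"turn":-1},{"travel":[0,0,0],"turn":-1},{"travel":[0,0,0],"turn":-1},{"travel":[0,0,0],"turn":-1},{"travel":[0,0,0],"turn":-1},{"travel":[0,0,0],"turn":-0.8}]' >/dev/null;  python3 go.py 480 51 220 179.3|head -2
```

```text
t 63.5 pos [657.071  93.304 118.653] toolx deg 90.21 z [-0.078  0.04  -0.996] F [-0.625  1.437 -0.049] w 23.9 q6 0.07
t 65.4 pos [668.528  88.849 233.394] toolx deg -178.36 z [-0.063  0.041 -0.997] F [-0.085  0.128 -0.29 ] w 24.0 q6 -1.52
total tool shift/50 [ 3.767 -0.67   0.474] turn/0.1 0.407623076245818 world d [-188.528  -37.849  -13.394]
```

```bash
python3 -m crank '[{"travel":[0.5,-0.1,0],"turn":0.4},{"travel":[0.7,-0.15,0],"turn":0},{"travel":[0.7,-0.15,0],"turn":0},{"travel":[0.7,-0.15,0],"turn":0},{"travel":[0.7,-0.15,0],"turn":0},{"travel":[0.5,0,0],"turn":0},{"travel":[0,0,0],"turn":0},{"travel":[0,0,0],"turn":0}]' >/dev/null;  python3 go.py 480 50 220 179.3|head -2
python3 - <<'E'
from h import *
from workcell import imaging
import pickle
pickle.dump(imaging.camera_info('wrist'),open('w24.pkl','wb'))
im=imaging.get_image('wrist')
cv2.imwrite('pics/w24raw.png',im)
crop(im,'pics/w24.png',0,0,512,384,1)
E
```

```text
t 66.2 pos [474.194  53.438 251.099] toolx deg 179.4 z [-0.053  0.041 -0.998] F [-0.228 -0.261 -1.409] w 24.0 q6 -1.52
total tool shift/50 [-0.15  -0.092  0.612] turn/0.1 0.017005177574786107 world d [  5.806  -3.438 -31.099]
```

View pics/w24.png

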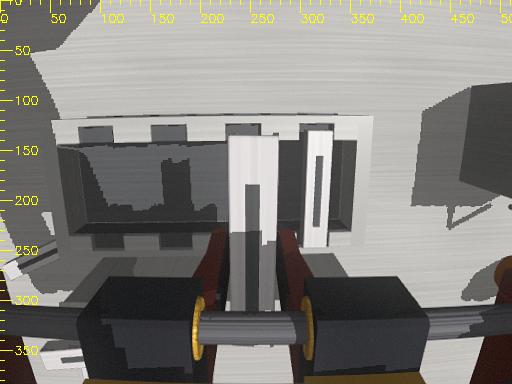

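```bash
python3 -m crank '[{"travel":[-0.1,-0.07,0.5],"turn":0},{"travel":[0,0,0.6],"turn":0},{"travel":[0,0,0.6],"turn":0},{"travel":[0,0,0.6],"turn":0},{"travel":[0,0,0],"turn":0}]' >/dev/null;  python3 go.py 480.5 50.3 122 179.3|head -2
```

```text
t 66.75 pos [483.185  55.242 134.87 ] toolx deg 179.42 z [-0.043  0.041 -0.998] F [-0.723  0.737 -0.798] w 23.4 q6 -1.54
total tool shift/50 [ 0.041 -0.11   0.255] turn/0.1 0.020313845452263446 world d [ -2.685  -4.942 -12.87 ]
```

```bash
python3 -m crank '[{"travel":[0.03,-0.11,0.2],"turn":0},{"travel":[0,0,0],"turn":0}]' >/dev/null;  python3 go.py 480.5 50.3 122 179.3|head -2;python3 - <<'E'
from h import *
from workcell import imaging
import pickle
pickle.dump(imaging.camera_info('wrist'),open('w25.pkl','wb'))
im=imaging.get_image('wrist')
cv2.imwrite('pics/w25raw.png',im)
crop(im,'pics/w25.png',120,90,380,280,3)
E
```

```text
t 66.95 pos [483.393  50.012 125.   ] toolx deg 179.45 z [-0.042  0.041 -0.998] F [ 0.199 -0.147 -1.198] w 23.5 q6 -1.55
total tool shift/50 [0.055 0.003 0.063] turn/0.1 0.025729773050204387 world d [-2.893  0.288 -3.   ]
```

View pics/w25.png

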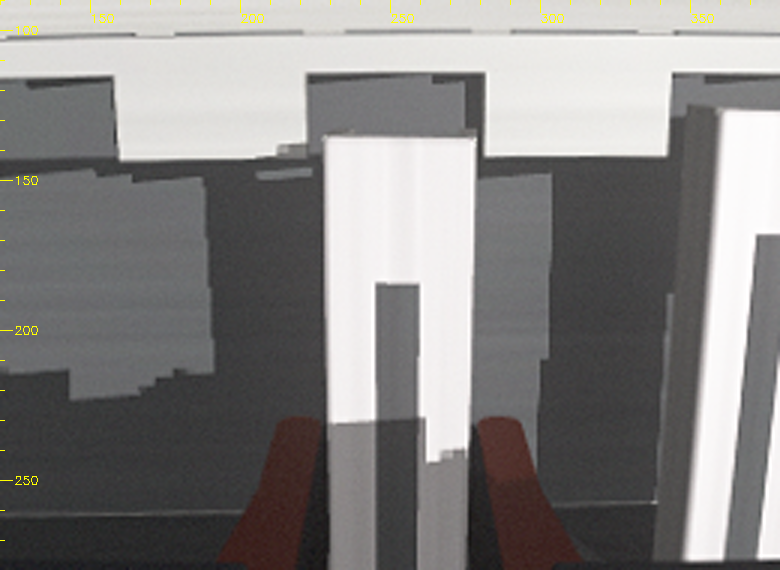

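Run:
```python
from h import *
import pickle
np.set_printoptions(suppress=True,precision=1)
c=cam('wrist',pickle.load(open('w25.pkl','rb')))
print('notch', onz(c,[(221.5,116),(281,116)],113),'wall',onz(c,[(250,114.5)],113))
for dz in (-5,0): print('bar end', onz(c,[(227.5,135.5),(278.5,135.5)],125+26.4+dz))
```

```text
notch [[417.4  33.  113. ]
 [417.8  66.7 113. ]] wall [[416.8  49.1 113. ]]
bar end [[425.8  37.2 146.4]
 [426.2  61.4 146.4]]
bar end [[425.4  37.4 151.4]
 [425.8  60.9 151.4]]
```

```bash
python3 -m crank '[{"travel":[0.08,0.01,0.15],"turn":0.02},{"travel":[0,0,0.1],"turn":0},{"travel":[0,0,0],"turn":0}]' >/dev/null;  python3 go.py 479.6 50.6 104 179.3|head -2
```

```text
t 67.3 pos [481.996  51.301 115.324] toolx deg 179.28 z [-0.034  0.042 -0.999] F [ 0.19  -0.344 -0.834] w 23.9 q6 -1.55
total tool shift/50 [ 0.04  -0.024  0.227] turn/0.1 -0.0032680092410942376 world d [ -2.396  -0.701 -11.324]
```

```bash
python3 -m crank '[{"travel":[0.05,-0.02,0.2],"turn":0},{"travel":[0,0,0],"turn":0}]' >/dev/null;  python3 go.py 479.6 50.6 104 179.3|head -2; python3 -m crank '[{"travel":[0.03,-0.01,0.12],"turn":0}]' >/dev/null;  python3 go.py 479.6 50.6 98 179.3|head -2
```

```text
t 67.5 pos [479.172  50.819 105.169] toolx deg 179.29 z [-0.033  0.042 -0.999] F [-0.487 -0.11  -0.76 ] w 23.6 q6 -1.55
total tool shift/50 [-0.009 -0.005  0.023] turn/0.1 -0.0011992719310075482 world d [ 0.428 -0.219 -1.169]
t 67.6 pos [478.244  50.634  99.471] toolx deg 179.29 z [-0.032  0.042 -0.999] F [ 0.876  2.025 12.493] w 23.5 q6 -1.55
total tool shift/50 [-0.028 -0.002  0.028] turn/0.1 -0.0016707304603232793 world d [ 1.356 -0.034 -1.471]
```

```bash
python3 -m crank '[{"travel":[-0.02,0,0.06],"turn":0},{"travel":[0,0,0],"turn":0}]' >/dev/null;  python3 go.py|head -1; python3 -m crank '[{"travel":[0,0,0],"turn":0},{"travel":[0,0,0],"turn":0},{"travel":[0,0,0],"turn":0},{"travel":[0,0,0],"turn":0},{"travel":[0,0,0],"turn":0}]' 0.4 >/dev/null;  python3 go.py|head -1;python3 -m crank '[{"travel":[0,0,-0.3],"turn":0},{"travel":[0,0,-0.5],"turn":0},{"travel":[0,0,-0.5],"turn":0},{"travel":[0,0,-0.5],"turn":0},{"travel":[0,0,0],"turn":0}]' >/dev/null;  python3 go.py|head -1
python3 - <<'E'
from h import *
from workcell import imaging
import pickle
pickle.dump(imaging.camera_info('wrist'),open('w26.pkl','wb'))
im=imaging.get_image('wrist')
cv2.imwrite('pics/w26raw.png',im)
crop(im,'pics/w26.png',0,0,512,384,1)
E
```

```text
t 67.8 pos [478.106  52.089  97.425] toolx deg 179.25 z [-0.034  0.045 -0.998] F [ 0.957 -0.522 -0.966] w 23.7 q6 -1.55
t 68.3 pos [477.973  51.969  96.742] toolx deg 179.26 z [-0.034  0.044 -0.998] F [ 0.84   1.328 -0.69 ] w 59.8 q6 -1.55
t 68.8 pos [480.193  47.565 188.329] toolx deg 179.24 z [-0.037  0.044 -0.998] F [-1.848 -0.466 -0.42 ] w 61.7 q6 -1.54
```

View pics/w26.png

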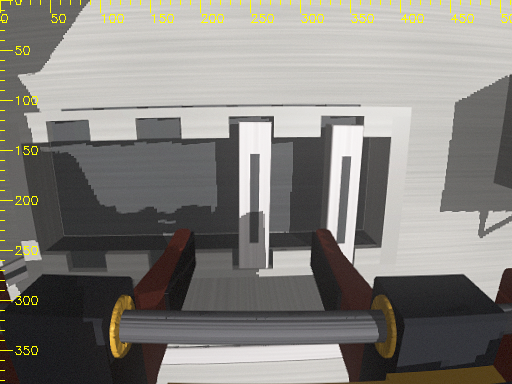

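```bash
python3 -m crank '[{"travel":[-0.5,-0.5,-0.4],"turn":0},{"travel":[-0.6,-0.6,-0.4],"turn":0},{"travel":[-0.6,-0.6,-0.4],"turn":0},{"travel":[-0.6,-0.6,0],"turn":0.5},{"travel":[0,0,0],"turn":1},{"travel":[0,0,0],"turn":1},{"travel":[0,0,0],"turn":1},{"travel":[0,0,0],"turn":1},{"travel":[0,0,0],"turn":1},{"travel":[0,0,0],"turn":1},{"travel":[0,0,0],"turn":1},{"travel":[0,0,0],"turn":1},{"travel":[0,0,0],"turn":1},{"travel":[0,0,0],"turn":1},{"travel":[0,0,0],"turn":1},{"travel":[0,0,0],"turn":1},{"travel":[0,0,0],"turn":1},{"travel":[0,0,0],"turn":0}]' 0.4 >/dev/null;  python3 go.py 655 -85 240 99.5|head -2
```

```text
t 70.65 pos [584.184 -74.799 204.604] toolx deg 98.48 z [-0.084  0.05  -0.995] F [ 0.147 -0.539 -0.513] w 61.6 q6 -0.33
total tool shift/50 [-0.366  1.312 -0.833] turn/0.1 -0.17779153546771767 world d [ 70.816 -10.201  35.396]
```

```bash
python3 -m crank '[{"travel":[-0.2,0.65,-0.2],"turn":-0.1},{"travel":[-0.2,0.65,-0.3],"turn":0},{"travel":[0,0,0],"turn":0},{"travel":[0,0,0],"turn":0}]' 0.4 >/dev/null;  python3 go.py 655 -85 240 99.5|head -2
python3 - <<'E'
from h import *
from workcell import imaging
import pickle
pickle.dump(imaging.camera_info('wrist'),open('w27.pkl','wb'))
im=imaging.get_image('wrist')
cv2.imwrite('pics/w27raw.png',im)
crop(im,'pics/w27.png',0,0,512,384,1)
E
```

```text
t 71.05 pos [651.25  -85.02  217.226] toolx deg 99.66 z [-0.094  0.052 -0.994] F [-0.552  0.165 -0.961] w 61.4 q6 -0.35
total tool shift/50 [ 0.018  0.035 -0.46 ] turn/0.1 0.027589298388595116 world d [ 3.75   0.02  22.774]
```

View pics/w27.png

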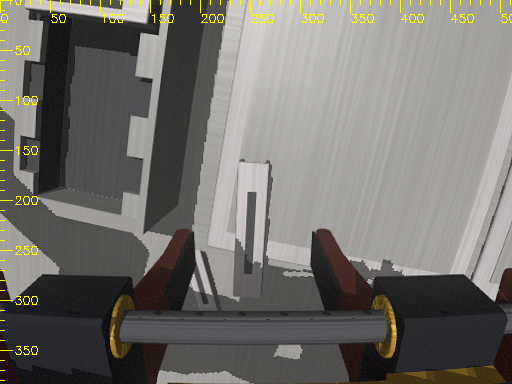

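Run:
```python
from h import *
import pickle
np.set_printoptions(suppress=True,precision=1)
crop('pics/w27raw.png','pics/w27b.png',180,140,320,310,4)
c=cam('wrist',pickle.load(open('w27.pkl','rb')))
p=onz(c,[(238,163),(271,163),(235,295),(264,297)],145);print(p,p.mean(0)); print('slot',onz(c,[(251,192),(248.5,273)],145))
```

```text
[[ 629.5  -57.6  145. ]
 [ 654.4  -52.9  145. ]
 [ 645.2 -169.5  145. ]
 [ 669.7 -165.9  145. ]] [ 649.7 -111.5  145. ]
slot [[ 643.3  -78.2  145. ]
 [ 653.  -146.7  145. ]]
```

View pics/w27b.png

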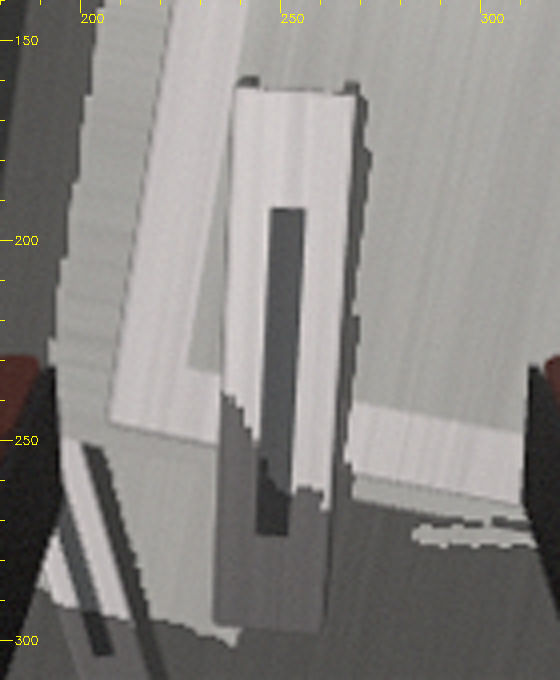

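```bash
python3 go.py 648 -112 150 98.1|head -2; python3 -m crank '[{"travel":[-0.45,0,0.5],"turn":0.25},{"travel":[0,0,0.5],"turn":0},{"travel":[0,0,0.3],"turn":0},{"travel":[0,0,0],"turn":0}]' 0.4 >/dev/null;  python3 go.py 648 -112 119 98.1|head -2
```

```text
t 71.1 pos [651.209 -85.002 217.331] toolx deg 99.64 z [-0.094  0.052 -0.994] F [ 0.141 -0.055 -0.04 ] w 61.3 q6 -0.35
total tool shift/50 [-0.611 -0.044  1.317] turn/0.1 0.26903068163871635 world d [ -3.209 -26.998 -67.331]
t 71.5 pos [ 644.823 -103.278  147.976] toolx deg 98.4 z [-0.097  0.052 -0.994] F [-0.192  0.171 -0.527] w 61.5 q6 -0.36
total tool shift/50 [-0.22   0.087  0.561] turn/0.1 0.05240438800892034 world d [  3.177  -8.722 -28.976]
```

```bash
python3 -m crank '[{"travel":[-0.2,0.08,0.3],"turn":0.05},{"travel":[0,0,0.2],"turn":0},{"travel":[0,0,0],"turn":0}]' 0.4 >/dev/null;  python3 go.py 648 -112 119 98.1|head -2
python3 - <<'E'
from h import *
from workcell import imaging
cv2.imwrite('pics/w28.png',imaging.get_image('wrist'))
E
```

```text
t 71.8 pos [ 648.234 -111.601  121.496] toolx deg 98.17 z [-0.095  0.052 -0.994] F [-0.165  0.762 -0.814] w 61.3 q6 -0.37
total tool shift/50 [-0.01  -0.001  0.05 ] turn/0.1 0.011732541439309343 world d [-0.234 -0.399 -2.496]
```

View pics/w28.png

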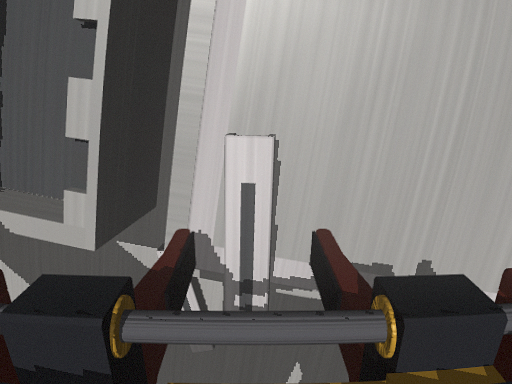

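Aligned; close on it.

```bash
python3 -m crank '[{"travel":[0,0,0.06],"turn":0},{"travel":[0,0,0],"turn":0},{"travel":[0,0,0],"turn":0},{"travel":[0,0,0],"turn":0},{"travel":[0,0,0],"turn":0},{"travel":[0,0,0],"turn":0},{"travel":[0,0,0],"turn":0}]' -1 >/dev/null;  python3 go.py |head -1
python3 -m crank '[{"travel":[0,0,-0.3],"turn":0},{"travel":[0,0,-0.5],"turn":0},{"travel":[0,0,-0.5],"turn":0},{"travel":[0,0,-0.5],"turn":-0.5},{"travel":[0,0,0],"turn":-1},{"travel":[0,0,0],"turn":-1},{"travel":[0,0,0],"turn":-1},{"travel":[0,0,0],"turn":-1},{"travel":[0,0,0],"turn":-1},{"travel":[0,0,0],"turn":-1},{"travel":[0,0,0],"turn":-1},{"travel":[0,0,0],"turn":-1},{"travel":[0,0,0],"turn":-1},{"travel":[0,0,0],"turn":-1},{"travel":[0,0,0],"turn":-1},{"travel":[0,0,0],"turn":-1},{"travel":[0,0,0],"turn":-1},{"travel":[0,0,0],"turn":-0.5}]' >/dev/null;  python3 go.py 480 -20 220 179.3|head -2
```

```text
t 72.55 pos [ 649.852 -111.489  121.314] toolx deg 98.22 z [-0.091  0.051 -0.995] F [ 0.382 -0.176 -0.466] w 23.3 q6 -0.37
t 74.35 pos [ 662.869 -117.732  236.149] toolx deg -177.98 z [-0.075  0.048 -0.996] F [-0.32   0.671 -0.209] w 23.9 q6 -1.82
total tool shift/50 [3.553 2.05  0.69 ] turn/0.1 0.4753130501719173 world d [-182.869   97.732  -16.149]
```

```bash
python3 -m crank '[{"travel":[0.5,0.3,0],"turn":0.45},{"travel":[0.6,0.35,0],"turn":0},{"travel":[0.6,0.35,0],"turn":0},{"travel":[0.6,0.35,0],"turn":0},{"travel":[0.6,0.35,0],"turn":0},{"travel":[0.5,0.3,0],"turn":0},{"travel":[0,0,0],"turn":0},{"travel":[0,0,0],"turn":0}]' >/dev/null;  python3 go.py 480 -20 220 179.3|head -2
```

```text
t 75.15 pos [490.091 -14.957 261.779] toolx deg 179.38 z [-0.065  0.047 -0.997] F [ 0.181  0.076 -1.436] w 23.6 q6 -1.66
total tool shift/50 [ 0.145 -0.142  0.841] turn/0.1 0.013562376609566747 world d [-10.091  -5.043 -41.779]
```

```bash
python3 -m crank '[{"travel":[0.25,-0.1,0.5],"turn":0},{"travel":[0,-0.1,0.6],"turn":0},{"travel":[0,0,0.6],"turn":0},{"travel":[0,0,0.6],"turn":0},{"travel":[0,0,0.2],"turn":0},{"travel":[0,0,0],"turn":0}]' >/dev/null;  python3 go.py 480 -20 125 179.3|head -2;python3 - <<'E'
from h import *
from workcell import imaging
import pickle
pickle.dump(imaging.camera_info('wrist'),open('w29.pkl','wb'))
im=imaging.get_image('wrist')
cv2.imwrite('pics/w29raw.png',im)
crop(im,'pics/w29.png',120,90,380,280,3)
E
```

```text
t 75.75 pos [478.773 -22.354 138.2  ] toolx deg 179.26 z [-0.053  0.045 -0.998] F [-0.625 -1.189 -0.955] w 23.3 q6 -1.69
total tool shift/50 [-0.038  0.036  0.264] turn/0.1 -0.0069125251596076145 world d [  1.227   2.354 -13.2  ]
```

View pics/w29.png

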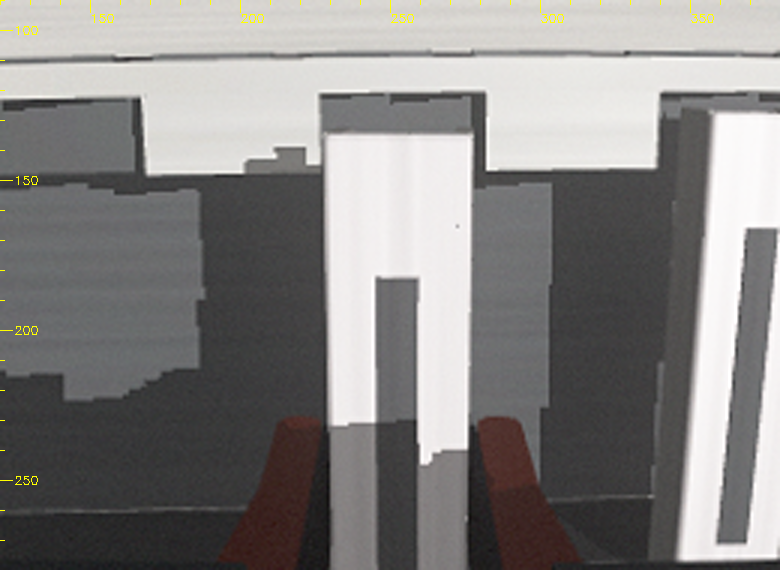

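Run:
```python
from h import *
import pickle
np.set_printoptions(suppress=True,precision=1)
c=cam('wrist',pickle.load(open('w29.pkl','rb')))
print('notch', onz(c,[(226.5,122),(281.5,122)],113),'wall',onz(c,[(250,121)],113))
for dz in (-5,0): print('bar end', onz(c,[(227.5,134.5),(277.5,134.5)],138.2+23.7+dz))
```

```text
notch [[416.3 -36.9 113. ]
 [416.9  -3.4 113. ]] wall [[416.  -22.6 113. ]]
bar end [[421.1 -35.1 156.9]
 [421.6 -10.9 156.9]]
bar end [[420.8 -35.  161.9]
 [421.2 -11.5 161.9]]
```

```bash
python3 -m crank '[{"travel":[0,0.03,0.2],"turn":0},{"travel":[0,0,0.2],"turn":0},{"travel":[0,0,0],"turn":0}]' >/dev/null;  python3 go.py 479 -19.5 108 179.3|head -2
```

```text
t 76.1 pos [481.358 -20.344 120.438] toolx deg 179.24 z [-0.046  0.045 -0.998] F [-0.247 -0.031 -0.665] w 23.5 q6 -1.69
total tool shift/50 [0.036 0.005 0.251] turn/0.1 -0.009815981003536006 world d [ -2.358   0.844 -12.438]
```

```bash
python3 -m crank '[{"travel":[0.03,0.0,0.25],"turn":0},{"travel":[0,0,0],"turn":0}]' >/dev/null;  python3 go.py 479 -19.5 104 179.3|head -2; python3 -m crank '[{"travel":[0.03,0,0.12],"turn":0}]' >/dev/null;  python3 go.py 479 -19.5 100 179.3|head -2
```

```text
t 76.3 pos [480.1   -19.712 108.535] toolx deg 179.26 z [-0.044  0.044 -0.998] F [-0.386 -0.932 -1.097] w 23.7 q6 -1.69
total tool shift/50 [ 0.018 -0.     0.092] turn/0.1 -0.007004693126318024 world d [-1.1    0.212 -4.535]
t 76.4 pos [479.597 -19.514 103.48 ] toolx deg 179.26 z [-0.041  0.044 -0.998] F [-0.115 -0.259  0.007] w 23.4 q6 -1.69
total tool shift/50 [ 0.009 -0.003  0.07 ] turn/0.1 -0.00683686984964421 world d [-0.597  0.014 -3.48 ]
```

```bash
python3 -m crank '[{"travel":[0.01,0,0.08],"turn":0}]' >/dev/null;  python3 go.py|head -1; python3 -m crank '[{"travel":[0,0,0],"turn":0},{"travel":[0,0,0],"turn":0},{"travel":[0,0,0],"turn":0},{"travel":[0,0,0],"turn":0},{"travel":[0,0,0],"turn":0}]' 0.4 >/dev/null;  python3 go.py|head -1;python3 -m crank '[{"travel":[0,0,-0.3],"turn":0},{"travel":[0,0,-0.5],"turn":0},{"travel":[0,0,-0.5],"turn":0},{"travel":[0,0,-0.5],"turn":0},{"travel":[0,0,0],"turn":0}]' >/dev/null;  python3 go.py|head -1
python3 - <<'E'
from h import *
from workcell import imaging
import pickle
pickle.dump(imaging.camera_info('wrist'),open('w30.pkl','wb'))
im=imaging.get_image('wrist')
cv2.imwrite('pics/w30raw.png',im)
crop(im,'pics/w30.png',0,0,512,384,1)
E
```

```text
t 76.5 pos [479.245 -18.538 100.655] toolx deg 179.23 z [-0.041  0.046 -0.998] F [-7.167 10.104 29.338] w 23.6 q6 -1.69
t 77.0 pos [480.146 -18.436 101.785] toolx deg 179.25 z [-0.039  0.046 -0.998] F [-0.174 -0.558  0.259] w 59.7 q6 -1.69
t 77.5 pos [482.62  -22.874 193.434] toolx deg 179.23 z [-0.042  0.046 -0.998] F [ 0.017  0.646 -0.411] w 61.1 q6 -1.68
```

View pics/w30.png

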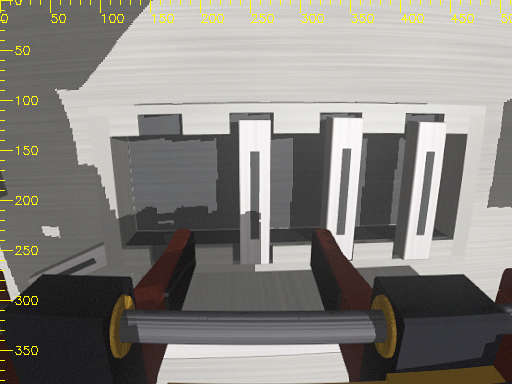

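```bash
python3 - <<'E'
from h import *
print(onz(cam('side'),[(305,240),(338,255)],20))
E
python3 -m crank '[{"travel":[-0.3,-0.6,-0.4],"turn":0},{"travel":[-0.3,-0.6,-0.4],"turn":0},{"travel":[-0.3,-0.6,-0.4],"turn":0},{"travel":[-0.3,-0.6,0],"turn":0.5},{"travel":[-0.3,-0.6,0],"turn":1},{"travel":[0,0,0],"turn":1},{"travel":[0,0,0],"turn":1},{"travel":[0,0,0],"turn":1},{"travel":[0,0,0],"turn":1},{"travel":[0,0,0],"turn":1},{"travel":[0,0,0],"turn":1},{"travel":[0,0,0],"turn":1},{"travel":[0,0,0],"turn":1},{"travel":[0,0,0],"turn":1},{"travel":[0,0,0],"turn":1},{"travel":[0,0,0],"turn":1},{"travel":[0,0,0],"turn":1},{"travel":[0,0,0],"turn":0},{"travel":[0,0,0],"turn":0}]' 0.4 >/dev/null;  python3 go.py 565 -260 240 99.5|head -2
```

```text
[[ 565.87005377 -178.11176605   20.        ]
 [ 603.42113208 -294.5353739    20.        ]]
t 79.45 pos [ 542.726 -179.086  209.241] toolx deg 98.58 z [-0.089  0.06  -0.994] F [ 0.745 -0.254 -0.068] w 61.6 q6 -0.52
total tool shift/50 [-1.617  0.141 -0.749] turn/0.1 -0.16035246092265495 world d [ 22.274 -80.914  30.759]
```

```bash
python3 -m crank '[{"travel":[-0.6,0.2,-0.3],"turn":-0.5},{"travel":[-0.6,0.2,-0.3],"turn":-0.5},{"travel":[-0.4,0.1,-0.1],"turn":0},{"travel":[0,0,0],"turn":0}]' 0.4 >/dev/null;  python3 go.py 584 -236 100 108|head -2
python3 - <<'E'
from h import *
from workcell import imaging
import pickle
pickle.dump(imaging.camera_info('wrist'),open('w31.pkl','wb'))
im=imaging.get_image('wrist')
cv2.imwrite('pics/w31raw.png',im)
crop(im,'pics/w31.png',0,0,512,384,1)
E
```

```text
t 79.85 pos [ 585.309 -255.367  233.196] toolx deg 105.2 z [-0.094  0.063 -0.994] F [ 0.635 -0.723 -0.259] w 61.2 q6 -0.71
total tool shift/50 [0.152 0.276 2.674] turn/0.1 -0.4892575989033937 world d [  -1.309   19.367 -133.196]
```

View pics/w31.png

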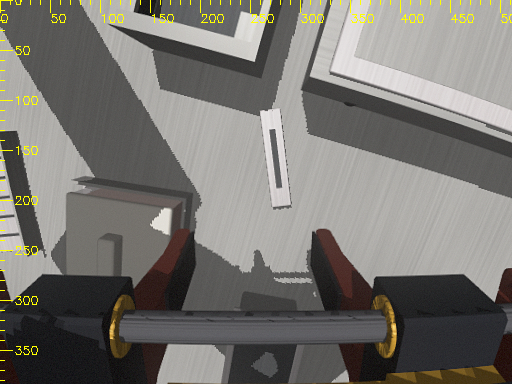

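Run:
```python
from h import *
import pickle
np.set_printoptions(suppress=True,precision=1)
c=cam('wrist',pickle.load(open('w31.pkl','rb')))
p=onz(c,[(260,112),(281,109),(271,208),(290.5,206)],20);print(p,p.mean(0)); s=onz(c,[(272,129),(280,188)],20);print('slot',s,s.mean(0),np.degrees(np.arctan2(s[0,1]-s[1,1],s[0,0]-s[1,0])))
```

```text
[[ 558.6 -185.2   20. ]
 [ 581.  -175.5   20. ]
 [ 602.4 -291.4   20. ]
 [ 624.3 -282.3   20. ]] [ 591.6 -233.6   20. ]
slot [[ 577.3 -200.2   20. ]
 [ 605.9 -264.6   20. ]] [ 591.6 -232.4   20. ] 113.91848180886011
```

```bash
python3 go.py 591 -233 100 113.5|head -2; python3 -m crank '[{"travel":[0.3,0.2,0.5],"turn":-0.8},{"travel":[0,0,0.5],"turn":-0.7},{"travel":[0,0,0.5],"turn":0},{"travel":[0,0,0.5],"turn":0},{"travel":[0,0,0.3],"turn":0},{"travel":[0,0,0],"turn":0}]' 0.4 >/dev/null;  python3 go.py 591 -233 60 113.5|head -2
```

```text
t 79.9 pos [ 584.486 -254.217  232.836] toolx deg 105.19 z [-0.095  0.063 -0.993] F [-0.166 -0.405  0.554] w 61.5 q6 -0.71
total tool shift/50 [0.144 0.438 2.654] turn/0.1 -1.4499484107979128 world d [   6.514   21.217 -132.836]
t 80.5 pos [ 574.162 -222.534  113.13 ] toolx deg 114.65 z [-0.1    0.067 -0.993] F [-1.087  0.644  0.668] w 61.6 q6 -0.85
total tool shift/50 [-0.438  0.283  1.007] turn/0.1 0.20118737078986393 world d [ 16.838 -10.466 -53.13 ]
```

```bash
python3 -m crank '[{"travel":[-0.4,0.28,0.4],"turn":0.2},{"travel":[0,0.05,0.5],"turn":0},{"travel":[0,0,0],"turn":0}]' 0.4 >/dev/null;  python3 go.py 591 -233 40 113.5|head -2
python3 - <<'E'
from h import *
from workcell import imaging
import pickle
pickle.dump(imaging.camera_info('wrist'),open('w32.pkl','wb'))
im=imaging.get_image('wrist')
crop(im,'pics/w32.png',0,0,512,384,1)
E
```

```text
t 80.8 pos [ 592.811 -228.802   65.968] toolx deg 113.66 z [-0.1    0.067 -0.993] F [-0.588 -0.549 -0.525] w 61.4 q6 -0.83
total tool shift/50 [-0.115 -0.034  0.514] turn/0.1 0.02762477092701694 world d [ -1.811  -4.198 -25.968]
```

View pics/w32.png

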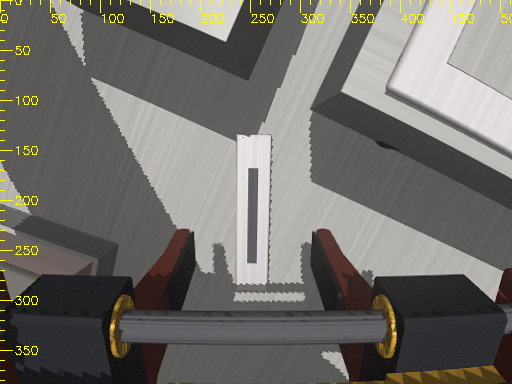

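```bash
python3 - <<'E'
from h import *
import pickle
np.set_printoptions(suppress=True,precision=1)
c=cam('wrist',pickle.load(open('w32.pkl','rb')))
p=onz(c,[(236.5,136),(271,136),(238,283),(269.5,284)],20);print(p,p.mean(0)); s=onz(c,[(253,168),(252,263)],20);print('slot',s,s.mean(0),np.degrees(np.arctan2(s[0,1]-s[1,1],s[0,0]-s[1,0])))
E
python3 go.py 589 -234 -3 113.9|head -2
```

```text
[[ 558.4 -184.8   20. ]
 [ 579.9 -175.1   20. ]
 [ 602.5 -283.7   20. ]
 [ 624.1 -274.2   20. ]] [ 591.2 -229.4   20. ]
slot [[ 577.7 -200.2   20. ]
 [ 605.5 -264.5   20. ]] [ 591.6 -232.4   20. ] 113.3881746569345
t 80.85 pos [ 594.239 -229.538   67.823] toolx deg 113.67 z [-0.097  0.066 -0.993] F [-0.301 -0.448  1.006] w 61.4 q6 -0.83
total tool shift/50 [-0.18  -0.043  1.411] turn/0.1 -0.03990403603336607 world d [ -5.239  -4.462 -70.823]
```

```bash
python3 -m crank '[{"travel":[-0.12,-0.05,0.4],"turn":0},{"travel":[0,0,0.4],"turn":0},{"travel":[0,0,0],"turn":0}]' 0.4 >/dev/null;  python3 go.py 590 -231.5 -4 113.5|head -2
```

```text
t 81.15 pos [ 593.308 -234.074   32.856] toolx deg 113.81 z [-0.091  0.063 -0.994] F [-0.907 -0.301 -0.546] w 61.3 q6 -0.84
total tool shift/50 [0.004 0.003 0.742] turn/0.1 0.05406065320932156 world d [ -3.308   2.574 -36.856]
```

```bash
python3 -m crank '[{"travel":[0,0,0.3],"turn":0},{"travel":[0,0,0.2],"turn":0},{"travel":[0,0,0],"turn":0}]' 0.4 >/dev/null;  python3 go.py 590 -231.5 -4 113.5|head -2
```

```text
t 81.45 pos [ 593.374 -233.2     10.865] toolx deg 113.87 z [-0.085  0.061 -0.995] F [1.461 0.322 0.286] w 61.3 q6 -0.84
total tool shift/50 [ 0.031 -0.032  0.303] turn/0.1 0.06443588929445053 world d [ -3.374   1.7   -14.865]
```

```bash
python3 -m crank '[{"travel":[0.03,-0.04,0.2],"turn":0},{"travel":[0,0,0.1],"turn":0},{"travel":[0,0,0],"turn":0}]' 0.4 >/dev/null;  python3 go.py 590 -231.5 -4 113.5|head -2
```

```text
t 81.75 pos [ 589.919 -231.775   -4.125] toolx deg 113.89 z [-0.084  0.06  -0.995] F [ 0.685 -0.612 -0.097] w 61.3 q6 -0.84
total tool shift/50 [ 0.005  0.004 -0.002] turn/0.1 0.06720138916758894 world d [0.081 0.275 0.125]
```

```bash
python3 -m crank '[{"travel":[0,0,0],"turn":0},{"travel":[0,0,0],"turn":0},{"travel":[0,0,0],"turn":0},{"travel":[0,0,0],"turn":0},{"travel":[0,0,0],"turn":0},{"travel":[0,0,0],"turn":0},{"travel":[0,0,0],"turn":0}]' -1 >/dev/null;  python3 go.py |head -1
python3 -m crank '[{"travel":[0,0,-0.3],"turn":0},{"travel":[0,0,-0.5],"turn":0},{"travel":[0,0,-0.5],"turn":0},{"travel":[0,0,-0.5],"turn":0},{"travel":[0,0,-0.5],"turn":0},{"travel":[0,0,-0.5],"turn":0},{"travel":[0,0,-0.5],"turn":0},{"travel":[0,0,-0.5],"turn":-0.5},{"travel":[0,0,-0.5],"turn":-1},{"travel":[0,0,0],"turn":-1},{"travel":[0,0,0],"turn":-1},{"travel":[0,0,0],"turn":-1},{"travel":[0,0,0],"turn":-1},{"travel":[0,0,0],"turn":-1},{"travel":[0,0,0],"turn":-1},{"travel":[0,0,0],"turn":-1},{"travel":[0,0,0],"turn":-1},{"travel":[0,0,0],"turn":-1},{"travel":[0,0,0],"turn":-0.7}]' >/dev/null;  python3 go.py 480 -90 220 179.3|head -2
```

```text
t 82.45 pos [ 590.41  -232.061   -3.578] toolx deg 113.88 z [-0.084  0.06  -0.995] F [0.002 0.153 0.097] w 24.0 q6 -0.84
t 84.35 pos [ 608.956 -245.793  241.264] toolx deg -179.09 z [-0.072  0.054 -0.996] F [ 0.71   0.066 -1.018] w 23.4 q6 -2.0
total tool shift/50 [2.492 3.118 0.779] turn/0.1 0.28148588170268385 world d [-128.956  155.793  -21.264]
```

```bash
python3 -m crank '[{"travel":[0.4,0.5,0],"turn":0.25},{"travel":[0.5,0.6,0],"turn":0},{"travel":[0.5,0.6,0],"turn":0},{"travel":[0.5,0.6,0],"turn":0},{"travel":[0.5,0.6,0],"turn":0},{"travel":[0,0,0.3],"turn":0},{"travel":[0,0,0.5],"turn":0},{"travel":[0,0,0],"turn":0}]' >/dev/null;  python3 go.py 480 -90 135 179.3|head -2
```

```text
t 85.15 pos [482.402 -93.38  225.7  ] toolx deg 179.51 z [-0.063  0.052 -0.997] F [-0.522  0.62  -1.546] w 23.9 q6 -1.82
total tool shift/50 [-0.066 -0.026  1.814] turn/0.1 0.03635650214487587 world d [ -2.402   3.38  -90.7  ]
```

```bash
python3 -m crank '[{"travel":[-0.05,-0.03,0.5],"turn":0.03},{"travel":[0,0,0.6],"turn":0},{"travel":[0,0,0.6],"turn":0},{"travel":[0,0,0],"turn":0}]' >/dev/null;  python3 go.py 480 -90 135 179.3|head -2;python3 - <<'E'
from h import *
from workcell import imaging
import pickle
pickle.dump(imaging.camera_info('wrist'),open('w33.pkl','wb'))
im=imaging.get_image('wrist')
cv2.imwrite('pics/w33raw.png',im)
crop(im,'pics/w33.png',120,90,380,280,3)
E
```

```text
t 85.55 pos [484.057 -92.022 145.396] toolx deg 179.3 z [-0.054  0.05  -0.997] F [-0.203  0.237 -0.777] w 23.9 q6 -1.82
total tool shift/50 [0.07  0.029 0.214] turn/0.1 -0.0007297434490255193 world d [ -4.057   2.022 -10.396]
```

View pics/w33.png

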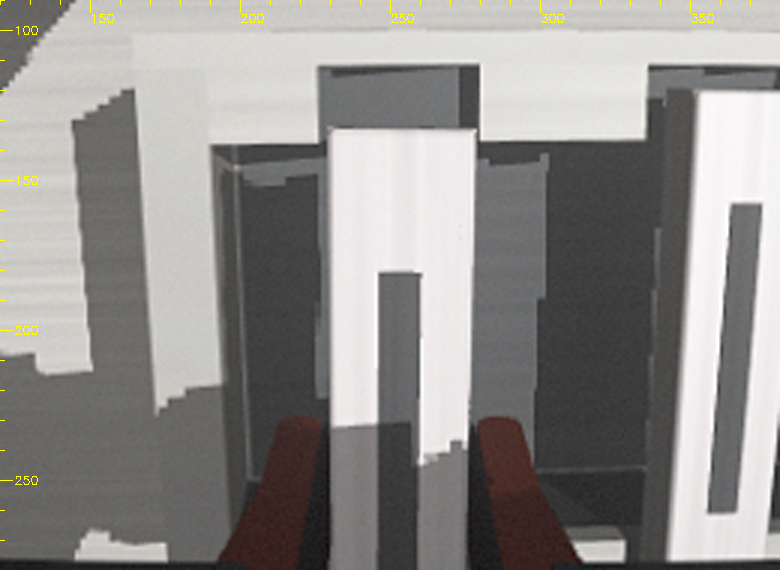

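Run:
```python
from h import *
import pickle
np.set_printoptions(suppress=True,precision=1)
c=cam('wrist',pickle.load(open('w33.pkl','rb')))
print('notch', onz(c,[(226,113),(279.5,113)],113),'wall',onz(c,[(250,112)],113))
for dz in (-5,0): print('bar end', onz(c,[(229,133),(278.5,133)],145.4+23.6+dz))
```

```text
notch [[ 416.2 -106.8  113. ]
 [ 416.8  -73.2  113. ]] wall [[415.9 -91.8 113. ]]
bar end [[ 425.7 -104.2  164. ]
 [ 426.2  -80.2  164. ]]
bar end [[ 425.4 -104.   169. ]
 [ 425.9  -80.8  169. ]]
```

```bash
python3 -m crank '[{"travel":[0.08,0.03,0.3],"turn":0},{"travel":[0,0,0.2],"turn":0},{"travel":[0,0,0],"turn":0}]' >/dev/null;  python3 go.py 479.5 -89.7 108 179.3|head -2
```

```text
t 85.9 pos [485.308 -91.25  127.869] toolx deg 179.26 z [-0.042  0.047 -0.998] F [ 0.178  0.104 -0.507] w 23.5 q6 -1.82
total tool shift/50 [0.1   0.011 0.403] turn/0.1 -0.007236730944362618 world d [ -5.808   1.55  -19.869]
```

```bash
python3 -m crank '[{"travel":[0.12,0.01,0.25],"turn":0},{"travel":[0.02,0,0.1],"turn":0},{"travel":[0,0,0],"turn":0}]' >/dev/null;  python3 go.py 479.5 -89.7 108 179.3|head -2
```

```text
t 86.2 pos [481.255 -90.93  114.309] toolx deg 179.24 z [-0.035  0.046 -0.998] F [-0.055 -0.316 -0.723] w 23.2 q6 -1.82
total tool shift/50 [0.031 0.018 0.128] turn/0.1 -0.010596873388000945 world d [-1.755  1.23  -6.309]
```

```bash
python3 -m crank '[{"travel":[0.05,0.03,0.1],"turn":0},{"travel":[0,0,0],"turn":0}]' >/dev/null;  python3 go.py 479.5 -89.7 106 179.3|head -2
python3 - <<'E'
from h import *
from workcell import imaging
import pickle
pickle.dump(imaging.camera_info('wrist'),open('w34.pkl','wb'))
im=imaging.get_image('wrist')
cv2.imwrite('pics/w34raw.png',im)
crop(im,'pics/w34.png',120,80,380,270,3)
E
```

```text
t 86.4 pos [479.833 -89.437 110.541] toolx deg 179.23 z [-0.033  0.045 -0.998] F [-0.129 -0.59  -0.685] w 23.6 q6 -1.82
total tool shift/50 [ 0.004 -0.009  0.091] turn/0.1 -0.011750388223795783 world d [-0.333 -0.263 -4.541]
```

View pics/w34.png

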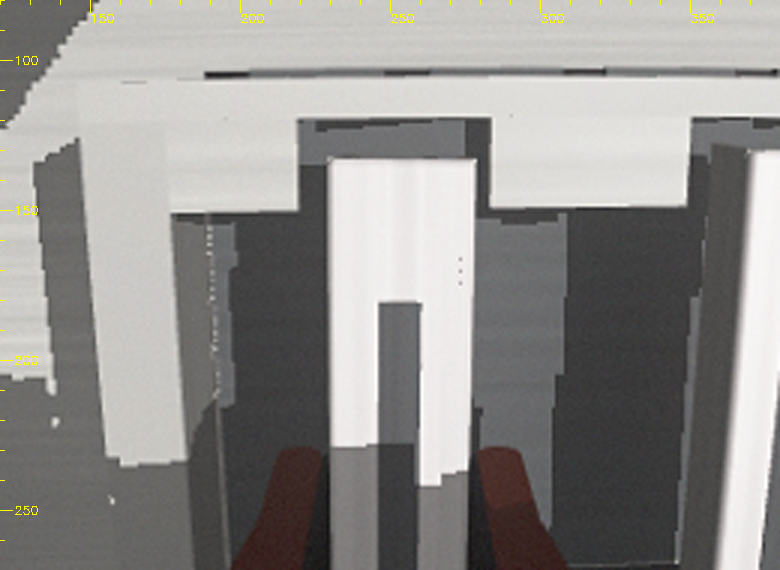

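```bash
python3 -m crank '[{"travel":[0.02,0,0.15],"turn":0}]' >/dev/null;  python3 go.py|head -1; python3 -m crank '[{"travel":[0,0,0.1],"turn":0}]' >/dev/null;  python3 go.py|head -1
```

```text
t 86.55 pos [480.478 -89.522 104.24 ] toolx deg 179.23 z [-0.029  0.044 -0.999] F [2.05  0.017 2.878] w 23.3 q6 -1.82
t 86.65 pos [480.659 -88.217 100.039] toolx deg 179.16 z [-0.029  0.046 -0.998] F [-8.612 14.591 43.914] w 23.6 q6 -1.82
```

```bash
python3 -m crank '[{"travel":[0,0,0],"turn":0},{"travel":[0,0,0],"turn":0},{"travel":[0,0,0],"turn":0},{"travel":[0,0,0],"turn":0},{"travel":[0,0,0],"turn":0}]' 0.4 >/dev/null;  python3 go.py|head -1;python3 -m crank '[{"travel":[0,0,-0.3],"turn":0},{"travel":[0,0,-0.5],"turn":0},{"travel":[0,0,-0.5],"turn":0},{"travel":[0,0,-0.5],"turn":0},{"travel":[0,0,-0.6],"turn":0},{"travel":[0,0.6,-0.6],"turn":0},{"travel":[0,0.8,-0.6],"turn":0},{"travel":[0.2,0.6,-0.4],"turn":0},{"travel":[0,0,0],"turn":0}]' >/dev/null;  python3 go.py|head -1
python3 - <<'E'
from h import *
from workcell import imaging
import pickle
pickle.dump(imaging.camera_info('wrist'),open('w35.pkl','wb'))
for n in('wrist','side','scene'): cv2.imwrite(f'pics/{n}35raw.png',imaging.get_image(n))
crop('pics/wrist35raw.png','pics/w35.png',40,80,440,280,2)
crop('pics/scene35raw.png','pics/c35.png',120,110,320,260,4)
crop('pics/side35raw.png','pics/s35.png',150,120,390,300,3)
E
```

```text
t 87.15 pos [480.458 -87.903  99.137] toolx deg 179.18 z [-0.03   0.047 -0.998] F [-0.248 -0.156 -0.198] w 59.4 q6 -1.82
t 88.05 pos [477.185   4.509 310.183] toolx deg 178.94 z [-0.034  0.049 -0.998] F [ 0.462 -0.915  0.571] w 61.2 q6 -1.61
```

View pics/w35.png

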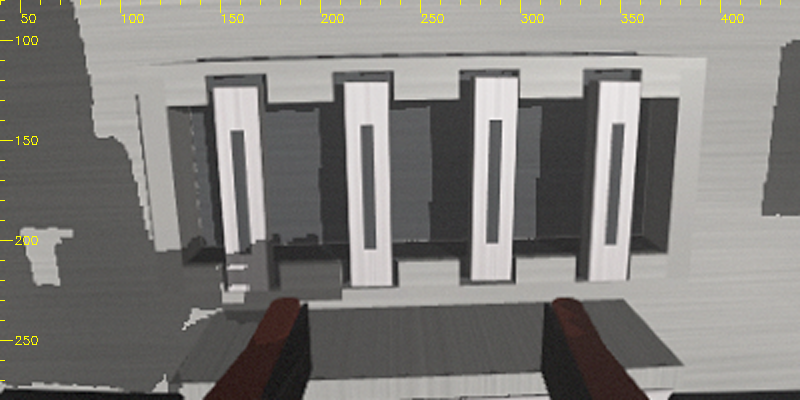

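View pics/c35.png

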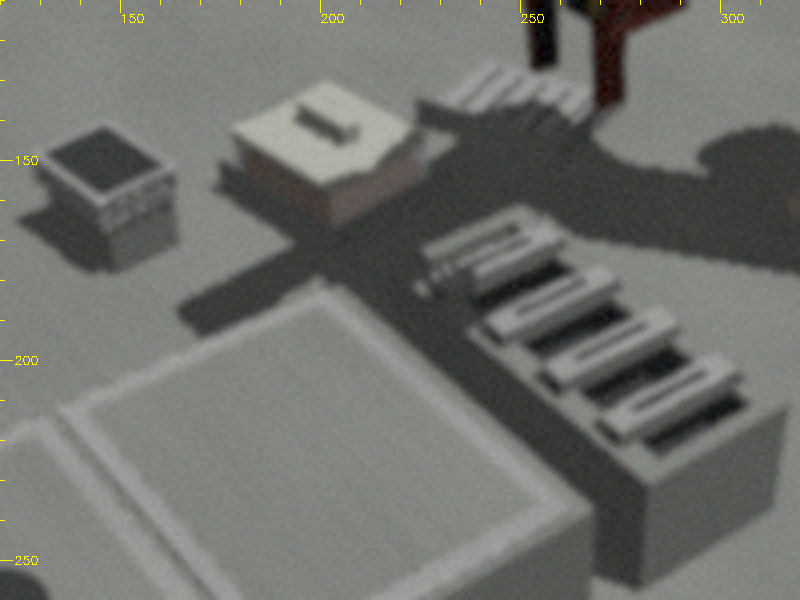

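View pics/s35.png

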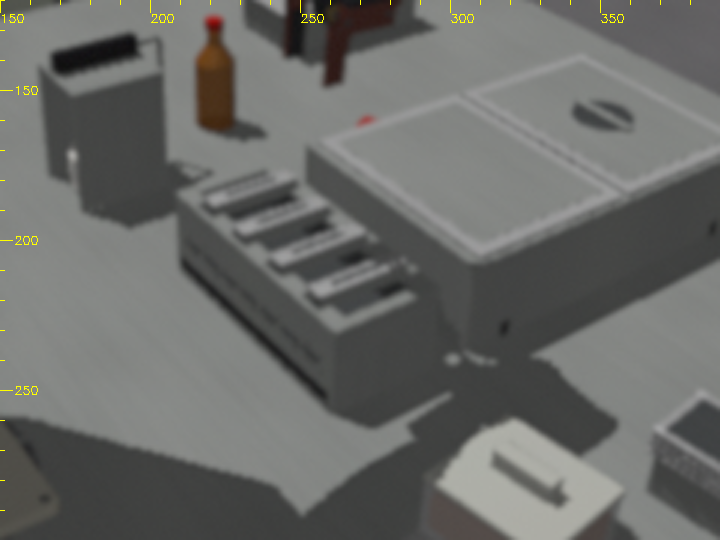

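Run:
```python
from h import *
im=cv2.convertScaleAbs(cv2.imread('pics/wrist35raw.png'),alpha=1.4,beta=20)
crop(im,'pics/w35b.png',120,105,260,245,5)
```

```text
(no output)
```

View pics/w35b.png

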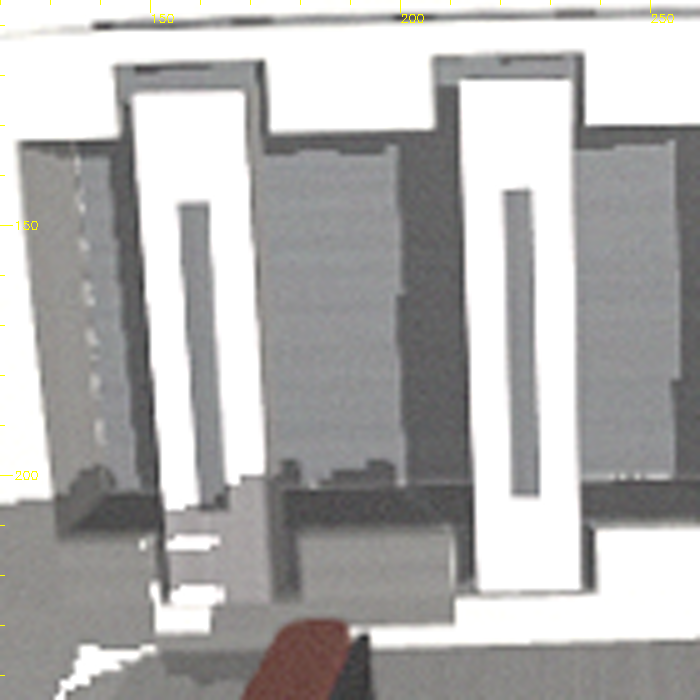

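Run:
```python
from h import *
import pickle
np.set_printoptions(suppress=True,precision=1)
c=cam('wrist',pickle.load(open('w35.pkl','rb')))
B={'0':[(146,123),(169,123),(153,226),(175,226)],'1':[(212,121),(233,121),(215.5,222.5),(236,222.5)],
'2':[(277,118.5),(299,118.5),(275,220),(296,220)],'3':[(339,121),(360,121),(334,220),(355,220)]}
for k,v in B.items():
    p=onz(c,v,125); a=(p[2]+p[3]-p[0]-p[1]);print(k,p.mean(0),'yaw',round(np.arctan2(a[1],a[0]),3),'len',np.hypot(a[0],a[1])/2)
p=onz(c,[(109,110),(392,109)],113);print(p)
print('notch edges near',onz(c,[(142.5,118),(172,118),(206,117),(235.5,117)],113))
```

```text
0 [479.2 -89.5 125. ] yaw -0.024 len 116.31483997664958
1 [478.3 -19.2 125. ] yaw -0.01 len 114.41861155034039
2 [477.6  50.5 125. ] yaw -0.021 len 115.0414112445854
3 [480.8 119.4 125. ] yaw -0.004 len 114.18689644205132
[[ 405.4 -143.3  113. ]
 [ 411.2  173.2  113. ]]
notch edges near [[ 415.5 -106.9  113. ]
 [ 416.7  -74.4  113. ]
 [ 416.8  -37.1  113. ]
 [ 417.7   -4.7  113. ]]
```

Run:
```python
from h import *
import pickle
np.set_printoptions(suppress=True,precision=1)
c=cam('wrist',pickle.load(open('w9.pkl','rb')))
lid=onz(c,[(198,103.5),(304,103.5),(202.5,218.5),(299.5,219)],80)
up=onz(c,[(187,98),(302,98.5)],38)
print('lid corners',lid,'\nupstand outer edge',up)
print('lid yaw top',np.arctan2(*(lid[1]-lid[0])[[1,0]]),'bottom',np.arctan2(*(lid[3]-lid[2])[[1,0]]),'up',np.arctan2(*(up[1]-up[0])[[1,0]]))
R_=np.arctan2(*(up[1]-up[0])[[1,0]]);n=np.array([-np.sin(R_),np.cos(R_)]);u=np.array([np.cos(R_),np.sin(R_)])
print('dist outer edge to lid edge (+y)',[(up[0,:2]-l[:2])@n for l in lid[:2]],'along x corner',(up[1,:2]-lid[1,:2])@u, 'lid size',np.linalg.norm(lid[1]-lid[0]),np.linalg.norm(lid[0]-lid[2]))
```

```text
lid corners [[ 377.8 -325.1   80. ]
 [ 497.3 -308.3   80. ]
 [ 396.2 -466.    80. ]
 [ 517.5 -448.1   80. ]] 
upstand outer edge [[ 355.6 -323.9   38. ]
 [ 498.9 -304.5   38. ]]
lid yaw top 0.1398787381735619 bottom 0.14632860613714055 up 0.1340313368290709
dist outer edge to lid edge (+y) [np.float64(4.242623611347823), np.float64(3.5369906127671347)] along x corner 2.0984246845548133 lid size 120.67531852261712 142.07546413531855
```

```bash
python3 -c "
from workcell import workorder; print(workorder.close_job())"
```

```text
the job is handed in; nothing more can be done
None
```

The condiment rail is reset, and I handed the job in at about 88 s of the 210 s. All four bars were present and are seated in the rail. The tub is in its tray corner and the hook is back on the riser. The interface gave no verdict.

Last checks, from the wrist, scene and side pictures:

- **Bars:** the centres measured within about 3 mm of the notch points, square to the rail within about 0.02 rad. In the pictures both ends sit down in the notches. I did not measure bar height separately after release, but contact came at the height expected for the ledges.
- **Tub:** it is flush in the tray's corner to within about 2 mm, and about 0.01 rad off square. This was measured just after release; later pictures show it unmoved.
- **Hook:** both fallen bars were drawn out of the gap with it. Its handle looks flat on top of the riser.
- **Bystanders:** the sauce bottle and the stack of inserts look untouched, judged by eye only. I did not use the red look-alike bar.

These things disagreed with the description or did not go to plan:

- **Fingertips:** they turned out about 30 mm shorter than the stated tool geometry. My first grasp of the tub closed above its grip bar, so I found the right heights by touch instead.
- **Tool tilt:** the tool slowly tilted, up to about 0.1 rad, and could not be levelled fully. The bars and the hook settled flat once released.
- **Moved bar:** one of the bars on the bain-marie lid had been knocked about 4 to 5 cm and partly overhung the edge. I found it in the pictures and placed it normally.

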